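Make up a spindle spacer set on its storage carrier

ROBOT

A 6-joint arm with a two-finger parallel gripper is mounted at the origin on the work surface. World frame = base frame: x ahead of the robot, y to its left, z up, the work surface at z = 0. Lengths are in m, angles in rad, forces in N, time in s.
With the tool pointing down it reaches from about 0.35 to 0.85 m from the base axis. Payload 8.1 kg.
Tool frame: the origin (TCP) lies at the centre of the arm's flange, where the gripper is bolted on; the fingertips stand 186 mm ahead of it and the grasp point (between the pads) lies 167 mm ahead of it (robot.nose_length is the distance from the TCP to the fingertips, in m); z points along the fingers, x is the direction in which the jaws open and shut, and the axes are right-handed (so a half turn about z gives the same grasp; the last joint's range is limited). The gripper opens to 93 mm and grips with 3 to 60 N. Pads are 15 mm wide; open, the fingers measure 128 mm over their backs; the gripper's body (75 mm by 188 mm) begins 65 mm behind the grasp point.
Start: joints at [1.265, 0.13, 1.488, -0, 1.523, -0.085], TCP at [0.131, 0.585, 0.405] pointing down, gripper open.
Joint ranges: [-2.96, 2.96], [-0.89, 2.26], [0.02, 2.5], [-1.34, 4.48], [0, 2.73], [-2.66, 2.66]. Speed limits (rad/s): [2.39, 2.39, 2.79, 3.14, 3.14, 3.14].

INTERFACE

Orientations are given as a rotation vector (axis times angle).
In Python, from plant import robot gives the robot as it stands.
- The arm moves only by the tool arm_command, never from a script. Its argument "motion" is a list of rows, each an object with "slide": the shift along the tool's x, y, z each as a share of 0.4 m, from -1 to 1, a list of three; "turn": the turn, a rotation vector about the tool's x, y, z each as a share of 0.5 rad, from -1 to 1, a list of three. A call has exactly 5 rows; each row shifts and turns the commanded pose from where the row before left it, along the tool's axes as they then stand; what a row does not reach is not made up. A row lasts 1/12 s, in which the tool goes at most 41.7 mm and 7.16 degrees, less where a joint would pass 70% of its speed; a pose out of reach is approached as far as the arm can. A call with a number of a shift or a turn outside -1 to 1 is refused whole. A call with a gripper value outside its range is refused whole. "gripper" is the opening in per cent of the stroke, from 0 (shut) to 100 (fully open), set as the call begins (left out, the last holds). The fingers move at their own pace and stop on an object; "grip_force" is the grip in N (left out, the last holds). Time passes only in rows, so rows that do not move let the fingers close, or fill a call up. It gives the time, the measured TCP pose, the force and the opening at its end, in the units of the state.
- robot.read_state(): the state, without advancing time (a new reading comes with each control period).
- robot.read_camera(name): name is "scene" or "top"; returns a dict with "pixels" (480x640x3 uint8, blue, green, red), "intrinsics" (3x3 intrinsics, pixels), "T" (4x4, takes a point from camera to world coordinates). Camera axes: x right, y down, z forward; pixel columns grow to the right and rows downward; lengths in m; the calibration is good to about 2 mm. A picture is of the moment at which its call begins. There is no depth.
- robot.close_job(): hands the job in, once; it reports no verdict.
The state is a dict: "t": time; "q": joint angles; "dq": joint speeds; "joint_torque": joint torques, N m; "tool_pos": TCP position; "orientation": TCP orientation; "force": force on the tool from outside, world axes, zero at the start; "wrist_torque": the same for the moment, N m; "opening": finger opening in m.
Only numpy, scipy, OpenCV 4.12 (cv2) and the standard library are available. Lean on these libraries where they do the work, as an engineer would, in place of code of your own. Each camera call takes 0.05 s, during which the arm holds its last target.

TASK

Swing the yellow keeper arm of the carrier open, and build up the spacer set on the post: first the large black collar, fully home on the plate, then every brass spacer from the red tray, then the blue end collar on top, all lying flat. Then swing the keeper arm shut over the post until it rests against the back of its catch. Leave the bolts, the fitting and the grey washer in the tray, and do not disturb the other things on the bench.

Things in the scene. Friction and masses are not known exactly. Their poses are not given: they have to be found in the camera images.
- carrier: fixed carrier: grey plate 170 (x) x 110 (y) x 12 mm, origin under its centre on the bench. In its frame: steel post at x = y = 0 (diameter 20, 74 mm tall above the plate, top 8 mm tapering to diameter 10); blue hinge pillar (diameter 18, 91 mm high) at x = +65 mm; blue catch pillar (16 x 22 mm, 107 mm high, yellow fork on top, open to -y) at x = -65 mm
- post_foot (a point): centre of the post's foot, on the top face of the plate (12 mm above the bench); axes as the carrier
- post_tip (a point): centre of the post's top, 86 mm above the bench
- keeper (a joint): yellow keeper arm on an upright hinge, rad: 0 = shut (points along the carrier's -x, over the post, against the back of the catch fork), up to 1.7 = open, towards the carrier's -y. Stays where left (light friction). Arm 13 mm wide, 8 thick, underside 91 mm above the bench: it bars the post unless swung well open
- keeper_knob (a point): middle of the upright black grip knob (diameter 16 mm, 30 mm tall, top 129 mm and bottom 99 mm above the bench, this point 114 mm) on the arm, 160 mm from the hinge, beyond the catch
- keeper_hinge (a point): point on the keeper's upright hinge axis, 95 mm above the bench, at the carrier's x = +65 mm
- tray: fixed shallow red tray 250 (x) x 310 (y) x 28 mm high outside, walls and floor 4 mm thick; origin at the centre of its underside
- base_collar: black steel collar, outer diameter 58, hole 23, 12 mm thick, lying flat on the bench; origin at its centre, z its axis. It goes on the post first
- end_collar: blue plastic collar, outer diameter 42, hole 23, 14 mm thick, lying flat on the bench; origin at its centre, z its axis. It goes on the post last
- spacer1: brass spacer ring, outer diameter 48, hole 23, 10 mm thick, lying flat in the tray; origin at its centre, z its axis. Two to four of the four spacers are present
- spacer2: brass spacer ring, outer diameter 48, hole 23, 10 mm thick, lying flat in the tray; origin at its centre, z its axis. Two to four of the four spacers are present
- spacer3: brass spacer ring, outer diameter 48, hole 23, 10 mm thick, lying flat in the tray; origin at its centre, z its axis. Two to four of the four spacers are present
- spacer4: brass spacer ring, outer diameter 48, hole 23, 10 mm thick, lying flat in the tray; origin at its centre, z its axis. Two to four of the four spacers are present
- washer: grey steel washer in the tray, outer diameter 40, hole 16, 5 mm thick, not wanted; origin at its centre
- bolt1: dark hex bolt lying in the tray, 54 mm long along its x (from -29 to +25 mm), head diameter 20 at its -x end, shank 12; not wanted
- bolt2: as bolt1
- fitting: black stepped round fitting in the tray, diameter 26, 24 mm tall; origin at the centre of its underside; not wanted
- tub: white grease tub standing at the back, diameter 90, 100 mm tall, origin under its centre; leave alone
- spray: red spray can standing at the back, diameter 58, 190 mm tall, origin under its centre; leave alone
- tin: low green tin standing at the back, diameter 56, 35 mm tall, origin under its centre; leave alone
- wrench: wrench 170 mm long, lying beside the carrier on the bench, origin near its middle; leave alone
Things that resemble listed ones, but are neither listed nor needed, are in the scene too. Leave any green look-alike of the carrier alone.

How it is judged:
On the way, in this order (a step that is already met when the one before it is completed fails the run):
1. the keeper arm is swung open (more than 1.1 rad), clear of the post (value of joint keeper above 1.1 rad), for 0.2 s.
2. the black collar lies home on the plate, over the post (horizontal distance between base_collar and post_foot below 0.004 m and z of base_collar in the frame of post_foot between 0.003 and 0.0085 m and (angle between base_collar's own z axis and vertical below 0.06 rad or angle between base_collar's own z axis and vertical above 3.08 rad) and linear speed of base_collar below 0.05 m/s), for 0.2 s.
3. all brass spacers present lie flat on the post, above the black collar (all of step 2 and horizontal distance between each of spacer1, spacer2, spacer3, spacer4 and post_foot below 0.004 m and z of spacer1 in the frame of post_foot between 0.014 and 0.0495 m and (angle between spacer1's own z axis and vertical below 0.06 rad or angle between spacer1's own z axis and vertical above 3.08 rad) and linear speed of each of spacer1, spacer2, spacer3, spacer4 below 0.05 m/s and z of spacer2 in the frame of post_foot between 0.014 and 0.0495 m and (angle between spacer2's own z axis and vertical below 0.06 rad or angle between spacer2's own z axis and vertical above 3.08 rad) and z of spacer3 in the frame of post_foot between 0.014 and 0.0495 m and (angle between spacer3's own z axis and vertical below 0.06 rad or angle between spacer3's own z axis and vertical above 3.08 rad) and z of spacer4 in the frame of post_foot between 0.014 and 0.0495 m and (angle between spacer4's own z axis and vertical below 0.06 rad or angle between spacer4's own z axis and vertical above 3.08 rad)), for 0.2 s.
4. the blue end collar lies flat on top of the spacers (all of step 3 and horizontal distance between end_collar and post_foot below 0.004 m and z of end_collar in the frame of post_foot between 0.033 and 0.0615 m and (angle between end_collar's own z axis and vertical below 0.06 rad or angle between end_collar's own z axis and vertical above 3.08 rad) and linear speed of end_collar below 0.05 m/s and (z of end_collar in the frame of spacer1 above 0.008 m or (angle between spacer1's own z axis and vertical above 3.08 rad and z of end_collar in the frame of spacer1 below -0.008 m)) and (z of end_collar in the frame of spacer2 above 0.008 m or (angle between spacer2's own z axis and vertical above 3.08 rad and z of end_collar in the frame of spacer2 below -0.008 m)) and (z of end_collar in the frame of spacer3 above 0.008 m or (angle between spacer3's own z axis and vertical above 3.08 rad and z of end_collar in the frame of spacer3 below -0.008 m)) and (z of end_collar in the frame of spacer4 above 0.008 m or (angle between spacer4's own z axis and vertical above 3.08 rad and z of end_collar in the frame of spacer4 below -0.008 m))), for 0.2 s.
5. the keeper arm is shut, resting in its catch (value of joint keeper below 0.05 rad), for 0.2 s.
At the end, for the whole second after the job is handed in: Keeper shut (under 0.05 rad) and still; on the post, in order, black collar, all brass spacers present, blue collar: each within 4 mm of its axis, flat within 0.06 rad, down and at rest (centres under 8.5, 49.5 and 61.5 mm above the plate) (all of step 4 and value of joint keeper below 0.05 rad and velocity of joint keeper below 0.05 rad/s); the robot touches nothing.
It fails at once if a bystander on the bench was moved by more than 30 mm (distance of any of tub, spray, tin, wrench from where it was at the start of the episode above 0.03 m).
It fails at once if a bolt, the fitting or the washer was taken out of the tray (z of any of washer, bolt1, bolt2, fitting in the frame of tray above 0.06 m).
Of spacer1, spacer2, spacer3, spacer4 only 2 to 4 are there at a start; the rules pass over those that are not, and their reading is None.
At some moment in a run one of base_collar, end_collar, spacer1, spacer2, spacer3, spacer4 may be knocked a few centimetres aside while the robot is not near it.
It also fails if it takes over 210 s, if anything falls off the work surface, if the arm or the gripper's body presses on something with over 40 N, if the wrist force passes 120 N, or if a joint passes its speed limit or range.

## Working session

There is one attempt and no reset: what is moved stays moved. The work goes in short steps, Python scripts to look and compute and a tool call to move; the robot and the scene stay as the last step left them, time stands still between calls to the robot, and variables do not carry over. Pictures are saved under pics/ and viewed, and the job is handed in when it is done.

Besides the shell and the picture viewer there is one more tool, called by a JSON object that holds its "api" and its "payload", one argument or row to a line. arm_command: Moves the arm, as the interface text tells. Shift numbers are shares of 0.4 m and turn numbers shares of 0.5 rad, none past 1 either way. Its arguments: {"type":"object","properties":{"motion":{"type":"array","items":{"type":"object","properties":{"slide":{"type":"array","items":{"type":"number"}},"turn":{"type":"array","items":{"type":"number"}}}}},"gripper":{"type":"number"},"grip_force":{"type":"number"}},"required":["motion"]}

```bash
ls; mkdir -p pics
python3 - <<'E'
from plant import robot
import cv2, numpy as np
s=robot.read_state(); print(s)
for n in ("scene","top"):
    c=robot.read_camera(n); cv2.imwrite(f"pics/{n}0.png",c["pixels"]); print(n,c["intrinsics"],c["T"])
    np.savez(f"{n}.npz",K=c["intrinsics"],T=c["T"])
E
```

```text
pics
{'t': 0.0, 'q': array([ 1.26458312e+00,  1.31165782e-01,  1.48931286e+00, -4.52891273e-05,
        1.52297843e+00, -8.54185137e-02]), 'dq': array([ 0.00036364, -0.00020454, -0.00058073, -0.00082932,  0.00088005,
        0.00136833]), 'joint_torque': array([-5.02485655e-04, -5.59857595e+01, -4.91754162e+01,  7.69050163e-02,
        3.54957534e-02, -1.82699732e-04]), 'tool_pos': array([0.1313293 , 0.58520937, 0.40366592]), 'orientation': array([ 2.45182007e+00,  1.96250567e+00, -2.39386194e-03]), 'force': array([-0.40098541, -1.05443989, -0.12259357]), 'wrist_torque': array([ 0.00103406, -0.00701396, -0.04120136]), 'opening': 0.09300297168809087}
scene [[445.69920138   0.         324.86059611]
 [  0.         445.69920138 240.97331375]
 [  0.           0.           1.        ]] [[-0.87129212  0.31923886 -0.372742    0.8326892 ]
 [ 0.49042887  0.59447678 -0.63724162  0.51074299]
 [ 0.01815418 -0.73802704 -0.67452689  0.64832367]
 [ 0.          0.          0.          1.        ]]
top [[442.69542658   0.         318.81863147]
 [  0.         442.69542658 242.60570654]
 [  0.           0.           1.        ]] [[-0.0174765  -0.99314454  0.11557898  0.4058002 ]
 [-0.99980664  0.01631652 -0.0109748  -0.0331692 ]
 [ 0.00901372 -0.11574844 -0.99323766  0.91425597]
 [ 0.          0.          0.          1.        ]]
```

View pics/scene0.png

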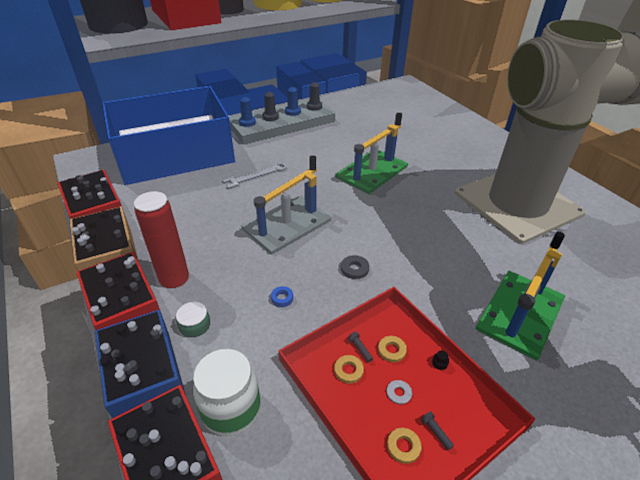

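View pics/top0.png

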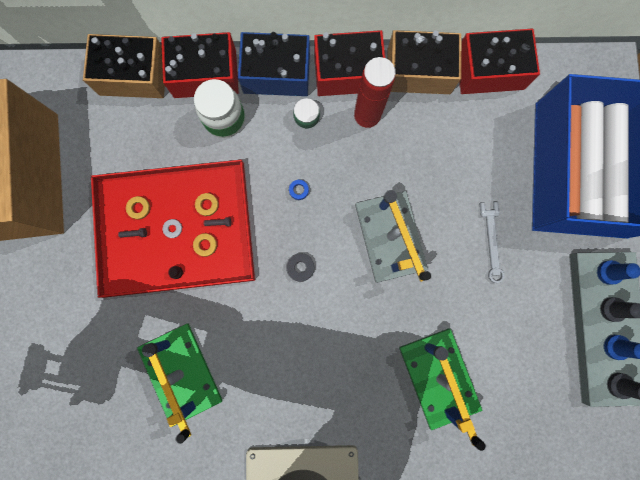

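The keeper carrier is the grey one at top (395,238). The green look-alikes at (180,380) and (440,380) are to be left alone. There are three brass rings, at (137,208), (206,204) and (204,244). The grey washer is at (172,229), the black collar at (301,267) and the blue collar at (299,189).

Next I'll check close crops.

Run:
```python
import cv2, numpy as np
t=cv2.imread("pics/top0.png"); s=cv2.imread("pics/scene0.png")
cv2.imwrite("pics/c1.png",cv2.resize(t[170:300,270:440],None,fx=4.6,fy=4.6,interpolation=cv2.INTER_CUBIC))
cv2.imwrite("pics/c2.png",cv2.resize(s[145:310,225:375],None,fx=3.6,fy=3.6,interpolation=cv2.INTER_CUBIC))
```

```text
(no output)
```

View pics/c1.png

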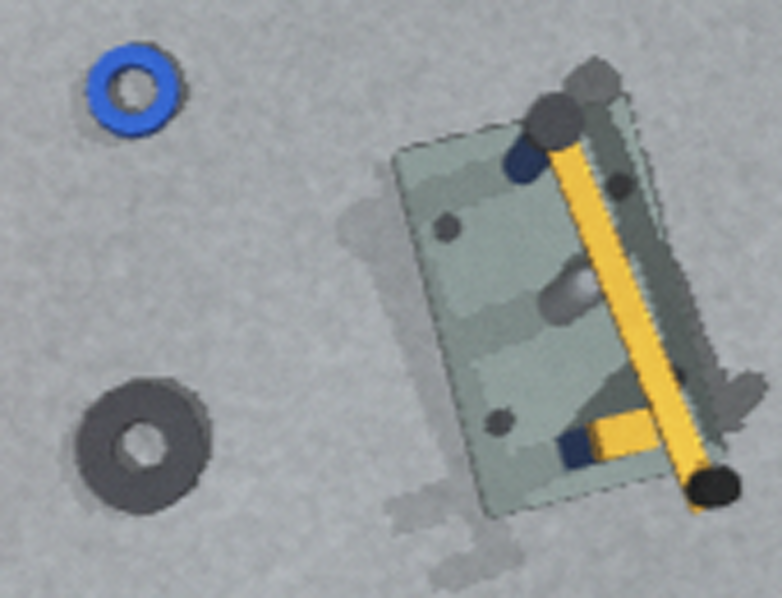

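View pics/c2.png

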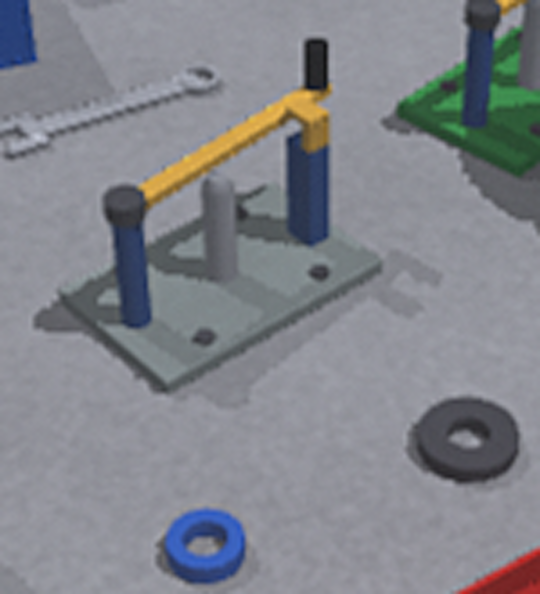

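```bash
cat > h.py <<'E'
import numpy as np, cv2
from scipy.spatial.transform import Rotation as R
from scipy.optimize import least_squares
def cam(n):
    d=np.load(f"{n}.npz"); return d["K"],d["T"]
def proj(n,P):
    K,T=cam(n); P=np.atleast_2d(P); c=(P-T[:3,3])@T[:3,:3]; u=c@K.T; return u[:,:2]/u[:,2:]
def ray(n,uv,z):
    K,T=cam(n); d=T[:3,:3]@np.linalg.inv(K)@np.array([uv[0],uv[1],1.]); o=T[:3,3]; return o+d*(z-o[2])/d[2]
def ringpts(P,z,r,n=48):
    a=np.linspace(0,2*np.pi,n,endpoint=False); return np.c_[P[0]+r*np.cos(a),P[1]+r*np.sin(a),np.full(n,z)]
def rings(img,n,mask,z,h,ro,amin=60):
    """ring centre: compare mask with hull of projected top+bottom discs"""
    out=[]
    cs,_=cv2.findContours(mask,cv2.RETR_EXTERNAL,cv2.CHAIN_APPROX_NONE)
    for c in cs:
        if cv2.contourArea(c)<amin: continue
        hull=cv2.convexHull(c)
        (cx,cy),_ ,_=cv2.fitEllipse(c)
        M=cv2.moments(hull); cen=np.array([M['m10']/M['m00'],M['m01']/M['m00']])
        p=ray(n,cen,z)[:2]
        def f(p):
            q=np.r_[proj(n,ringpts(p,z-h/2,ro)),proj(n,ringpts(p,z+h/2,ro))].astype(np.float32)
            m=cv2.moments(cv2.convexHull(q)); return np.array([m['m10']/m['m00'],m['m01']/m['m00']])-cen
        s=least_squares(f,p,diff_step=1e-3); q=np.r_[proj(n,ringpts(s.x,z-h/2,ro)),proj(n,ringpts(s.x,z+h/2,ro))].astype(np.float32)
        out.append((s.x.round(4),cen.round(1),cv2.contourArea(hull),round(float(cv2.contourArea(cv2.convexHull(q))),0)))
    return out
def masks(img):
    hsv=cv2.cvtColor(img,cv2.COLOR_BGR2HSV)
    return dict(brass=cv2.inRange(hsv,(14,90,90),(30,255,255)),blue=cv2.inRange(hsv,(105,150,120),(120,255,255)),
      dark=cv2.inRange(hsv,(0,0,0),(180,70,95)))
E
python3 - <<'E'
from h import *
for n in("top","scene"):
    im=cv2.imread(f"pics/{n}0.png"); m=masks(im)
    print(n,"brass"); [print(x) for x in rings(im,n,m["brass"],.009,.010,.024)]
    print("blue"); [print(x) for x in rings(im,n,m["blue"],.007,.014,.021)]
    print("dark"); [print(x) for x in rings(im,n,m["dark"],.006,.012,.029,200) if 600<x[2]<1400 or 1]
obs=[("top",(395,152),(.085,.055,.012)),("top",(490,517),(-.085,.055,.012)),("top",(628,92),(.085,-.055,.012)),("top",(715,485),(-.095,0,.129)),
("scene",(62,292),(.085,-.055,.012)),("scene",(166,378),(.085,.055,.012)),("scene",(382,262),(-.085,.055,.012)),("scene",(217,180),(0,0,.084)),("scene",(316,42),(-.095,0,.129))]
def res(p):
    c,s=np.cos(p[2]),np.sin(p[2]); r=[]
    for n,uv,P in obs:
        uv=np.array(uv)/(4.6 if n=="top" else 3.6)+((270,170) if n=="top" else (225,145))
        W=[p[0]+c*P[0]-s*P[1],p[1]+s*P[0]+c*P[1],P[2]]
        r+=list(proj(n,W)[0]-uv)
    return np.array(r)
s=least_squares(res,[.4,-.2,.2]); print(s.x); print(res(s.x).reshape(-1,2).round(1))
E
```

```text
top brass
(array([ 0.1889, -0.3123]), array([457.6, 402. ]), 939.0, 524.0)
(array([0.2096, 0.2598]), array([167.8, 397.1]), 1038.5, 531.0)
(array([0.5112, 0.1916]), array([204.4, 244.4]), 396.0, 458.0)
(array([ 0.5064, -0.2186]), array([404. , 243.5]), 1182.0, 447.0)
(array([0.5911, 0.3312]), array([137.3, 207.2]), 397.0, 466.0)
(array([0.5955, 0.1892]), array([206.1, 204. ]), 391.5, 449.0)
(array([0.6546, 0.5749]), array([ 20.5, 179. ]), 5427.5, 489.0)
(array([0.9014, 0.3725]), array([122.3,  65.5]), 4380.5, 441.0)
(array([ 0.8906, -0.2992]), array([434.1,  66.5]), 2760.0, 423.0)
(array([ 0.9435, -0.2245]), array([398.7,  43.9]), 498.0, 418.0)
blue
(array([ 0.2869, -0.6401]), array([616.4, 348.2]), 303.0, 444.0)
(array([ 0.443 , -0.6893]), array([632.9, 270.5]), 138.0, 423.0)
(array([ 0.4385, -0.6408]), array([609.7, 273. ]), 301.0, 417.0)
(array([ 0.6242, -0.0024]), array([298.4, 189.3]), 278.0, 341.0)
(array([ 0.6993, -0.6512]), array([603.1, 150.2]), 10508.5, 388.0)
(array([0.918 , 0.0488]), array([273.1,  56.9]), 3053.5, 346.0)
dark
(array([ 0.0569, -0.0036]), array([302.5, 475.
[... 3454 characters left out ...]
28.1]), 1384.0, 223.0)
(array([ 0.3261, -0.7183]), array([270. , 108.4]), 535.5, 187.0)
(array([ 0.1733, -0.7216]), array([312.2,  98.3]), 379.5, 169.0)
(array([-0.8583, -0.3152]), array([621.1,  84.9]), 1424.5, 148.0)
(array([-0.4067, -0.273 ]), array([543.5, 117.2]), 14878.0, 199.0)
(array([-1.4439, -0.814 ]), array([602.1,  22.9]), 2439.0, 73.0)
(array([-0.0777, -1.5039]), array([280.1,  21.2]), 3702.0, 74.0)
(array([ 0.0172, -1.7829]), array([238.5,   7.9]), 562.5, 63.0)
(array([ 0.58  , -1.8807]), array([115.3,  17.6]), 2610.0, 77.0)
[ 0.52410244 -0.19546894  0.27506983]
[[-1.   0.6]
 [ 3.2 -0. ]
 [-1.3 -1.2]
 [-4.8  1.6]
 [-3.1 -1.4]
 [ 0.5 -0.4]
 [-1.9 -4.1]
 [-1.8 -2. ]
 [ 2.9  1.4]]
```

Run:
```python
from h import *
O=dict(top=[((395,152),(.085,.055,.012)),((490,517),(-.085,.055,.012)),((628,92),(.085,-.055,.012)),((553,118),(.065,0,.095))],
scene=[((62,292),(.085,-.055,.012)),((166,378),(.085,.055,.012)),((382,262),(-.085,.055,.012)),((217,180),(0,0,.084)),((222,270),(0,0,.012))])
def res(p,ns):
    c,s=np.cos(p[2]),np.sin(p[2]); r=[]
    for n in ns:
      for uv,P in O[n]:
        uv=np.array(uv)/(4.6 if n=="top" else 3.6)+((270,170) if n=="top" else (225,145))
        W=[p[0]+c*P[0]-s*P[1],p[1]+s*P[0]+c*P[1],P[2]]
        r+=list(proj(n,W)[0]-uv)
    return np.array(r)
for ns in (["top"],["scene"],["top","scene"]):
    s=least_squares(res,[.5,-.2,.2],args=(ns,)); print(s.x); print(res(s.x,ns).reshape(-1,2).round(1).tolist())
t=cv2.imread("pics/top0.png"); p=s.x
c,sn=np.cos(p[2]),np.sin(p[2])
def W(P): return [p[0]+c*P[0]-sn*P[1],p[1]+sn*P[0]+c*P[1],P[2]]
for n,(x0,y0),f in(("top",(340,170),6),("scene",(225,145),4.)):
    im=cv2.imread(f"pics/{n}0.png")[y0:y0+130,x0:x0+130]; im=cv2.resize(im,None,fx=f,fy=f,interpolation=cv2.INTER_CUBIC)
    q=[W(P) for P in[(.085,.055,.012),(-.085,.055,.012),(-.085,-.055,.012),(.085,-.055,.012)]]
    d=lambda Q:np.int32((proj(n,Q)+.5-(x0,y0))*f)
    cv2.polylines(im,[d(q)],True,(0,0,255))
    for P,r,z in[((0,0),.01,.012),((0,0),.005,.086),((.065,0),.009,.091)]:
        w=W((*P,z)); cv2.polylines(im,[d(ringpts(w,z,r))],True,(0,0,255))
    q=[W(P) for P in[(-.057,.011,.107),(-.073,.011,.107),(-.073,-.011,.107),(-.057,-.011,.107)]]; cv2.polylines(im,[d(q)],True,(255,0,255))
    cv2.imwrite(f"pics/fit_{n}.png",im[:600])
```

```text
[ 0.52318813 -0.19365252  0.2293355 ]
[[-0.4, -0.6], [0.2, -0.2], [0.0, -0.1], [0.1, 0.9]]
[ 0.52280781 -0.18801113  0.2221116 ]
[[-1.4, -1.2], [0.1, 1.1], [0.7, -0.9], [0.3, -0.3], [0.3, 0.9]]
[ 0.52249765 -0.19156341  0.22316274]
[[-1.1, -0.5], [-1.1, 0.0], [-0.7, 0.3], [-0.7, 1.2], [-1.9, -2.1], [-0.4, 0.1], [0.0, -1.9], [-0.3, -1.3], [-0.3, -0.1]]
```

View pics/fit_top.png

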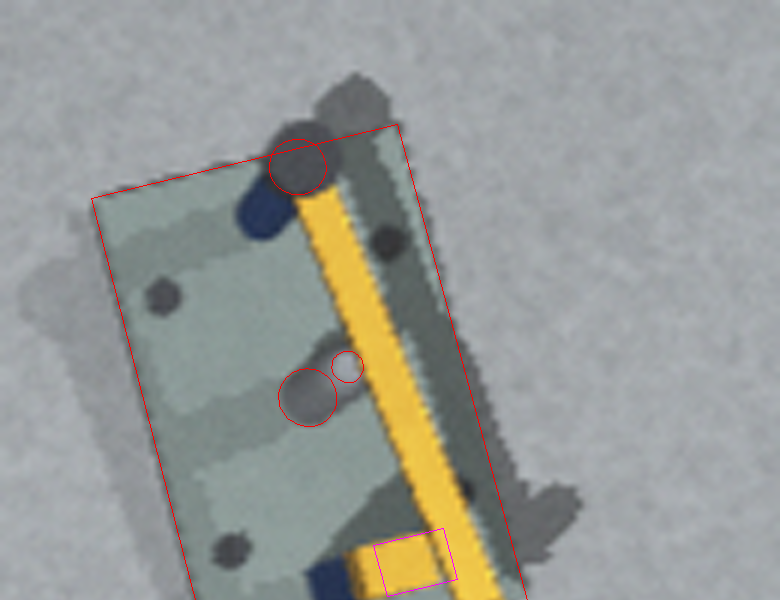

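View pics/fit_scene.png

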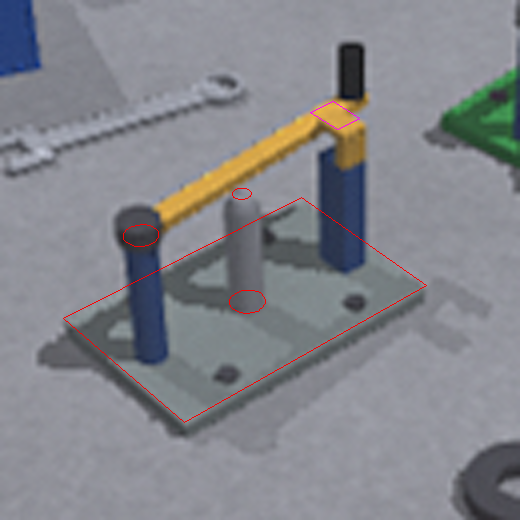

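Run:
```python
from h import *
print("knob top",ray("top",(425.4,275.4),.129)[:2],"scene",ray("scene",(312.8,156.9),.129)[:2])
for n in("top","scene"): print(n,proj(n,[.5863,-.1769,.095]), "spray/tin/tub/wrench")
for u in [(368,125),(307,118),(225,125),(490,205),(495,275),(95,175),(255,280)]: print(u,ray("top",u,0.)[:2].round(3))
h=np.array([.5863,-.1769])
for k in (ray("top",(425.4,275.4),.129)[:2],ray("scene",(312.8,156.9),.129)[:2]):
    d=k-h; print(np.linalg.norm(d), np.arctan2(-d[1],-d[0])-.227)
```

```text
knob top [ 0.43549396 -0.22992667] scene [ 0.43589615 -0.22845182]
top [[389.32117683 196.6607727 ]] spray/tin/tub/wrench
scene [[259.42766528 201.95430713]] spray/tin/tub/wrench
(368, 125) [ 0.765 -0.153]
(307, 118) [ 0.782 -0.023]
(225, 125) [0.769 0.153]
(490, 205) [ 0.586 -0.405]
(495, 275) [ 0.439 -0.407]
(95, 175) [0.663 0.426]
(255, 280) [0.437 0.089]
0.15985708962329637 0.1111187927478531
0.15899341662989122 0.10320681893880365
```

Keeper knob found at (0.436,-0.229), 0.11 rad open; carrier at (0.523,-0.192), yaw 0.227. First I rotate the tool.

{"api": "arm_command", "payload": {
  "motion": [
    {"slide": [0,0,0],"turn": [0,0,0.24]},
    {"slide": [0,0,0],"turn": [0,0,0.24]},
    {"slide": [0,0,0],"turn": [0,0,0.24]},
    {"slide": [0,0,0],"turn": [0,0,0.24]},
    {"slide": [0,0,0],"turn": [0,0,0.24]}
  ],
  "gripper": 100
}}

```text
t: 0.52
tool_pos: [0.1313, 0.5853, 0.4041]
orientation: [2.926, 1.142, -0.001]
force: [-0.4, -0.1, 0.0]
opening: 0.0931
```

{"api": "arm_command", "payload": {
  "motion": [
    {"slide": [0,0,0],"turn": [0,0,0.24]},
    {"slide": [0,0,0],"turn": [0,0,0.24]},
    {"slide": [0,0,0],"turn": [0,0,0.24]},
    {"slide": [0,0,0],"turn": [0,0,0.24]},
    {"slide": [0,0,0],"turn": [0,0,0.24]}
  ]
}}

```text
t: 0.93
tool_pos: [0.1313, 0.5853, 0.4041]
orientation: [3.132, 0.226, -0.001]
force: [1.4, -0.4, -0.0]
opening: 0.0927
```

{"api": "arm_command", "payload": {
  "motion": [
    {"slide": [0,0,0],"turn": [0,0,0.24]},
    {"slide": [0,0,0],"turn": [0,0,0.24]},
    {"slide": [0,0,0],"turn": [0,0,0.24]},
    {"slide": [0,0,0],"turn": [0,0,0.24]},
    {"slide": [0,0,0],"turn": [0,0,0.24]}
  ]
}}

```text
t: 1.35
tool_pos: [0.1313, 0.5853, 0.4041]
orientation: [3.059, -0.71, -0.0]
force: [0.6, -0.1, 0.0]
opening: 0.0926
```

{"api": "arm_command", "payload": {
  "motion": [
    {"slide": [0,0,0],"turn": [0,0,0.24]},
    {"slide": [0,0,0],"turn": [0,0,0.24]},
    {"slide": [0,0,0],"turn": [0,0,0.24]},
    {"slide": [0,0,0],"turn": [0,0,0.24]},
    {"slide": [0,0,0],"turn": [0,0,0.24]}
  ]
}}

```text
t: 1.77
tool_pos: [0.1313, 0.5853, 0.4041]
orientation: [2.713, -1.582, 0.0]
force: [0.4, 0.6, -0.8]
opening: 0.0929
```

```bash
cat >> h.py <<'E'
def go(tx,ty,tz,psi=None):
    """remaining displacement in tool axes (shares of 0.4) and turn share"""
    from plant import robot
    s=robot.read_state(); M=R.from_rotvec(s["orientation"]).as_matrix(); p=s["tool_pos"]
    ps=np.arctan2(M[1,0],M[0,0]); d=M.T@(np.array([tx,ty,tz])-p)/.4
    print("t%.2f"%s["t"],"pos",p.round(4),"psi%.3f"%ps,"tilt%.3f"%np.arccos(-M[2,2]),"F",s["force"].round(1),"open%.4f"%s["opening"],"q",s["q"].round(2))
    print("total slide share",d.round(4),"rows>=%.1f"%(np.linalg.norm(d)*.4/.0417), "turn", None if psi is None else round(-(psi-ps)/.5,3))
E
python3 - <<'E'
from h import *
go(.4357,-.229,.40,-1.237)
E
```

```text
t1.77 pos [0.1313 0.5853 0.4041] psi-1.056 tilt0.001 F [ 0.4  0.6 -0.8] open0.0929 q [1.26 0.13 1.49 0.   1.52 2.32]
total slide share [2.1465 0.3402 0.0121] rows>=20.8 turn 0.362
```

Run:
```python
from h import *
go(.45,.2,.405,-1.237)
```

```text
t1.77 pos [0.1313 0.5853 0.4041] psi-1.056 tilt0.001 F [ 0.4  0.6 -0.8] open0.0929 q [1.26 0.13 1.49 0.   1.52 2.32]
total slide share [ 1.2307 -0.219  -0.0015] rows>=12.0 turn 0.362
```

{"api": "arm_command", "payload": {
  "motion": [
    {"slide": [0.09,-0.016,0],"turn": [0,0,0]},
    {"slide": [0.09,-0.016,0],"turn": [0,0,0]},
    {"slide": [0.09,-0.016,0],"turn": [0,0,0]},
    {"slide": [0.09,-0.016,0],"turn": [0,0,0]},
    {"slide": [0.09,-0.016,0],"turn": [0,0,0]}
  ]
}}

```text
t: 2.18
tool_pos: [0.2493, 0.4438, 0.4042]
orientation: [2.718, -1.573, -0.0]
force: [1.1, -0.0, -0.0]
opening: 0.0932
```

{"api": "arm_command", "payload": {
  "motion": [
    {"slide": [0.09,-0.016,0],"turn": [0,0,0]},
    {"slide": [0.09,-0.016,0],"turn": [0,0,0]},
    {"slide": [0.09,-0.016,0],"turn": [0,0,0]},
    {"slide": [0.09,-0.016,0],"turn": [0,0,0]},
    {"slide": [0.09,-0.016,0],"turn": [0,0,0]}
  ],
  "gripper": 40
}}

```text
t: 2.6
tool_pos: [0.3666, 0.3034, 0.4045]
orientation: [2.718, -1.574, -0.0]
force: [-0.0, 0.6, -0.3]
opening: 0.0644
```

{"api": "arm_command", "payload": {
  "motion": [
    {"slide": [0.09,-0.016,0],"turn": [0,0,0]},
    {"slide": [0.09,-0.016,0],"turn": [0,0,0]},
    {"slide": [0.09,-0.016,0],"turn": [0,0,0]},
    {"slide": [0.06,-0.01,0],"turn": [0,0,0.18]},
    {"slide": [0,0,0],"turn": [0,0,0.18]}
  ]
}}

```text
t: 3.02
tool_pos: [0.454, 0.1986, 0.4042]
orientation: [2.558, -1.822, 0.002]
force: [0.0, 0.8, -0.1]
opening: 0.0379
```

Run:
```python
from h import *
go(.4357,-.229,.40,-1.237)
```

```text
t3.02 pos [0.454  0.1986 0.4042] psi-1.238 tilt0.002 F [ 0.   0.8 -0.1] open0.0379 q [ 0.31 -0.16  1.77 -0.    1.52  1.55]
total slide share [0.9954 0.3925 0.0124] rows>=10.3 turn -0.002
```

{"api": "arm_command", "payload": {
  "motion": [
    {"slide": [0.09,0.0355,0],"turn": [0,0,0]},
    {"slide": [0.09,0.0355,0],"turn": [0,0,0]},
    {"slide": [0.09,0.0355,0],"turn": [0,0,0]},
    {"slide": [0.09,0.0355,0],"turn": [0,0,0]},
    {"slide": [0.09,0.0355,0],"turn": [0,0,0]}
  ]
}}

```text
t: 3.43
tool_pos: [0.4445, 0.0071, 0.4044]
orientation: [2.566, -1.812, -0.001]
force: [1.0, 0.7, 0.0]
opening: 0.0371
```

{"api": "arm_command", "payload": {
  "motion": [
    {"slide": [0.09,0.0355,0],"turn": [0,0,0]},
    {"slide": [0.09,0.0355,0],"turn": [0,0,0]},
    {"slide": [0.09,0.0355,0],"turn": [0,0,0]},
    {"slide": [0.09,0.0355,0],"turn": [0,0,0]},
    {"slide": [0.09,0.0355,0],"turn": [0,0,0]}
  ]
}}

```text
t: 3.85
tool_pos: [0.4376, -0.1866, 0.4045]
orientation: [-2.566, 1.813, 0.0]
force: [-0.1, 0.6, -0.3]
opening: 0.0369
```

{"api": "arm_command", "payload": {
  "motion": [
    {"slide": [0.09,0.037,0.012],"turn": [0,0,0]},
    {"slide": [0.005,0,0],"turn": [0,0,0]},
    {"slide": [0,0,0],"turn": [0,0,0]},
    {"slide": [0,0,0],"turn": [0,0,0]},
    {"slide": [0,0,0],"turn": [0,0,0]}
  ]
}}

```text
t: 4.27
tool_pos: [0.4372, -0.2245, 0.3998]
orientation: [-2.566, 1.811, 0.001]
force: [-0.0, -0.5, -0.2]
opening: 0.0371
```

Run:
```python
from h import *
go(.4357,-.229,.291,-1.237)
from plant import robot
for n in("top","scene"):
    cv2.imwrite(f"pics/{n}1.png",robot.read_camera(n)["pixels"])
```

```text
t4.27 pos [ 0.4372 -0.2245  0.3998] psi-1.229 tilt0.001 F [-0.  -0.5 -0.2] open0.0371 q [-0.58 -0.16  1.79  0.    1.52  0.65]
total slide share [0.0096 0.0073 0.272 ] rows>=2.6 turn 0.016
```

View pics/scene1.png

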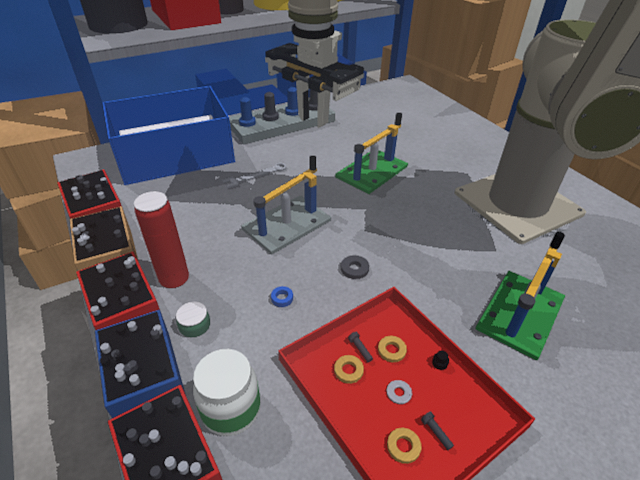

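Run:
```python
from h import *
for n,(x0,y0) in(("scene",(250,40)),("top",(380,200))):
    im=cv2.imread(f"pics/{n}1.png"); f=6
    c=cv2.resize(im[y0:y0+100,x0:x0+130],None,fx=f,fy=f,interpolation=cv2.INTER_CUBIC)
    u=np.array([np.cos(-1.229),np.sin(-1.229),0]); v=np.array([u[1],-u[0],0]); g=np.array([.4372,-.2245,.2138])
    for a in(-.0185,.0185):
        q=[g+a*u+b*v for b in(-.0075,.0075)]; cv2.polylines(c,[np.int32((proj(n,q)+.5-(x0,y0))*f)],False,(0,255,0),2)
    cv2.imwrite(f"pics/g_{n}.png",c)
```

```text
(no output)
```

View pics/g_scene.png

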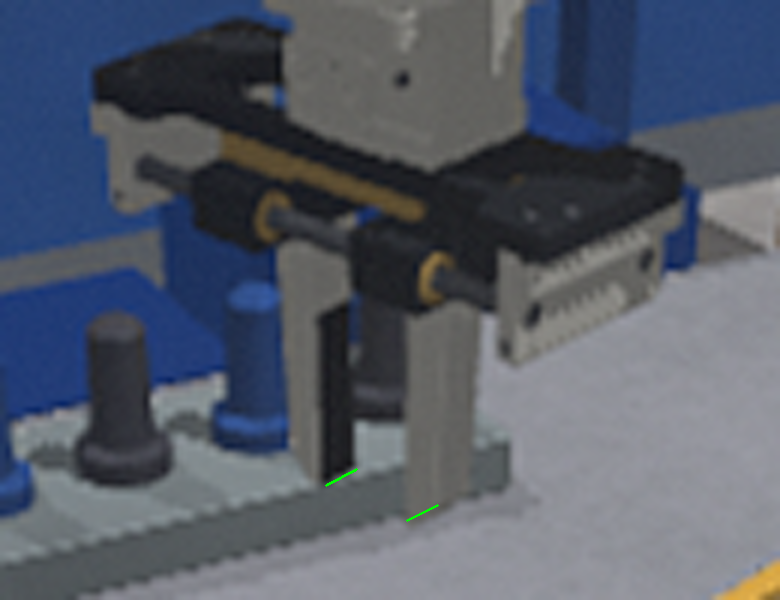

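View pics/g_top.png

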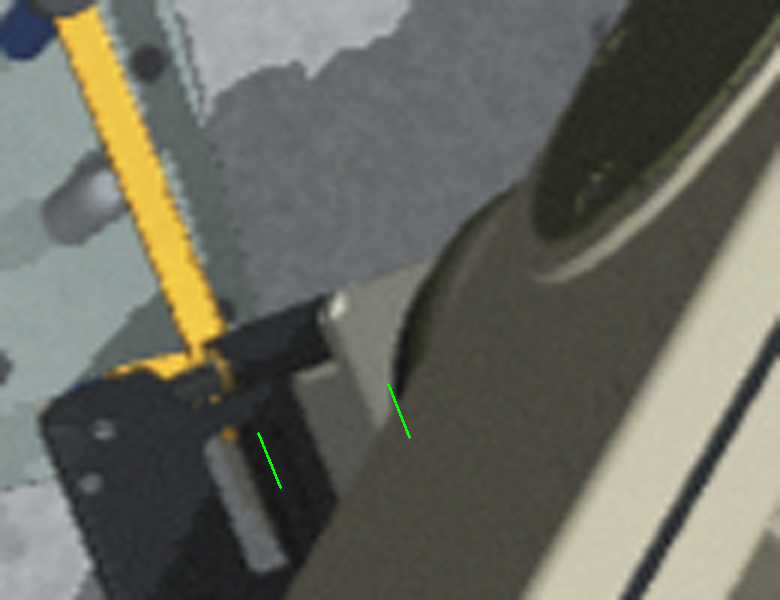

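Gripper matches its projected position in the scene view within ~2 mm. Descending with the knob between the jaws.

{"api": "arm_command", "payload": {
  "motion": [
    {"slide": [0.01,0.007,0],"turn": [0,0,0.016]},
    {"slide": [0,0,0.07],"turn": [0,0,0]},
    {"slide": [0,0,0.07],"turn": [0,0,0]},
    {"slide": [0,0,0.07],"turn": [0,0,0]},
    {"slide": [0,0,0.06],"turn": [0,0,0]}
  ]
}}

```text
t: 4.78
tool_pos: [0.4356, -0.2295, 0.2905]
orientation: [2.559, -1.822, -0.0]
force: [-0.1, 0.5, -0.9]
opening: 0.0373
```

Run:
```python
from h import *
go(.4357,-.229,.291,-1.237)
h=np.array([.5863,-.1769])
for th in np.arange(.107,1.6,.12):
    a=np.pi+.227+th; print(round(th,3),(h+.16*np.array([np.cos(a),np.sin(a)])).round(4))
```

```text
t4.78 pos [ 0.4356 -0.2295  0.2905] psi-1.237 tilt0.000 F [-0.1  0.5 -0.9] open0.0373 q [-0.59 -0.08  1.91 -0.    1.31  0.65]
total slide share [-0.0011 -0.0006 -0.0014] rows>=0.0 turn -0.0
0.107 [ 0.4351 -0.2294]
0.227 [ 0.4425 -0.2471]
0.347 [ 0.4519 -0.2638]
0.467 [ 0.4633 -0.2792]
0.587 [ 0.4764 -0.2932]
0.707 [ 0.4912 -0.3055]
0.827 [ 0.5072 -0.316 ]
0.947 [ 0.5245 -0.3245]
1.067 [ 0.5426 -0.3308]
1.187 [ 0.5613 -0.3349]
1.307 [ 0.5804 -0.3368]
1.427 [ 0.5996 -0.3363]
1.547 [ 0.6186 -0.3336]
```

{"api": "arm_command", "payload": {
  "motion": [
    {"slide": [0.048,-0.0029,0],"turn": [0,0,-0.24]},
    {"slide": [0.048,-0.0029,0],"turn": [0,0,-0.24]},
    {"slide": [0.048,-0.0029,0],"turn": [0,0,-0.24]},
    {"slide": [0.048,-0.0029,0],"turn": [0,0,-0.24]},
    {"slide": [0,0,0],"turn": [0,0,0]}
  ]
}}

```text
t: 5.2
tool_pos: [0.4785, -0.2957, 0.2922]
orientation: [2.922, -1.152, 0.003]
force: [0.4, 0.0, 0.1]
opening: 0.0376
```

Run:
```python
from h import *
go(.4764,-.2932,.2905,-.757)
```

```text
t5.20 pos [ 0.4785 -0.2957  0.2922] psi-0.751 tilt0.002 F [0.4 0.  0.1] open0.0376 q [-0.64  0.11  1.72 -0.    1.31  0.11]
total slide share [-0.0081 -0.0008  0.0042] rows>=0.1 turn 0.011
```

Good convention. Continuing the arc.

{"api": "arm_command", "payload": {
  "motion": [
    {"slide": [0.042,-0.0029,0],"turn": [0,0,-0.23]},
    {"slide": [0.048,-0.0029,0],"turn": [0,0,-0.24]},
    {"slide": [0.048,-0.0029,0],"turn": [0,0,-0.24]},
    {"slide": [0.048,-0.0029,0],"turn": [0,0,-0.24]},
    {"slide": [0,0,0],"turn": [0,0,0]}
  ]
}}

```text
t: 5.62
tool_pos: [0.5432, -0.3304, 0.2921]
orientation: [3.111, -0.437, 0.002]
force: [0.9, -0.9, 0.8]
opening: 0.037
```

Run:
```python
from h import *
go(.5426,-.3308,.291,-.277)
```

```text
t5.62 pos [ 0.5432 -0.3304  0.2921] psi-0.279 tilt0.001 F [ 0.9 -0.9  0.8] open0.0370 q [-0.63  0.3   1.5   0.    1.34 -0.35]
total slide share [-0.0013  0.0014  0.0026] rows>=0.0 turn -0.004
```

{"api": "arm_command", "payload": {
  "motion": [
    {"slide": [0.048,-0.0029,0],"turn": [0,0,-0.24]},
    {"slide": [0.048,-0.0029,0],"turn": [0,0,-0.24]},
    {"slide": [0.048,-0.0029,0],"turn": [0,0,-0.24]},
    {"slide": [0.048,-0.0029,0],"turn": [0,0,-0.24]},
    {"slide": [0.006,0,0],"turn": [0,0,0]}
  ]
}}

```text
t: 6.03
tool_pos: [0.6215, -0.3317, 0.2921]
orientation: [-3.126, -0.313, -0.001]
force: [1.6, -0.4, 0.0]
opening: 0.0369
```

{"api": "arm_command", "payload": {
  "motion": [
    {"slide": [0,0,0],"turn": [0,0,0]},
    {"slide": [-0.01,0,0],"turn": [0,0,0]},
    {"slide": [0,0,-0.08],"turn": [0,0,0]},
    {"slide": [0,0,-0.1],"turn": [0,0,0]},
    {"slide": [0,0,-0.1],"turn": [0,0,0]}
  ],
  "gripper": 75
}}

```text
t: 6.45
tool_pos: [0.6141, -0.3341, 0.4036]
orientation: [-3.125, -0.3, 0.006]
force: [0.1, -0.5, 0.7]
opening: 0.0657
```

Run:
```python
from h import *
go(.4626,-.003,.36,-1.344)
```

```text
t6.45 pos [ 0.6141 -0.3341  0.4036] psi0.192 tilt0.004 F [ 0.1 -0.5  0.7] open0.0657 q [-0.57  0.4   1.17 -0.    1.57 -0.76]
total slide share [-0.2139 -0.8843  0.112 ] rows>=8.8 turn 3.071
```

{"api": "arm_command", "payload": {
  "motion": [
    {"slide": [0,0,0],"turn": [0,0,0.24]},
    {"slide": [0,0,0],"turn": [0,0,0.24]},
    {"slide": [0,0,0],"turn": [0,0,0.24]},
    {"slide": [0,0,0],"turn": [0,0,0.24]},
    {"slide": [0,0,0],"turn": [0,0,0.24]}
  ]
}}

```text
t: 6.87
tool_pos: [0.6145, -0.3344, 0.4042]
orientation: [3.074, -0.646, -0.001]
force: [1.3, 0.7, 0.2]
opening: 0.0696
```

{"api": "arm_command", "payload": {
  "motion": [
    {"slide": [0,0,0],"turn": [0,0,0.24]},
    {"slide": [0,0,0],"turn": [0,0,0.24]},
    {"slide": [0,0,0],"turn": [0,0,0.24]},
    {"slide": [0,0,0],"turn": [0,0,0.24]},
    {"slide": [0,0,0],"turn": [0,0,0.24]}
  ]
}}

```text
t: 7.28
tool_pos: [0.6146, -0.3344, 0.4041]
orientation: [2.746, -1.526, -0.001]
force: [0.3, -0.2, -0.6]
opening: 0.0699
```

{"api": "arm_command", "payload": {
  "motion": [
    {"slide": [0,0,0],"turn": [0,0,0.24]},
    {"slide": [0,0,0],"turn": [0,0,0.24]},
    {"slide": [0,0,0],"turn": [0,0,0.19]},
    {"slide": [0,0,0],"turn": [0,0,0]},
    {"slide": [0,0,0],"turn": [0,0,0]}
  ]
}}

```text
t: 7.7
tool_pos: [0.615, -0.3344, 0.4041]
orientation: [2.464, -1.949, -0.0]
force: [-0.2, -0.9, -0.4]
opening: 0.0698
```

Run:
```python
from h import *
go(.4626,-.003,.36,-1.344)
```

```text
t7.70 pos [ 0.615  -0.3344  0.4041] psi-1.338 tilt0.000 F [-0.2 -0.9 -0.4] open0.0698 q [-0.57  0.4   1.17 -0.    1.57  0.77]
total slide share [-0.8939  0.1799  0.1104] rows>=8.8 turn 0.011
```

{"api": "arm_command", "payload": {
  "motion": [
    {"slide": [-0.09,0.018,0],"turn": [0,0,0.011]},
    {"slide": [-0.09,0.018,0],"turn": [0,0,0]},
    {"slide": [-0.09,0.018,0],"turn": [0,0,0]},
    {"slide": [-0.09,0.018,0],"turn": [0,0,0]},
    {"slide": [-0.09,0.018,0],"turn": [0,0,0]}
  ],
  "gripper": 88
}}

```text
t: 8.12
tool_pos: [0.5387, -0.1657, 0.4037]
orientation: [2.46, -1.954, -0.0]
force: [0.7, 0.5, 0.8]
opening: 0.0819
```

{"api": "arm_command", "payload": {
  "motion": [
    {"slide": [-0.09,0.018,0],"turn": [0,0,0]},
    {"slide": [-0.09,0.018,0],"turn": [0,0,0]},
    {"slide": [-0.09,0.018,0],"turn": [0,0,0]},
    {"slide": [-0.09,0.018,0],"turn": [0,0,0]},
    {"slide": [-0.08,0.018,0],"turn": [0,0,0]}
  ]
}}

```text
t: 8.53
tool_pos: [0.4639, -0.0022, 0.4039]
orientation: [-2.46, 1.953, -0.0]
force: [0.6, 0.6, 0.4]
opening: 0.0818
```

{"api": "arm_command", "payload": {
  "motion": [
    {"slide": [0,0,0],"turn": [0,0,0]},
    {"slide": [0,0,0],"turn": [0,0,0]},
    {"slide": [0,0,0],"turn": [0,0,0]},
    {"slide": [0,0,0],"turn": [0,0,0]},
    {"slide": [0,0,0],"turn": [0,0,0]}
  ]
}}

```text
t: 8.95
tool_pos: [0.4658, -0.0046, 0.4039]
orientation: [2.458, -1.956, 0.0]
force: [0.1, 0.5, 0.5]
opening: 0.0819
```

Run:
```python
from h import *
from plant import robot
for n in("top","scene"):
    cv2.imwrite(f"pics/{n}2.png",robot.read_camera(n)["pixels"])
go(.4626,-.003,.194,-1.344)
```

```text
t9.05 pos [ 0.4658 -0.0045  0.4037] psi-1.345 tilt0.000 F [0.2 0.5 0.4] open0.0819 q [-0.12 -0.24  1.85 -0.    1.54  1.23]
total slide share [-0.0054  0.0068  0.5244] rows>=5.0 turn -0.002
```

View pics/scene2.png

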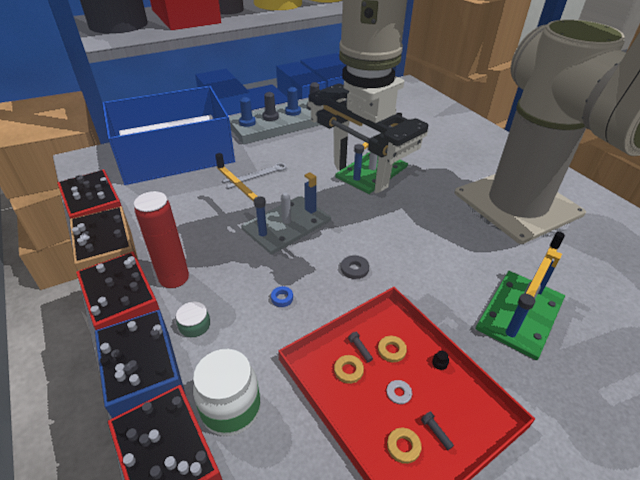

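View pics/top2.png

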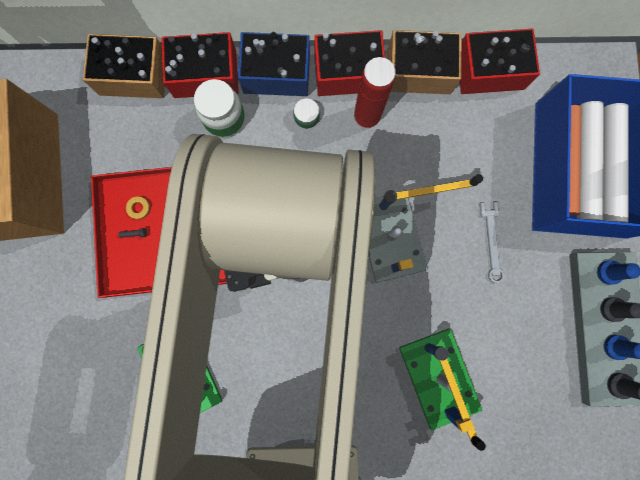

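The keeper is open: knob at top (477,180), post clear at (397,230). The black collar is still at scene (354,267). Descending on it.

{"api": "arm_command", "payload": {
  "motion": [
    {"slide": [-0.005,0.007,0.08],"turn": [0,0,0]},
    {"slide": [0,0,0.095],"turn": [0,0,0]},
    {"slide": [0,0,0.095],"turn": [0,0,0]},
    {"slide": [0,0,0.095],"turn": [0,0,0]},
    {"slide": [0,0,0.06],"turn": [0,0,0]}
  ]
}}

```text
t: 9.47
tool_pos: [0.4609, -0.0027, 0.2299]
orientation: [2.456, -1.955, -0.006]
force: [-0.1, 0.8, -0.9]
opening: 0.0818
```

Run:
```python
from h import *
go(.4626,-.003,.191,-1.344)
for n,(x0,y0) in(("top",(350,170)),("scene",(225,145))):
    c=cv2.imread(f"pics/{n}2.png")[y0:y0+120,x0:x0+130]
    cv2.imwrite(f"pics/p_{n}.png",cv2.resize(c,None,fx=5,fy=5,interpolation=cv2.INTER_CUBIC))
```

```text
t9.47 pos [ 0.4609 -0.0027  0.2299] psi-1.344 tilt0.004 F [-0.1  0.8 -0.9] open0.0818 q [-0.12 -0.08  2.04 -0.    1.19  1.23]
total slide share [ 0.0019 -0.0043  0.0973] rows>=0.9 turn -0.001
```

View pics/p_top.png

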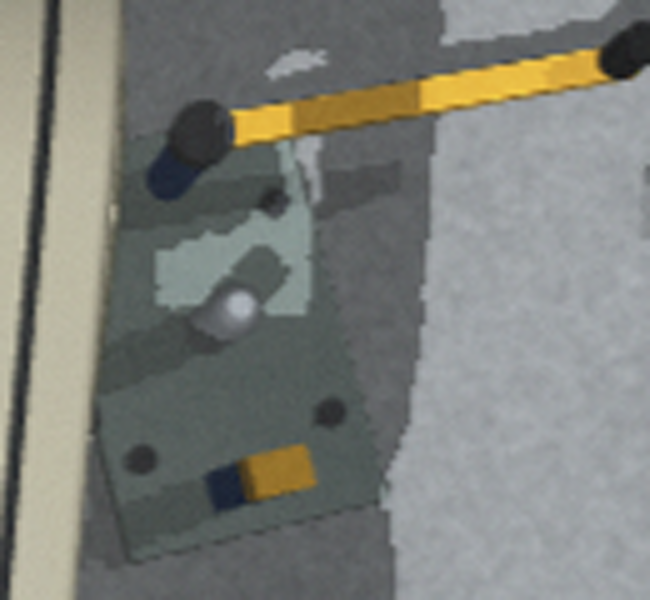

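View pics/p_scene.png

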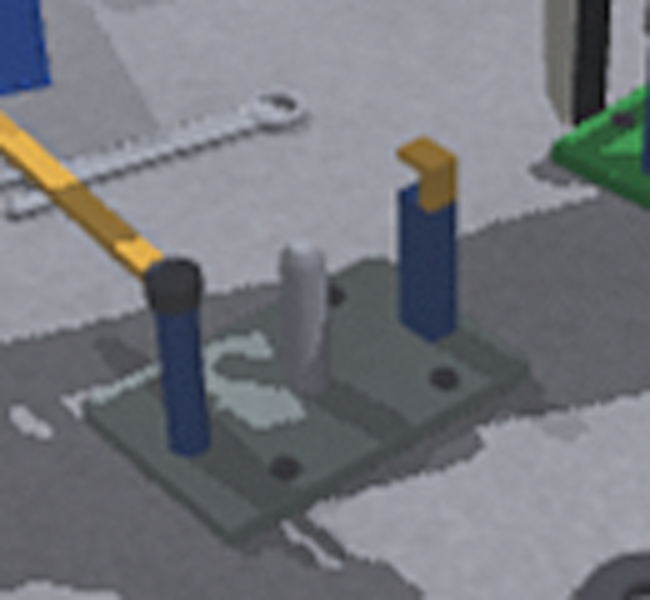

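Run:
```python
from h import *
print(ray("top",(397.3,230.9),.086),ray("scene",(285.2,194.2),.086))
print(proj("scene",[[.523,-.1915,.086],[.523,-.1915,.012]]),proj("top",[[.523,-.1915,.086]]))
```

```text
[ 0.52204114 -0.19122709  0.086     ] [ 0.52394469 -0.18737631  0.086     ]
[[284.75814771 193.0456833 ]
 [286.17220488 219.99092568]] [[397.42464289 230.39612962]]
```

{"api": "arm_command", "payload": {
  "motion": [
    {"slide": [0.002,-0.004,0.05],"turn": [0,0,0]},
    {"slide": [0,0,0.047],"turn": [0,0,0]},
    {"slide": [0,0,0],"turn": [0,0,0]},
    {"slide": [0,0,0],"turn": [0,0,0]},
    {"slide": [0,0,0],"turn": [0,0,0]}
  ]
}}

```text
t: 9.88
tool_pos: [0.4647, -0.0031, 0.1961]
orientation: [-2.458, 1.955, -0.001]
force: [0.5, -0.1, 0.4]
opening: 0.0817
```

{"api": "arm_command", "payload": {
  "motion": [
    {"slide": [0,0,0],"turn": [0,0,0]},
    {"slide": [0,0,0],"turn": [0,0,0]},
    {"slide": [0,0,0],"turn": [0,0,0]},
    {"slide": [0,0,0],"turn": [0,0,0]},
    {"slide": [0,0,0],"turn": [0,0,0]}
  ],
  "gripper": 40,
  "grip_force": 25
}}

```text
t: 10.3
tool_pos: [0.4644, -0.0027, 0.1958]
orientation: [-2.459, 1.955, -0.001]
force: [-0.7, 0.8, 3.0]
opening: 0.0561
```

{"api": "arm_command", "payload": {
  "motion": [
    {"slide": [0,0,0],"turn": [0,0,0]},
    {"slide": [0,0,0],"turn": [0,0,0]},
    {"slide": [0,0,0],"turn": [0,0,0]},
    {"slide": [0,0,0],"turn": [0,0,0]},
    {"slide": [0,0,0],"turn": [0,0,0]}
  ]
}}

```text
t: 10.72
tool_pos: [0.4645, -0.0027, 0.1958]
orientation: [-2.459, 1.955, -0.001]
force: [-1.1, 1.1, 5.8]
opening: 0.0554
```

```bash
cat > snap.py <<'E'
import sys
from h import *
from plant import robot
i=sys.argv[1]; x0,y0,w,hh,f=map(float,sys.argv[2:7]); n=sys.argv[7] if len(sys.argv)>7 else "scene"
im=robot.read_camera(n)["pixels"]; cv2.imwrite(f"pics/{n}{i}.png",im)
x0,y0,w,hh=map(int,(x0,y0,w,hh))
cv2.imwrite(f"pics/s{i}.png",cv2.resize(im[y0:y0+hh,x0:x0+w],None,fx=f,fy=f,interpolation=cv2.INTER_CUBIC))
E
python3 snap.py 3 280 160 150 140 5
```

```text
(no output)
```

View pics/s3.png

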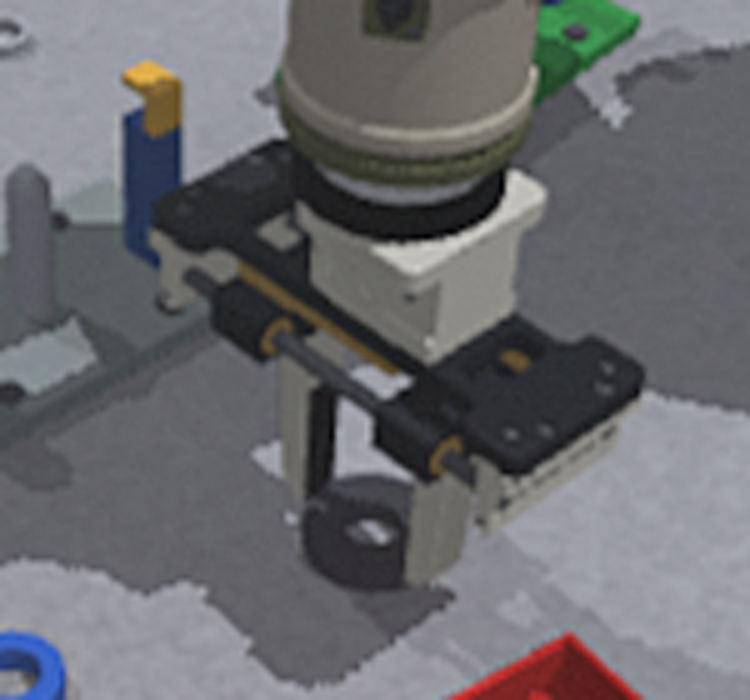

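The opening reads 55 mm on a 58 mm collar, so the grasp is off-centre. I'll open, lift and re-measure.

{"api": "arm_command", "payload": {
  "motion": [
    {"slide": [0,0,0],"turn": [0,0,0]},
    {"slide": [0,0,0],"turn": [0,0,0]},
    {"slide": [0,0,0],"turn": [0,0,0]},
    {"slide": [0,0,-0.05],"turn": [0,0,0]},
    {"slide": [0,0,-0.1],"turn": [0,0,0]}
  ],
  "gripper": 88
}}

```text
t: 11.18
tool_pos: [0.4612, -0.0024, 0.2505]
orientation: [2.454, -1.952, -0.014]
force: [0.3, -1.2, 0.2]
opening: 0.0809
```

{"api": "arm_command", "payload": {
  "motion": [
    {"slide": [0,0,-0.1],"turn": [0,0,0]},
    {"slide": [0,0,-0.1],"turn": [0,0,0]},
    {"slide": [0,0,-0.05],"turn": [0,0,0]},
    {"slide": [0,0,0],"turn": [0,0,0]},
    {"slide": [0,0,0],"turn": [0,0,0]}
  ]
}}

```text
t: 11.6
tool_pos: [0.4645, -0.0028, 0.3564]
orientation: [-2.458, 1.954, -0.004]
force: [-0.2, -0.5, -0.8]
opening: 0.0817
```

```bash
python3 snap.py 4 280 160 150 140 5
python3 - <<'E'
from h import *
im=cv2.imread("pics/scene4.png"); m=cv2.inRange(cv2.cvtColor(im,cv2.COLOR_BGR2HSV),(0,0,0),(180,70,80)); m[:, :300]=0
[print(x) for x in rings(im,"scene",m,.006,.012,.029,200) if x[2]<700]
go(.4626,-.003,.191,-1.344)
E
```

```text
(array([ 0.1663, -0.7233]), array([313.8,  97.6]), 298.5, 168.0)
(array([-0.6555, -0.5952]), array([520.4,  67.6]), 584.5, 122.0)
(array([-0.226 , -0.9975]), array([367.5,  51.5]), 339.5, 103.0)
(array([-1.2321, -0.7977]), array([575.6,  30.3]), 690.5, 80.0)
t11.65 pos [ 0.464  -0.0027  0.3546] psi-1.343 tilt0.000 F [-0.5 -0.5  0.1] open0.0820 q [-0.12 -0.22  1.92 -0.    1.44  1.23]
total slide share [-0.      0.0034  0.4089] rows>=3.9 turn 0.001
```

View pics/s4.png

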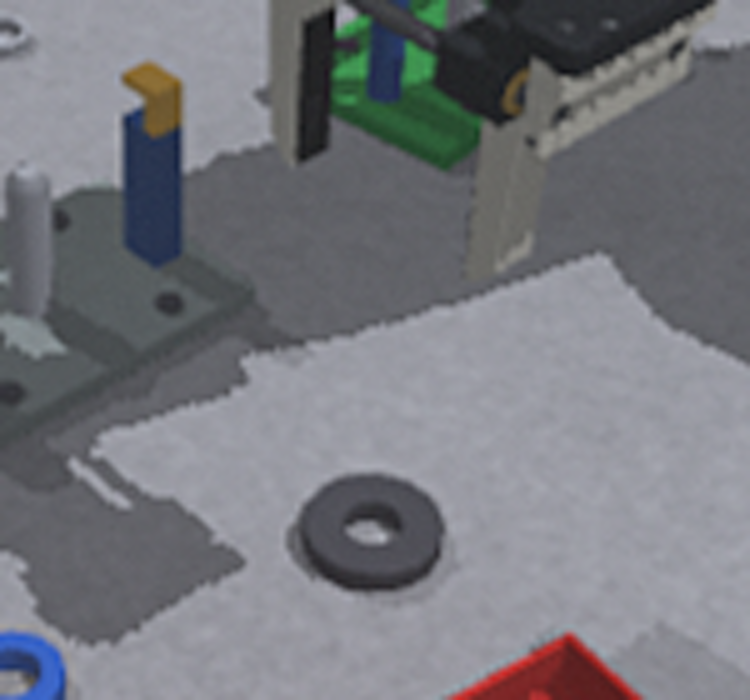

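The collar is still in place at about (0.464,-0.002). The tips were too high (9.8 mm), so I'll go lower.

{"api": "arm_command", "payload": {
  "motion": [
    {"slide": [0,0,0.09],"turn": [0,0,0]},
    {"slide": [0,0,0.09],"turn": [0,0,0]},
    {"slide": [0,0,0.09],"turn": [0,0,0]},
    {"slide": [0,0,0.09],"turn": [0,0,0]},
    {"slide": [0,0,0.03],"turn": [0,0,0]}
  ]
}}

```text
t: 12.07
tool_pos: [0.4597, -0.0022, 0.1912]
orientation: [2.454, -1.951, -0.016]
force: [-1.1, -0.2, -0.6]
opening: 0.0815
```

{"api": "arm_command", "payload": {
  "motion": [
    {"slide": [0,0,0.018],"turn": [0,0,0]},
    {"slide": [0,0,0],"turn": [0,0,0]},
    {"slide": [0,0,0],"turn": [0,0,0]},
    {"slide": [0,0,0],"turn": [0,0,0]},
    {"slide": [0,0,0],"turn": [0,0,0]}
  ]
}}

```text
t: 12.48
tool_pos: [0.4646, -0.0028, 0.1927]
orientation: [-2.458, 1.955, -0.002]
force: [-0.4, 0.4, 0.5]
opening: 0.0818
```

Run:
```python
from h import *
go(.4645,-.002,.189,-1.344)
```

```text
t12.48 pos [ 0.4646 -0.0028  0.1927] psi-1.343 tilt0.002 F [-0.4  0.4  0.5] open0.0818 q [-0.12 -0.02  2.05  0.    1.1   1.23]
total slide share [-0.0019 -0.0001  0.0094] rows>=0.1 turn 0.001
```

{"api": "arm_command", "payload": {
  "motion": [
    {"slide": [-0.002,0,0.009],"turn": [0,0,0]},
    {"slide": [0,0,0],"turn": [0,0,0]},
    {"slide": [0,0,0],"turn": [0,0,0]},
    {"slide": [0,0,0],"turn": [0,0,0]},
    {"slide": [0,0,0],"turn": [0,0,0]}
  ]
}}

```text
t: 12.9
tool_pos: [0.464, -0.0019, 0.1885]
orientation: [-2.459, 1.955, -0.0]
force: [0.0, -0.2, 0.5]
opening: 0.0816
```

{"api": "arm_command", "payload": {
  "motion": [
    {"slide": [0,0,0],"turn": [0,0,0]},
    {"slide": [0,0,0],"turn": [0,0,0]},
    {"slide": [0,0,0],"turn": [0,0,0]},
    {"slide": [0,0,0],"turn": [0,0,0]},
    {"slide": [0,0,0],"turn": [0,0,0]}
  ],
  "gripper": 40
}}

```text
t: 13.32
tool_pos: [0.464, -0.0019, 0.1884]
orientation: [2.459, -1.955, 0.0]
force: [-0.5, -0.7, 0.5]
opening: 0.0567
```

{"api": "arm_command", "payload": {
  "motion": [
    {"slide": [0,0,0],"turn": [0,0,0]},
    {"slide": [0,0,0],"turn": [0,0,0]},
    {"slide": [0,0,0],"turn": [0,0,0]},
    {"slide": [0,0,0],"turn": [0,0,0]},
    {"slide": [0,0,0],"turn": [0,0,0]}
  ]
}}

```text
t: 13.73
tool_pos: [0.4639, -0.0019, 0.1883]
orientation: [2.459, -1.955, 0.0]
force: [0.2, -0.7, 1.1]
opening: 0.0562
```

```bash
python3 - <<'E'
from h import *
go(.4645,-.002,.189,-1.344)
E
python3 snap.py 5 280 160 150 140 5
```

```text
t13.73 pos [ 0.4639 -0.0019  0.1883] psi-1.343 tilt0.000 F [ 0.2 -0.7  1.1] open0.0562 q [-0.11 -0.01  2.05 -0.    1.1   1.23]
total slide share [ 0.0004 -0.0013 -0.0016] rows>=0.0 turn 0.001
```

View pics/s5.png

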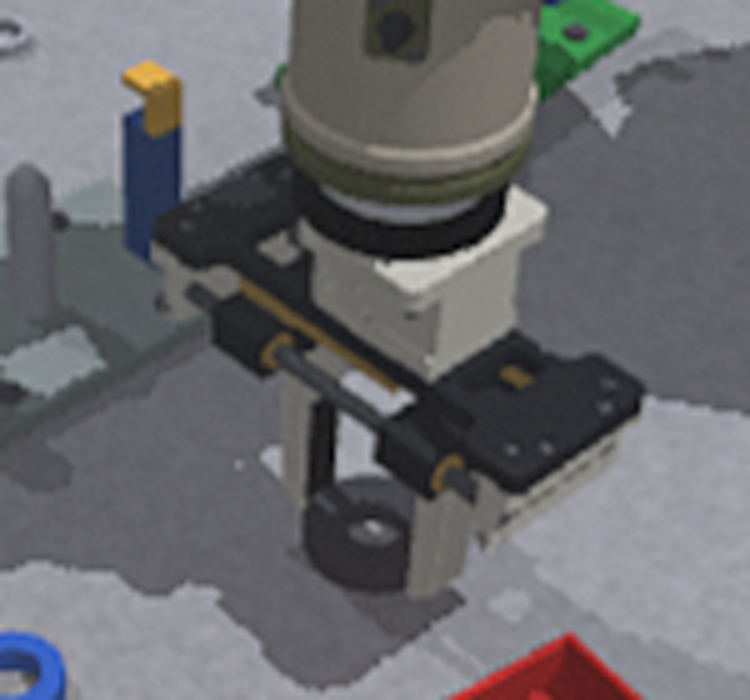

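{"api": "arm_command", "payload": {
  "motion": [
    {"slide": [0,0,-0.05],"turn": [0,0,0]},
    {"slide": [0,0,-0.08],"turn": [0,0,0]},
    {"slide": [0,0,-0.09],"turn": [0,0,0]},
    {"slide": [0,0,-0.09],"turn": [0,0,0]},
    {"slide": [0,0,-0.05],"turn": [0,0,0]}
  ]
}}

```text
t: 14.2
tool_pos: [0.4646, -0.0019, 0.3365]
orientation: [-2.457, 1.954, -0.006]
force: [0.1, 0.1, -1.7]
opening: 0.0563
```

```bash
python3 - <<'E'
from h import *
go(.523,-.190,.33,-1.344)
E
python3 snap.py 6 260 100 200 180 4
```

```text
t14.20 pos [ 0.4646 -0.0019  0.3365] psi-1.343 tilt0.004 F [ 0.1  0.1 -1.7] open0.0563 q [-0.11 -0.2   1.94  0.    1.4   1.23]
total slide share [ 0.4909 -0.0362  0.0172] rows>=4.7 turn 0.001
```

View pics/s6.png

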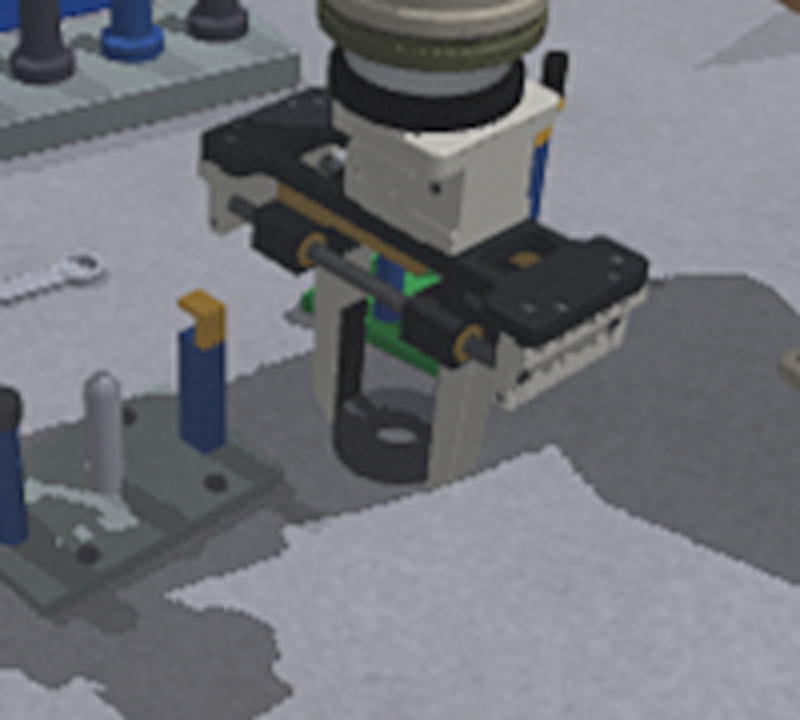

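Run:
```python
from h import *
print(ray("scene",(359.1,207.9),.160)); print(proj("scene",[.4646,-.0019,.160]))
go(.523,-.190,.33,-1.344)
```

```text
[0.46676982 0.00242981 0.16      ]
[[358.81513354 206.21337215]]
t14.25 pos [ 0.4657 -0.002   0.3398] psi-1.343 tilt0.009 F [ 2.4 -0.2  3.9] open0.0566 q [-0.11 -0.21  1.94  0.    1.4   1.23]
total slide share [ 0.4901 -0.0334  0.0263] rows>=4.7 turn 0.001
```

Scene-camera bias is about +4 mm in y, as the held ring shows. So the post is at about (0.523,-0.1915), which matches the top view.

Run:
```python
from h import *
go(.523,-.1915,.33,-1.344)
```

```text
t14.25 pos [ 0.4657 -0.002   0.3398] psi-1.343 tilt0.009 F [ 2.4 -0.2  3.9] open0.0566 q [-0.11 -0.21  1.94  0.    1.4   1.23]
total slide share [ 0.4937 -0.0326  0.0263] rows>=4.8 turn 0.001
```

{"api": "arm_command", "payload": {
  "motion": [
    {"slide": [0.09,-0.006,0.01],"turn": [0,0,0]},
    {"slide": [0.09,-0.006,0],"turn": [0,0,0]},
    {"slide": [0.09,-0.006,0],"turn": [0,0,0]},
    {"slide": [0.09,-0.006,0],"turn": [0,0,0]},
    {"slide": [0.09,-0.006,0],"turn": [0,0,0]}
  ]
}}

```text
t: 14.67
tool_pos: [0.5163, -0.1761, 0.3277]
orientation: [2.459, -1.955, -0.001]
force: [1.9, -0.1, -1.2]
opening: 0.0566
```

{"api": "arm_command", "payload": {
  "motion": [
    {"slide": [0.043,-0.003,0],"turn": [0,0,0]},
    {"slide": [0,0,0],"turn": [0,0,0]},
    {"slide": [0,0,0],"turn": [0,0,0]},
    {"slide": [0,0,0],"turn": [0,0,0]},
    {"slide": [0,0,0],"turn": [0,0,0]}
  ]
}}

```text
t: 15.08
tool_pos: [0.521, -0.19, 0.3279]
orientation: [-2.46, 1.954, 0.002]
force: [0.6, -0.2, -1.8]
opening: 0.0568
```

```bash
python3 - <<'E'
from h import *
go(.523,-.1915,.29,-1.344)
E
python3 snap.py 7 190 100 200 180 4
python3 snap.py 8 340 160 130 140 4 top
```

```text
t15.08 pos [ 0.521  -0.19    0.3279] psi-1.342 tilt0.001 F [ 0.6 -0.2 -1.8] open0.0568 q [-0.44  0.06  1.71  0.    1.38  0.9 ]
total slide share [ 0.005  -0.004   0.0948] rows>=0.9 turn 0.003
```

View pics/s7.png

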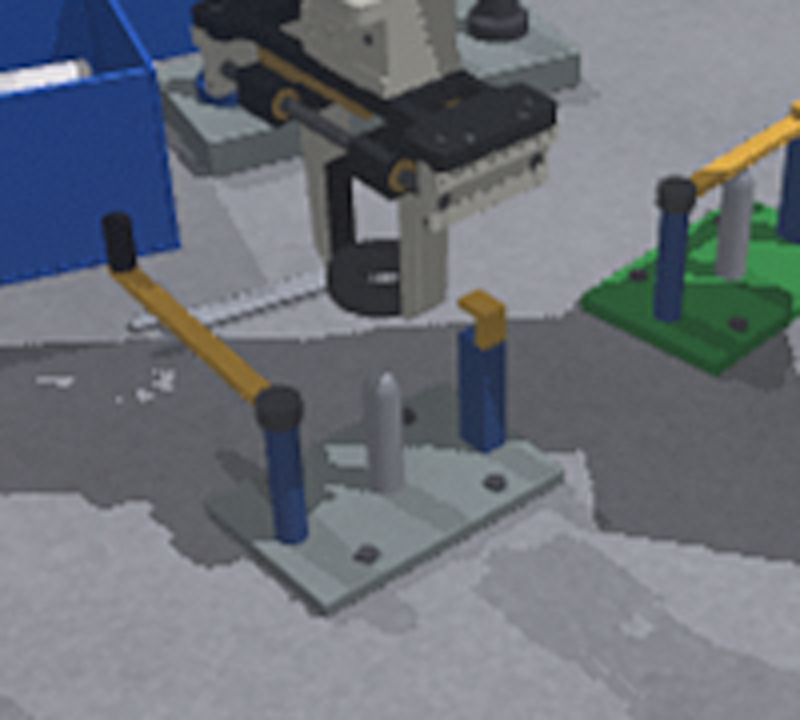

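View pics/s8.png

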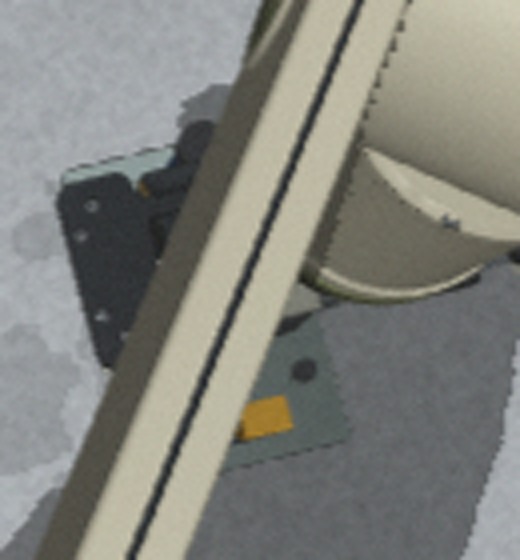

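Run:
```python
from h import *
print(ray("scene",(286.4,168.4),.1516),"tip",ray("scene",(286.5,193.8),.086))
```

```text
[ 0.52037181 -0.18294781  0.1516    ] tip [ 0.52091611 -0.18736795  0.086     ]
```

{"api": "arm_command", "payload": {
  "motion": [
    {"slide": [0.005,-0.004,0.04],"turn": [0,0,0]},
    {"slide": [0,0,0.05],"turn": [0,0,0]},
    {"slide": [0,0,0],"turn": [0,0,0]},
    {"slide": [0,0,0],"turn": [0,0,0]},
    {"slide": [0,0,0],"turn": [0,0,0]}
  ]
}}

```text
t: 15.6
tool_pos: [0.5234, -0.1923, 0.2932]
orientation: [-2.46, 1.954, -0.001]
force: [-0.0, -0.7, -0.9]
opening: 0.0569
```

```bash
python3 - <<'E'
from h import *
go(.523,-.1915,.27,-1.344)
E
python3 snap.py 9 235 130 100 100 6
```

```text
t15.60 pos [ 0.5234 -0.1923  0.2932] psi-1.343 tilt0.000 F [-0.  -0.7 -0.9] open0.0569 q [-0.44  0.1   1.73  0.    1.31  0.9 ]
total slide share [-0.0022  0.0006  0.058 ] rows>=0.6 turn 0.002
```

View pics/s9.png

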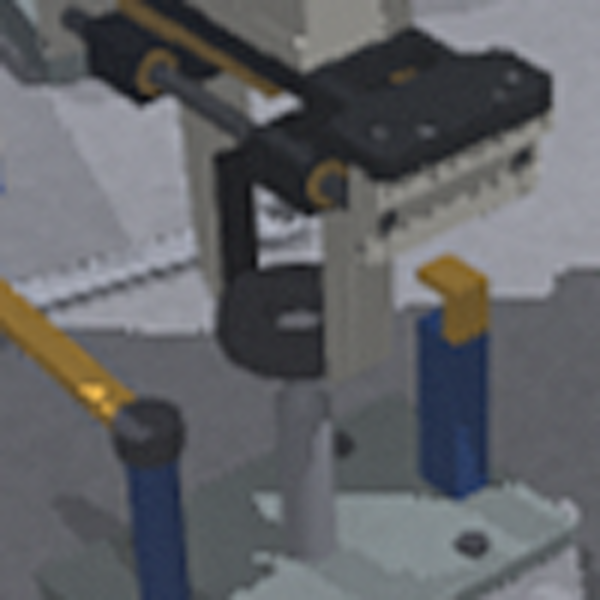

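Hole at crop x≈301 and post at 303, so they are aligned in this view. Lowering onto the taper while watching the force.

{"api": "arm_command", "payload": {
  "motion": [
    {"slide": [-0.002,0,0.02],"turn": [0,0,0]},
    {"slide": [0,0,0.02],"turn": [0,0,0]},
    {"slide": [0,0,0.02],"turn": [0,0,0]},
    {"slide": [0,0,0],"turn": [0,0,0]},
    {"slide": [0,0,0],"turn": [0,0,0]}
  ]
}}

```text
t: 16.07
tool_pos: [0.5229, -0.1916, 0.2676]
orientation: [-2.459, 1.955, 0.002]
force: [-0.5, 0.6, -0.9]
opening: 0.0569
```

{"api": "arm_command", "payload": {
  "motion": [
    {"slide": [0,0,0.02],"turn": [0,0,0]},
    {"slide": [0,0,0.02],"turn": [0,0,0]},
    {"slide": [0,0,0],"turn": [0,0,0]},
    {"slide": [0,0,0],"turn": [0,0,0]},
    {"slide": [0,0,0],"turn": [0,0,0]}
  ]
}}

```text
t: 16.48
tool_pos: [0.5235, -0.191, 0.2519]
orientation: [-2.458, 1.954, 0.0]
force: [6.0, 5.8, -5.6]
opening: 0.0566
```

```bash
python3 - <<'E'
from h import *
go(.523,-.1915,.2,-1.344)
E
python3 snap.py 10 235 130 100 100 6
```

```text
t16.48 pos [ 0.5235 -0.191   0.2519] psi-1.343 tilt0.002 F [ 6.   5.8 -5.6] open0.0566 q [-0.44  0.14  1.76  0.    1.24  0.9 ]
total slide share [0.001  0.0018 0.1297] rows>=1.2 turn 0.001
```

View pics/s10.png

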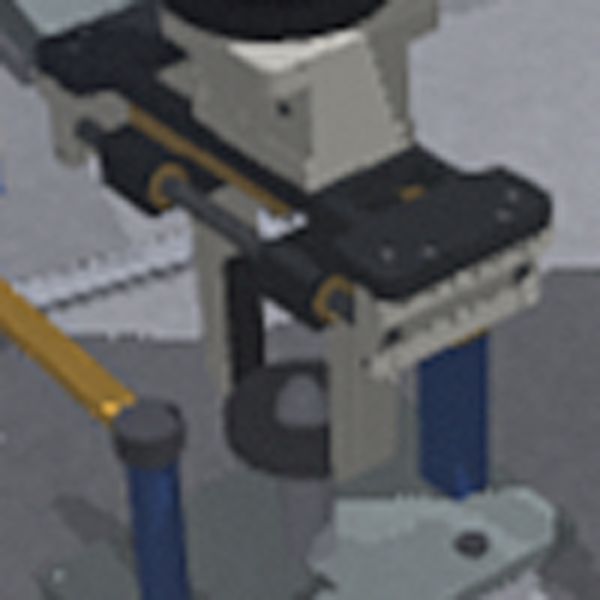

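The ring is threaded on. Side force pushes +x/+y, so I'll shift about 1.5 mm that way and continue down.

{"api": "arm_command", "payload": {
  "motion": [
    {"slide": [-0.003,-0.0035,0],"turn": [0,0,0]},
    {"slide": [0,0,0.02],"turn": [0,0,0]},
    {"slide": [0,0,0.02],"turn": [0,0,0]},
    {"slide": [0,0,0],"turn": [0,0,0]},
    {"slide": [0,0,0],"turn": [0,0,0]}
  ]
}}

```text
t: 16.95
tool_pos: [0.5238, -0.1902, 0.2352]
orientation: [2.459, -1.955, -0.003]
force: [1.0, 0.9, -2.1]
opening: 0.0566
```

Run:
```python
from h import *
go(.524,-.19,.202,-1.344)
```

```text
t16.95 pos [ 0.5238 -0.1902  0.2352] psi-1.344 tilt0.002 F [ 1.   0.9 -2.1] open0.0566 q [-0.44  0.16  1.77  0.    1.21  0.9 ]
total slide share [-0.0003 -0.0007  0.083 ] rows>=0.8 turn 0.001
```

{"api": "arm_command", "payload": {
  "motion": [
    {"slide": [0,0,0.02],"turn": [0,0,0]},
    {"slide": [0,0,0.02],"turn": [0,0,0]},
    {"slide": [0,0,0.02],"turn": [0,0,0]},
    {"slide": [0,0,0.018],"turn": [0,0,0]},
    {"slide": [0,0,0],"turn": [0,0,0]}
  ]
}}

```text
t: 17.37
tool_pos: [0.5237, -0.19, 0.203]
orientation: [2.459, -1.955, -0.003]
force: [2.4, 1.2, -1.4]
opening: 0.0563
```

Run:
```python
from h import *
go(.524,-.19,.202,-1.344)
```

```text
t17.37 pos [ 0.5237 -0.19    0.203 ] psi-1.344 tilt0.002 F [ 2.4  1.2 -1.4] open0.0563 q [-0.44  0.21  1.79  0.    1.15  0.9 ]
total slide share [ 0.0001 -0.0009  0.0026] rows>=0.0 turn 0.001
```

{"api": "arm_command", "payload": {
  "motion": [
    {"slide": [0,0,0.004],"turn": [0,0,0]},
    {"slide": [0,0,0],"turn": [0,0,0]},
    {"slide": [0,0,0],"turn": [0,0,0]},
    {"slide": [0,0,0],"turn": [0,0,0]},
    {"slide": [0,0,0],"turn": [0,0,0]}
  ],
  "gripper": 80
}}

```text
t: 17.78
tool_pos: [0.5243, -0.1906, 0.204]
orientation: [2.459, -1.955, 0.001]
force: [0.0, -0.3, 0.1]
opening: 0.0745
```

{"api": "arm_command", "payload": {
  "motion": [
    {"slide": [0,0,-0.05],"turn": [0,0,0]},
    {"slide": [0,0,-0.09],"turn": [0,0,0]},
    {"slide": [0,0,-0.09],"turn": [0,0,0]},
    {"slide": [0,0,-0.09],"turn": [0,0,0]},
    {"slide": [0,0,-0.06],"turn": [0,0,0]}
  ]
}}

```text
t: 18.2
tool_pos: [0.5246, -0.1906, 0.36]
orientation: [-2.458, 1.955, -0.007]
force: [-0.1, -1.2, 1.7]
opening: 0.0743
```

```bash
python3 - <<'E'
from h import *
go(.5113,.192,.36,-1.344)
E
python3 snap.py 11 225 130 110 110 6
```

```text
t18.20 pos [ 0.5246 -0.1906  0.36  ] psi-1.344 tilt0.004 F [-0.1 -1.2  1.7] open0.0743 q [-0.44  0.04  1.67 -0.    1.43  0.9 ]
total slide share [-0.9395 -0.1832 -0.0021] rows>=9.2 turn 0.001
```

View pics/s11.png

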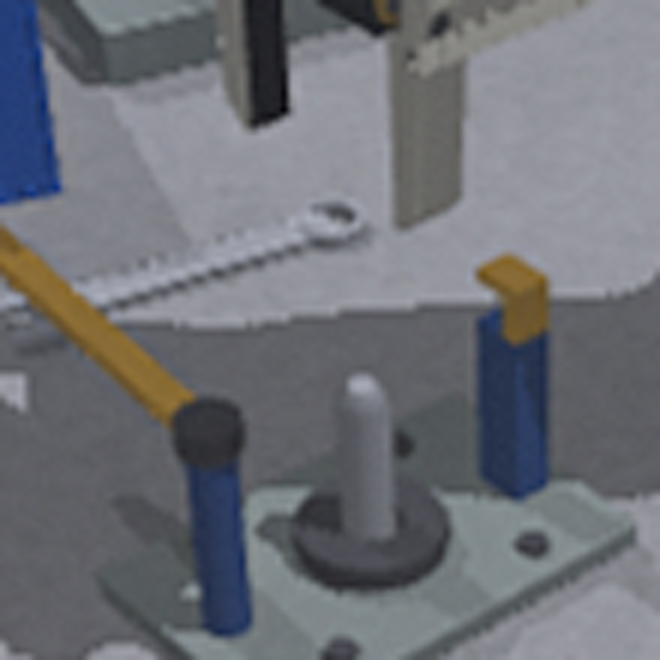

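Black collar is flat and home on the plate around the post. Next is the spacer at (0.512,0.192).

{"api": "arm_command", "payload": {
  "motion": [
    {"slide": [-0.085,-0.0165,0],"turn": [0,0,0]},
    {"slide": [-0.095,-0.0185,0],"turn": [0,0,0]},
    {"slide": [-0.095,-0.0185,0],"turn": [0,0,0]},
    {"slide": [-0.095,-0.0185,0],"turn": [0,0,0]},
    {"slide": [-0.095,-0.0185,0],"turn": [0,0,0]}
  ]
}}

```text
t: 18.67
tool_pos: [0.517, 0.0005, 0.3557]
orientation: [-2.458, 1.956, -0.001]
force: [0.5, -0.0, -0.2]
opening: 0.0747
```

{"api": "arm_command", "payload": {
  "motion": [
    {"slide": [-0.095,-0.0185,0],"turn": [0,0,0]},
    {"slide": [-0.095,-0.0185,0],"turn": [0,0,0]},
    {"slide": [-0.095,-0.0185,0],"turn": [0,0,0]},
    {"slide": [-0.095,-0.0185,0],"turn": [0,0,0]},
    {"slide": [-0.09,-0.0185,0],"turn": [0,0,0]}
  ]
}}

```text
t: 19.08
tool_pos: [0.5106, 0.1925, 0.3557]
orientation: [-2.459, 1.955, -0.001]
force: [0.5, 0.1, 0.0]
opening: 0.0749
```

{"api": "arm_command", "payload": {
  "motion": [
    {"slide": [0,0,0.08],"turn": [0,0,0]},
    {"slide": [0,0,0.08],"turn": [0,0,0]},
    {"slide": [0,0,0.08],"turn": [0,0,0]},
    {"slide": [0,0,0.08],"turn": [0,0,0]},
    {"slide": [0,0,0],"turn": [0,0,0]}
  ]
}}

```text
t: 19.5
tool_pos: [0.5077, 0.1897, 0.2204]
orientation: [2.452, -1.949, -0.01]
force: [-1.6, 0.6, -0.3]
opening: 0.0742
```

```bash
python3 - <<'E'
from h import *
go(.5125,.192,.193,-1.344)
E
python3 snap.py 12 320 280 150 130 5
```

```text
t19.50 pos [0.5077 0.1897 0.2204] psi-1.343 tilt0.011 F [-1.6  0.6 -0.3] open0.0742 q [ 0.26  0.15  1.82 -0.    1.18  1.61]
total slide share [-0.0029 -0.0137  0.0684] rows>=0.7 turn 0.002
```

View pics/s12.png

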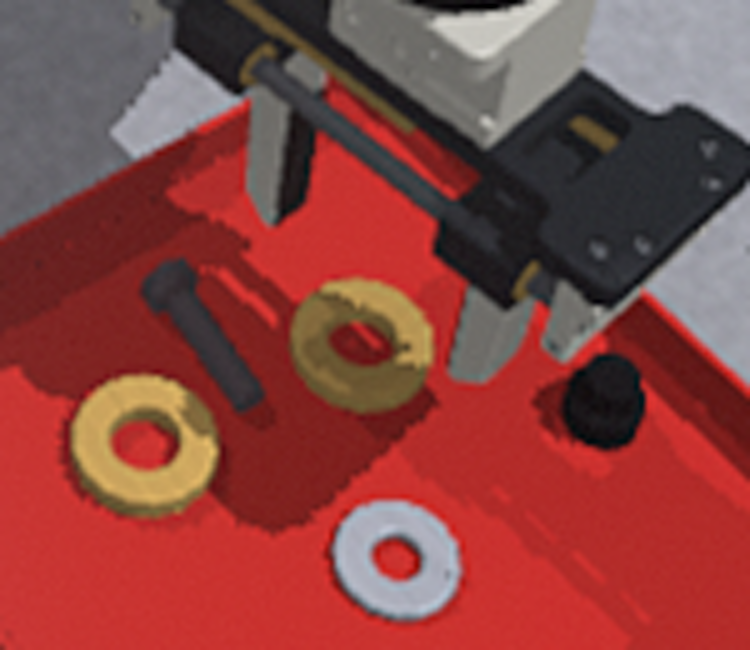

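{"api": "arm_command", "payload": {
  "motion": [
    {"slide": [0,0,0.03],"turn": [0,0,0]},
    {"slide": [0,0,0.03],"turn": [0,0,0]},
    {"slide": [0,0,0],"turn": [0,0,0]},
    {"slide": [0,0,0],"turn": [0,0,0]},
    {"slide": [0,0,0],"turn": [0,0,0]}
  ]
}}

```text
t: 19.97
tool_pos: [0.5117, 0.1905, 0.2045]
orientation: [-2.458, 1.955, -0.001]
force: [-0.5, -1.1, -0.4]
opening: 0.0745
```

Run:
```python
from h import *
go(.5125,.192,.193,-1.344)
```

```text
t19.97 pos [0.5117 0.1905 0.2045] psi-1.344 tilt0.001 F [-0.5 -1.1 -0.4] open0.0745 q [ 0.26  0.18  1.82 -0.    1.14  1.61]
total slide share [-0.0031 -0.0027  0.0289] rows>=0.3 turn 0.001
```

{"api": "arm_command", "payload": {
  "motion": [
    {"slide": [-0.003,-0.003,0.029],"turn": [0,0,0]},
    {"slide": [0,0,0],"turn": [0,0,0]},
    {"slide": [0,0,0],"turn": [0,0,0]},
    {"slide": [0,0,0],"turn": [0,0,0]},
    {"slide": [0,0,0],"turn": [0,0,0]}
  ]
}}

```text
t: 20.38
tool_pos: [0.5122, 0.1919, 0.192]
orientation: [-2.459, 1.955, -0.0]
force: [0.0, -0.3, -0.2]
opening: 0.0744
```

{"api": "arm_command", "payload": {
  "motion": [
    {"slide": [0,0,0],"turn": [0,0,0]},
    {"slide": [0,0,0],"turn": [0,0,0]},
    {"slide": [0,0,0],"turn": [0,0,0]},
    {"slide": [0,0,0],"turn": [0,0,0]},
    {"slide": [0,0,0],"turn": [0,0,0]}
  ],
  "gripper": 35
}}

```text
t: 20.8
tool_pos: [0.5121, 0.192, 0.192]
orientation: [-2.459, 1.955, -0.0]
force: [-0.6, -0.4, 1.2]
opening: 0.0471
```

{"api": "arm_command", "payload": {
  "motion": [
    {"slide": [0,0,0],"turn": [0,0,0]},
    {"slide": [0,0,0],"turn": [0,0,0]},
    {"slide": [0,0,0],"turn": [0,0,0]},
    {"slide": [0,0,0],"turn": [0,0,0]},
    {"slide": [0,0,0],"turn": [0,0,0]}
  ]
}}

```text
t: 21.22
tool_pos: [0.5121, 0.192, 0.192]
orientation: [-2.459, 1.955, 0.0]
force: [-0.7, -0.4, 2.0]
opening: 0.0463
```

Run:
```python
from h import *
go(.5125,.192,.33,-1.344)
```

```text
t21.22 pos [0.5121 0.192  0.192 ] psi-1.343 tilt0.000 F [-0.7 -0.4  2. ] open0.0463 q [0.26 0.2  1.82 0.   1.12 1.61]
total slide share [ 1.00e-04 -1.00e-03 -3.45e-01] rows>=3.3 turn 0.001
```

{"api": "arm_command", "payload": {
  "motion": [
    {"slide": [0,0,-0.05],"turn": [0,0,0]},
    {"slide": [0,0,-0.09],"turn": [0,0,0]},
    {"slide": [0,0,-0.09],"turn": [0,0,0]},
    {"slide": [0,0,-0.09],"turn": [0,0,0]},
    {"slide": [0,0,-0.05],"turn": [0,0,0]}
  ]
}}

```text
t: 21.63
tool_pos: [0.5128, 0.1921, 0.3445]
orientation: [-2.456, 1.953, -0.005]
force: [1.3, 0.1, 0.5]
opening: 0.047
```

{"api": "arm_command", "payload": {
  "motion": [
    {"slide": [0,0,0],"turn": [0,0,0]},
    {"slide": [0,0,0],"turn": [0,0,0]},
    {"slide": [0,0,0],"turn": [0,0,0]},
    {"slide": [0,0,0],"turn": [0,0,0]},
    {"slide": [0,0,0],"turn": [0,0,0]}
  ]
}}

```text
t: 22.05
tool_pos: [0.5114, 0.1917, 0.3377]
orientation: [2.457, -1.953, -0.003]
force: [0.9, 0.4, -1.2]
opening: 0.0469
```

```bash
python3 - <<'E'
from h import *
go(.524,-.1903,.335,-1.344)
E
python3 snap.py 13 330 200 150 130 5
```

```text
t22.05 pos [0.5114 0.1917 0.3377] psi-1.344 tilt0.004 F [ 0.9  0.4 -1.2] open0.0469 q [ 0.26  0.03  1.72 -0.    1.4   1.61]
total slide share [0.9376 0.1846 0.0075] rows>=9.2 turn 0.001
```

View pics/s13.png

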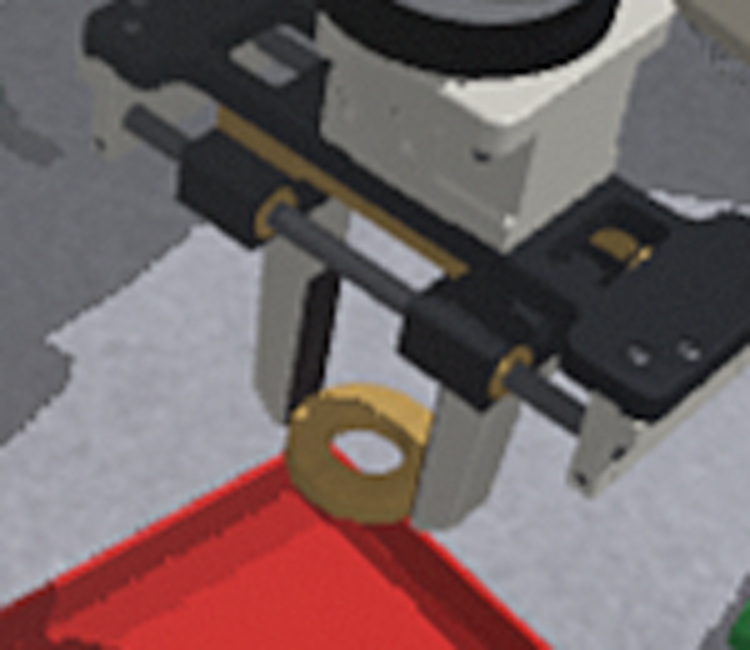

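Run:
```python
from h import *
im=cv2.imread("pics/scene13.png")[265:315,375:440]
cv2.imwrite("pics/s13b.png",cv2.resize(im,None,fx=12,fy=12,interpolation=cv2.INTER_CUBIC))
for z in(.15,.16): print(proj("scene",ringpts((.5114,.1917),z,.024,4)).round(1).tolist())
```

```text
[[389.0, 298.0], [412.2, 303.1], [415.1, 286.3], [392.7, 281.5]]
[[389.8, 293.5], [413.3, 298.6], [416.2, 281.7], [393.5, 276.9]]
```

View pics/s13b.png

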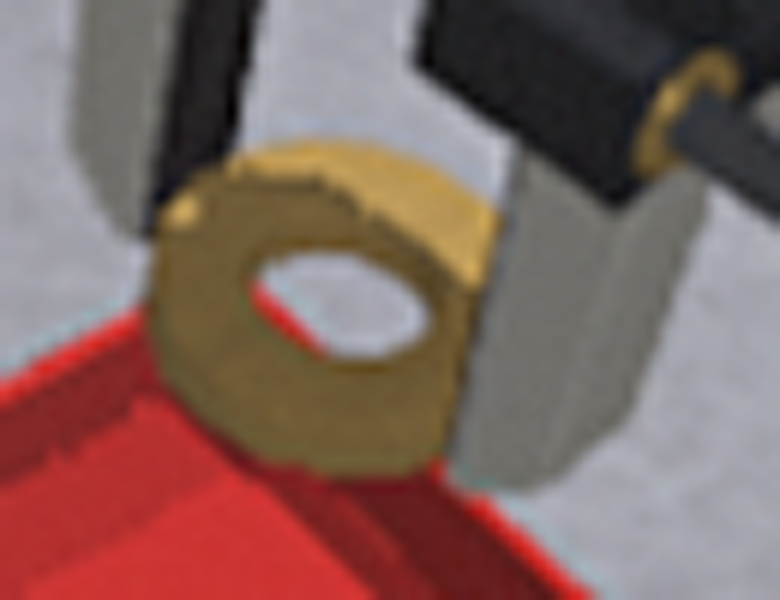

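The spacer is held flat. Moving over the post.

{"api": "arm_command", "payload": {
  "motion": [
    {"slide": [0.085,0.0165,0],"turn": [0,0,0]},
    {"slide": [0.095,0.0187,0],"turn": [0,0,0]},
    {"slide": [0.095,0.0187,0],"turn": [0,0,0]},
    {"slide": [0.095,0.0187,0],"turn": [0,0,0]},
    {"slide": [0.095,0.0187,0],"turn": [0,0,0]}
  ]
}}

```text
t: 22.52
tool_pos: [0.5179, 0.0009, 0.339]
orientation: [2.459, -1.954, -0.002]
force: [0.4, -0.6, -0.9]
opening: 0.0472
```

{"api": "arm_command", "payload": {
  "motion": [
    {"slide": [0.095,0.0187,0],"turn": [0,0,0]},
    {"slide": [0.095,0.0187,0],"turn": [0,0,0]},
    {"slide": [0.095,0.0187,0],"turn": [0,0,0]},
    {"slide": [0.095,0.0187,0],"turn": [0,0,0]},
    {"slide": [0.085,0.0187,0],"turn": [0,0,0]}
  ]
}}

```text
t: 22.93
tool_pos: [0.5234, -0.1894, 0.339]
orientation: [2.458, -1.956, -0.002]
force: [0.4, -0.6, -0.9]
opening: 0.0468
```

{"api": "arm_command", "payload": {
  "motion": [
    {"slide": [0,0,0],"turn": [0,0,0]},
    {"slide": [0,0,0],"turn": [0,0,0]},
    {"slide": [0,0,0],"turn": [0,0,0]},
    {"slide": [0,0,0],"turn": [0,0,0]},
    {"slide": [0,0,0],"turn": [0,0,0]}
  ]
}}

```text
t: 23.35
tool_pos: [0.524, -0.1858, 0.3396]
orientation: [-2.461, 1.953, 0.001]
force: [-0.0, 0.7, -0.3]
opening: 0.0474
```

Run:
```python
from h import *
go(.524,-.1903,.285,-1.344)
```

```text
t23.35 pos [ 0.524  -0.1858  0.3396] psi-1.342 tilt0.001 F [-0.   0.7 -0.3] open0.0474 q [-0.43  0.05  1.69  0.    1.4   0.91]
total slide share [0.011  0.0025 0.1366] rows>=1.3 turn 0.005
```

{"api": "arm_command", "payload": {
  "motion": [
    {"slide": [0.011,0.0025,0.03],"turn": [0,0,0.004]},
    {"slide": [0,0,0.05],"turn": [0,0,0]},
    {"slide": [0,0,0.05],"turn": [0,0,0]},
    {"slide": [0,0,0],"turn": [0,0,0]},
    {"slide": [0,0,0],"turn": [0,0,0]}
  ]
}}

```text
t: 23.77
tool_pos: [0.5233, -0.1909, 0.2861]
orientation: [2.457, -1.956, -0.006]
force: [-0.9, 0.0, -0.9]
opening: 0.0465
```

```bash
python3 - <<'E'
from h import *
go(.524,-.1903,.265,-1.344)
E
python3 snap.py 14 235 130 100 100 6
```

```text
t23.77 pos [ 0.5233 -0.1909  0.2861] psi-1.345 tilt0.004 F [-0.9  0.  -0.9] open0.0465 q [-0.44  0.11  1.74  0.    1.3   0.9 ]
total slide share [-0.0009 -0.0023  0.0528] rows>=0.5 turn -0.001
```

View pics/s14.png

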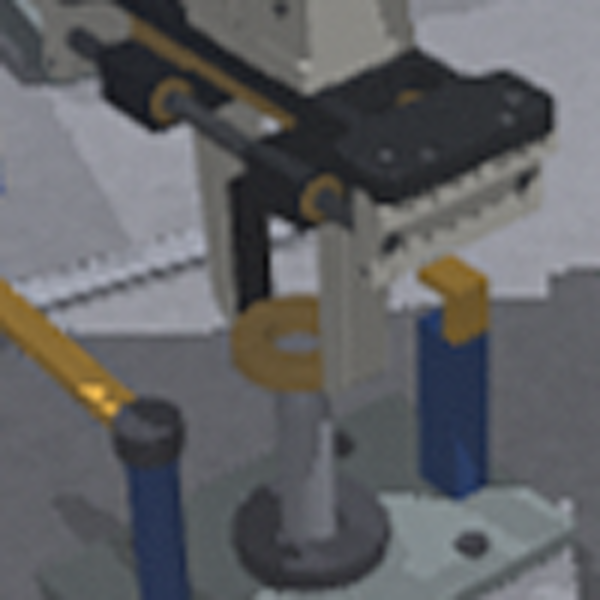

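Aligned, so lowering.

{"api": "arm_command", "payload": {
  "motion": [
    {"slide": [0,-0.001,0.02],"turn": [0,0,0]},
    {"slide": [0,0,0.02],"turn": [0,0,0]},
    {"slide": [0,0,0.02],"turn": [0,0,0]},
    {"slide": [0,0,0.02],"turn": [0,0,0]},
    {"slide": [0,0,0],"turn": [0,0,0]}
  ]
}}

```text
t: 24.23
tool_pos: [0.5235, -0.1912, 0.2536]
orientation: [2.456, -1.957, -0.005]
force: [-0.6, 0.6, -1.2]
opening: 0.0471
```

Run:
```python
from h import *
go(.524,-.1903,.215,-1.344)
```

```text
t24.23 pos [ 0.5235 -0.1912  0.2536] psi-1.345 tilt0.003 F [-0.6  0.6 -1.2] open0.0471 q [-0.44  0.14  1.76 -0.    1.24  0.9 ]
total slide share [-0.0018 -0.002   0.0964] rows>=0.9 turn -0.003
```

{"api": "arm_command", "payload": {
  "motion": [
    {"slide": [0,0,0.025],"turn": [0,0,0]},
    {"slide": [0,0,0.025],"turn": [0,0,0]},
    {"slide": [0,0,0.025],"turn": [0,0,0]},
    {"slide": [0,0,0.022],"turn": [0,0,0]},
    {"slide": [0,0,0],"turn": [0,0,0]}
  ]
}}

```text
t: 24.65
tool_pos: [0.5235, -0.1914, 0.2147]
orientation: [2.456, -1.957, -0.004]
force: [-1.0, -0.2, -0.5]
opening: 0.0469
```

Run:
```python
from h import *
go(.524,-.1903,.213,-1.344)
```

```text
t24.65 pos [ 0.5235 -0.1914  0.2147] psi-1.345 tilt0.003 F [-1.  -0.2 -0.5] open0.0469 q [-0.44  0.19  1.78 -0.    1.17  0.9 ]
total slide share [-0.0023 -0.0017  0.0042] rows>=0.0 turn -0.003
```

{"api": "arm_command", "payload": {
  "motion": [
    {"slide": [0,0,0.004],"turn": [0,0,0]},
    {"slide": [0,0,0],"turn": [0,0,0]},
    {"slide": [0,0,0],"turn": [0,0,0]},
    {"slide": [0,0,0],"turn": [0,0,0]},
    {"slide": [0,0,0],"turn": [0,0,0]}
  ],
  "gripper": 80
}}

```text
t: 25.07
tool_pos: [0.5247, -0.1919, 0.2163]
orientation: [-2.457, 1.958, -0.003]
force: [0.3, 0.0, -0.4]
opening: 0.0731
```

{"api": "arm_command", "payload": {
  "motion": [
    {"slide": [0,0,-0.05],"turn": [0,0,0]},
    {"slide": [0,0,-0.08],"turn": [0,0,0]},
    {"slide": [0,0,-0.08],"turn": [0,0,0]},
    {"slide": [0,0,-0.08],"turn": [0,0,0]},
    {"slide": [0,0,-0.06],"turn": [0,0,0]}
  ]
}}

```text
t: 25.48
tool_pos: [0.5246, -0.1918, 0.3591]
orientation: [-2.456, 1.957, -0.005]
force: [0.2, -0.0, 1.0]
opening: 0.0747
```

```bash
python3 - <<'E'
from h import *
go(.5965,.19,.36,-1.344)
E
python3 snap.py 15 225 130 110 110 6
python3 - <<'E'
from h import *
im=cv2.imread("pics/scene15.png"); m=masks(im)
print([x for x in rings(im,"scene",m["brass"],.009,.010,.024) if x[2]<1000])
print([x for x in rings(im,"scene",m["blue"],.007,.014,.021) if 250<x[2]<500])
E
```

```text
t25.48 pos [ 0.5246 -0.1918  0.3591] psi-1.345 tilt0.004 F [ 0.2 -0.   1. ] open0.0747 q [-0.44  0.04  1.66 -0.    1.43  0.9 ]
total slide share [-0.8902 -0.3883 -0.0031] rows>=9.3 turn -0.003
[(array([0.5914, 0.3339]), array([403.6, 445. ]), 901.0, 1013.0), (array([0.596 , 0.1916]), array([348.4, 368.6]), 622.0, 708.0), (array([0.1342, 0.1907]), array([543.9, 270.3]), 623.5, 421.0), (array([ 0.5137, -0.2134]), array([285.7, 214.4]), 254.5, 294.0), (array([ 0.398, -0.311]), array([310.5, 179. ]), 98.0, 228.0), (array([ 0.5642, -0.3794]), array([237.9, 183. ]), 281.5, 240.0), (array([-0.3467,  0.0254]), array([618.8, 168.1]), 928.0, 213.0), (array([-0.2944, -0.057 ]), array([579.1, 158.2]), 204.0, 196.0), (array([ 0.1103, -0.4088]), array([382.7, 135.2]), 337.0, 160.0)]
[(array([ 0.6235, -0.0012]), array([282. , 295.5]), 296.5, 411.0), (array([ 0.0169, -0.7862]), array([342.9,  81.9]), 388.5, 93.0), (array([ 0.8526, -1.2115]), array([69.1, 81.7]), 301.0, 107.0), (array([ 0.2609, -1.0522]), array([248.8,  67.7]), 266.5, 84.0), (array([ 1.0172, -1.7691]), array([ 8.2, 39. ]), 283.5, 74.0)]
```

View pics/s15.png

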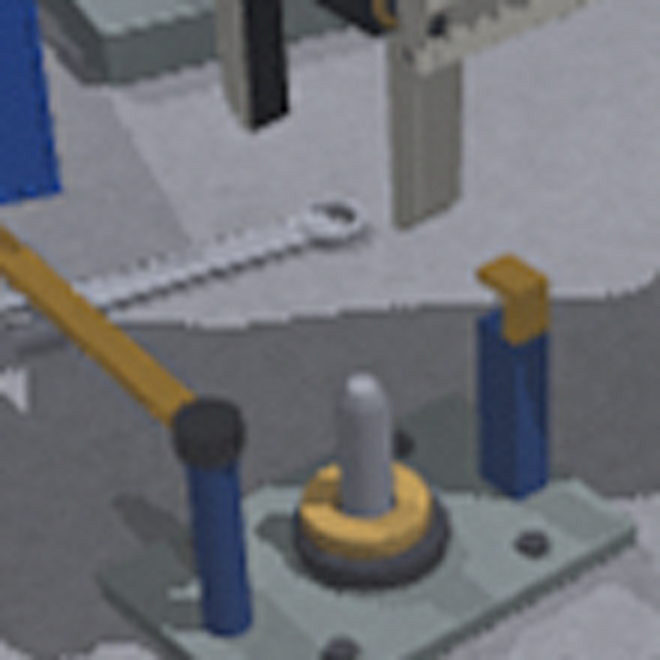

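View pics/scene15.png

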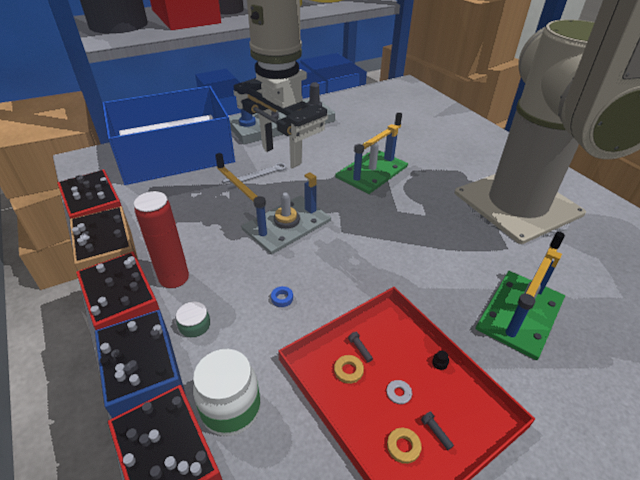

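First spacer is on, flat. The remaining rings, at scene (348,369) and (404,445), have not moved. Next is the one at (0.5965,0.190).

{"api": "arm_command", "payload": {
  "motion": [
    {"slide": [-0.08,-0.035,0],"turn": [0,0,0]},
    {"slide": [-0.09,-0.0392,0],"turn": [0,0,0]},
    {"slide": [-0.09,-0.0392,0],"turn": [0,0,0]},
    {"slide": [-0.09,-0.0392,0],"turn": [0,0,0]},
    {"slide": [-0.09,-0.0392,0],"turn": [0,0,0]}
  ]
}}

```text
t: 25.95
tool_pos: [0.5598, -0.0013, 0.3559]
orientation: [-2.456, 1.958, -0.002]
force: [0.7, -0.0, 0.3]
opening: 0.0743
```

{"api": "arm_command", "payload": {
  "motion": [
    {"slide": [-0.09,-0.0392,0],"turn": [0,0,0]},
    {"slide": [-0.09,-0.0392,0],"turn": [0,0,0]},
    {"slide": [-0.09,-0.0392,0],"turn": [0,0,0]},
    {"slide": [-0.09,-0.0392,0],"turn": [0,0,0]},
    {"slide": [-0.09,-0.039,0],"turn": [0,0,0]}
  ]
}}

```text
t: 26.37
tool_pos: [0.596, 0.1921, 0.3558]
orientation: [-2.457, 1.957, -0.001]
force: [0.5, -1.0, -0.1]
opening: 0.0741
```

{"api": "arm_command", "payload": {
  "motion": [
    {"slide": [0,0,0.08],"turn": [0,0,0]},
    {"slide": [0,0,0.08],"turn": [0,0,0]},
    {"slide": [0,0,0.08],"turn": [0,0,0]},
    {"slide": [0,0,0.08],"turn": [0,0,0]},
    {"slide": [0,0,0.04],"turn": [0,0,0]}
  ]
}}

```text
t: 26.78
tool_pos: [0.5941, 0.1898, 0.2068]
orientation: [2.454, -1.955, -0.005]
force: [-1.8, -0.6, -0.7]
opening: 0.0745
```

{"api": "arm_command", "payload": {
  "motion": [
    {"slide": [0,0,0],"turn": [0,0,0]},
    {"slide": [0,0,0],"turn": [0,0,0]},
    {"slide": [0,0,0],"turn": [0,0,0]},
    {"slide": [0,0,0],"turn": [0,0,0]},
    {"slide": [0,0,0],"turn": [0,0,0]}
  ]
}}

```text
t: 27.2
tool_pos: [0.597, 0.1902, 0.2139]
orientation: [-2.455, 1.956, -0.004]
force: [-0.1, -0.3, 0.3]
opening: 0.0746
```

```bash
python3 - <<'E'
from h import *
go(.5965,.19,.192,-1.344)
E
python3 snap.py 16 280 290 150 130 5
```

```text
t27.20 pos [0.597  0.1902 0.2139] psi-1.346 tilt0.004 F [-0.1 -0.3  0.3] open0.0746 q [ 0.23  0.36  1.58 -0.    1.2   1.57]
total slide share [0.0003 0.0014 0.0549] rows>=0.5 turn -0.003
```

View pics/s16.png

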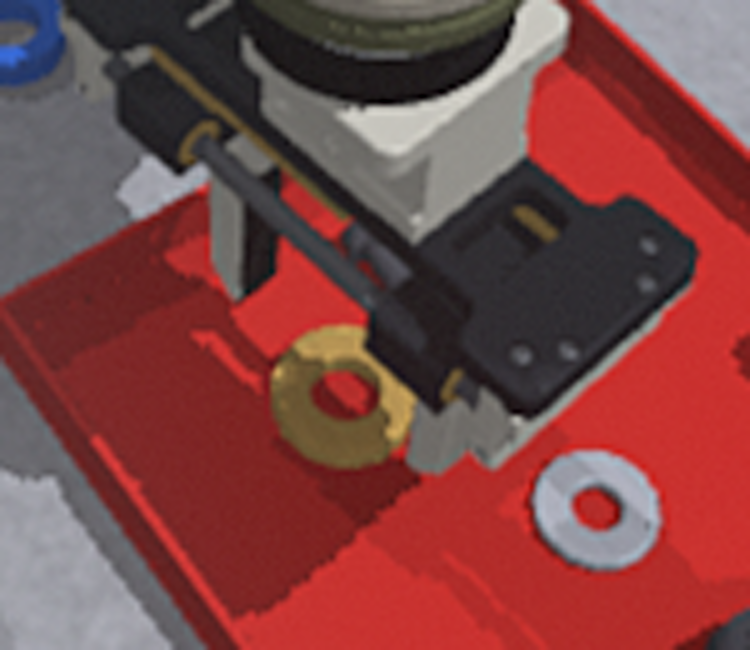

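{"api": "arm_command", "payload": {
  "motion": [
    {"slide": [0,0,0.03],"turn": [0,0,0]},
    {"slide": [0,0,0.025],"turn": [0,0,0]},
    {"slide": [0,0,0],"turn": [0,0,0]},
    {"slide": [0,0,0],"turn": [0,0,0]},
    {"slide": [0,0,0],"turn": [0,0,0]}
  ]
}}

```text
t: 27.67
tool_pos: [0.5972, 0.1903, 0.1904]
orientation: [-2.454, 1.956, -0.004]
force: [4.0, 0.9, 5.6]
opening: 0.0745
```

Run:
```python
from h import *
go(.5965,.19,.192,-1.344)
```

```text
t27.67 pos [0.5972 0.1903 0.1904] psi-1.346 tilt0.004 F [4.  0.9 5.6] open0.0745 q [0.23 0.39 1.59 0.   1.16 1.57]
total slide share [ 0.0003  0.002  -0.0039] rows>=0.0 turn -0.003
```

{"api": "arm_command", "payload": {
  "motion": [
    {"slide": [0,0,-0.005],"turn": [0,0,0]},
    {"slide": [0,0,0],"turn": [0,0,0]},
    {"slide": [0,0,0],"turn": [0,0,0]},
    {"slide": [0,0,0],"turn": [0,0,0]},
    {"slide": [0,0,0],"turn": [0,0,0]}
  ],
  "gripper": 35
}}

```text
t: 28.08
tool_pos: [0.5954, 0.19, 0.1907]
orientation: [2.456, -1.957, -0.001]
force: [-0.8, -0.5, -0.8]
opening: 0.0473
```

{"api": "arm_command", "payload": {
  "motion": [
    {"slide": [0,0,0],"turn": [0,0,0]},
    {"slide": [0,0,0],"turn": [0,0,0]},
    {"slide": [0,0,0],"turn": [0,0,0]},
    {"slide": [0,0,0],"turn": [0,0,0]},
    {"slide": [0,0,0],"turn": [0,0,0]}
  ]
}}

```text
t: 28.5
tool_pos: [0.5959, 0.19, 0.1915]
orientation: [2.457, -1.958, -0.0]
force: [0.3, -0.1, -1.0]
opening: 0.0472
```

```bash
python3 - <<'E'
from h import *
go(.5965,.19,.192,-1.344)
E
python3 snap.py 17 280 290 150 130 5
```

```text
t28.50 pos [0.5959 0.19   0.1915] psi-1.345 tilt0.000 F [ 0.3 -0.1 -1. ] open0.0472 q [ 0.23  0.39  1.59 -0.    1.16  1.57]
total slide share [ 0.0004 -0.0015 -0.0013] rows>=0.0 turn -0.003
```

View pics/s17.png

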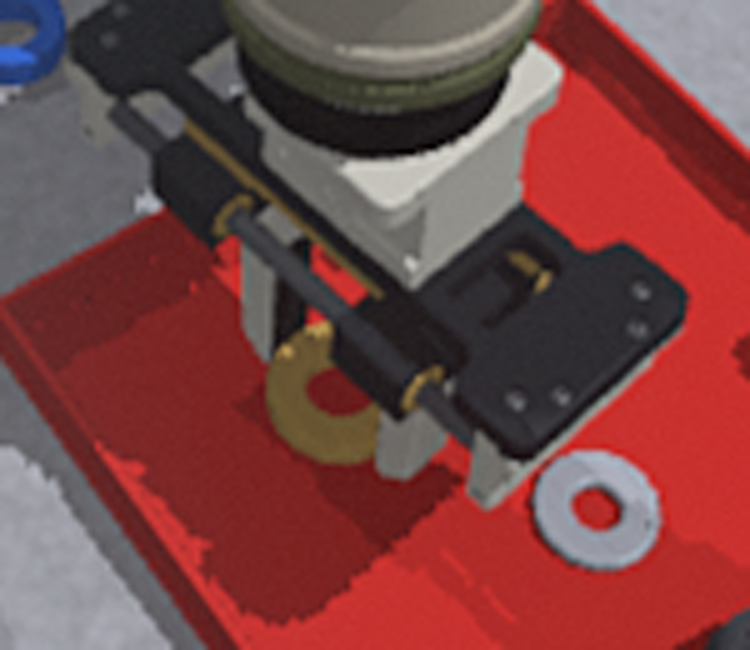

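Gripped (47 mm). Lifting, then moving over the post.

{"api": "arm_command", "payload": {
  "motion": [
    {"slide": [0,0,-0.05],"turn": [0,0,0]},
    {"slide": [0,0,-0.09],"turn": [0,0,0]},
    {"slide": [0,0,-0.09],"turn": [0,0,0]},
    {"slide": [0,0,-0.09],"turn": [0,0,0]},
    {"slide": [0,0,-0.05],"turn": [0,0,0]}
  ]
}}

```text
t: 28.97
tool_pos: [0.5967, 0.1902, 0.3448]
orientation: [-2.454, 1.955, -0.006]
force: [1.8, 0.7, -0.1]
opening: 0.0474
```

```bash
python3 - <<'E'
from h import *
go(.524,-.1908,.335,-1.344)
E
python3 snap.py 18 280 200 160 150 5
```

```text
t28.97 pos [0.5967 0.1902 0.3448] psi-1.346 tilt0.006 F [ 1.8  0.7 -0.1] open0.0474 q [0.23 0.23 1.49 0.   1.42 1.57]
total slide share [0.8879 0.3901 0.0223] rows>=9.3 turn -0.003
```

View pics/s18.png

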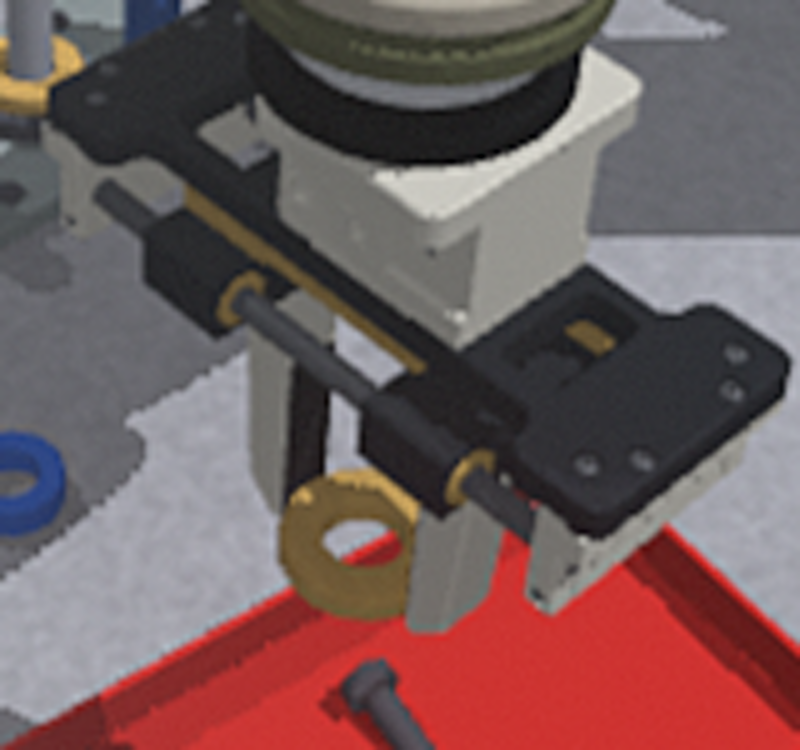

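{"api": "arm_command", "payload": {
  "motion": [
    {"slide": [0.08,0.035,0.01],"turn": [0,0,0]},
    {"slide": [0.09,0.0394,0.006],"turn": [0,0,0]},
    {"slide": [0.09,0.0394,0],"turn": [0,0,0]},
    {"slide": [0.09,0.0394,0],"turn": [0,0,0]},
    {"slide": [0.09,0.0394,0],"turn": [0,0,0]}
  ]
}}

```text
t: 29.43
tool_pos: [0.5593, -0.0001, 0.3328]
orientation: [2.458, -1.957, -0.0]
force: [1.1, -0.1, -0.3]
opening: 0.0469
```

{"api": "arm_command", "payload": {
  "motion": [
    {"slide": [0.09,0.0394,0],"turn": [0,0,0]},
    {"slide": [0.09,0.0394,0],"turn": [0,0,0]},
    {"slide": [0.09,0.0394,0],"turn": [0,0,0]},
    {"slide": [0.09,0.0394,0],"turn": [0,0,0]},
    {"slide": [0.09,0.0394,0],"turn": [0,0,0]}
  ]
}}

```text
t: 29.85
tool_pos: [0.5227, -0.1935, 0.3331]
orientation: [-2.457, 1.957, -0.0]
force: [0.4, 0.2, -0.8]
opening: 0.0474
```

{"api": "arm_command", "payload": {
  "motion": [
    {"slide": [0,0,0],"turn": [0,0,0]},
    {"slide": [0,0,0],"turn": [0,0,0]},
    {"slide": [0,0,0],"turn": [0,0,0]},
    {"slide": [0,0,0],"turn": [0,0,0]},
    {"slide": [0,0,0],"turn": [0,0,0]}
  ]
}}

```text
t: 30.27
tool_pos: [0.5239, -0.1905, 0.333]
orientation: [-2.459, 1.955, 0.0]
force: [-0.6, 0.3, 0.1]
opening: 0.0473
```

Run:
```python
from h import *
go(.524,-.1908,.285,-1.344)
```

```text
t30.27 pos [ 0.5239 -0.1905  0.333 ] psi-1.344 tilt0.000 F [-0.6  0.3  0.1] open0.0473 q [-0.44  0.06  1.69  0.    1.39  0.9 ]
total slide share [ 0.0009 -0.0002  0.12  ] rows>=1.2 turn 0.001
```

{"api": "arm_command", "payload": {
  "motion": [
    {"slide": [0,0,0.04],"turn": [0,0,0]},
    {"slide": [0,0,0.04],"turn": [0,0,0]},
    {"slide": [0,0,0.04],"turn": [0,0,0]},
    {"slide": [0,0,0.01],"turn": [0,0,0]},
    {"slide": [0,0,0],"turn": [0,0,0]}
  ]
}}

```text
t: 30.68
tool_pos: [0.5232, -0.1905, 0.2795]
orientation: [2.458, -1.955, -0.005]
force: [0.6, -0.1, -1.1]
opening: 0.0472
```

```bash
python3 - <<'E'
from h import *
go(.524,-.1908,.255,-1.344)
E
python3 snap.py 19 235 130 100 100 6
```

```text
t30.68 pos [ 0.5232 -0.1905  0.2795] psi-1.344 tilt0.003 F [ 0.6 -0.1 -1.1] open0.0472 q [-0.44  0.11  1.74  0.    1.29  0.9 ]
total slide share [ 0.0014 -0.002   0.0613] rows>=0.6 turn 0.0
```

View pics/s19.png

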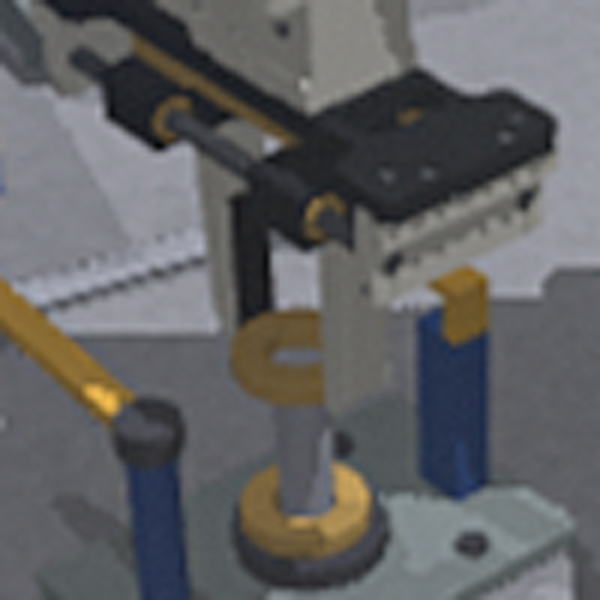

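Aligned. Lowering.

{"api": "arm_command", "payload": {
  "motion": [
    {"slide": [0,0,0.02],"turn": [0,0,0]},
    {"slide": [0,0,0.02],"turn": [0,0,0]},
    {"slide": [0,0,0.02],"turn": [0,0,0]},
    {"slide": [0,0,0.005],"turn": [0,0,0]},
    {"slide": [0,0,0],"turn": [0,0,0]}
  ]
}}

```text
t: 31.15
tool_pos: [0.5231, -0.1916, 0.254]
orientation: [2.457, -1.957, -0.003]
force: [-1.7, 1.8, -1.7]
opening: 0.0468
```

Run:
```python
from h import *
go(.524,-.1908,.2235,-1.344)
```

```text
t31.15 pos [ 0.5231 -0.1916  0.254 ] psi-1.345 tilt0.002 F [-1.7  1.8 -1.7] open0.0468 q [-0.44  0.14  1.76 -0.    1.24  0.9 ]
total slide share [-0.0014 -0.0027  0.0762] rows>=0.7 turn -0.003
```

{"api": "arm_command", "payload": {
  "motion": [
    {"slide": [0,0,0.02],"turn": [0,0,0]},
    {"slide": [0,0,0.02],"turn": [0,0,0]},
    {"slide": [0,0,0.02],"turn": [0,0,0]},
    {"slide": [0,0,0.013],"turn": [0,0,0]},
    {"slide": [0,0,0],"turn": [0,0,0]}
  ]
}}

```text
t: 31.57
tool_pos: [0.5231, -0.1916, 0.2246]
orientation: [2.457, -1.957, -0.002]
force: [-1.2, 2.3, -1.9]
opening: 0.047
```

{"api": "arm_command", "payload": {
  "motion": [
    {"slide": [0,0,0],"turn": [0,0,0]},
    {"slide": [0,0,0],"turn": [0,0,0]},
    {"slide": [0,0,0],"turn": [0,0,0]},
    {"slide": [0,0,0],"turn": [0,0,0]},
    {"slide": [0,0,0],"turn": [0,0,0]}
  ],
  "gripper": 80
}}

```text
t: 31.98
tool_pos: [0.5239, -0.1921, 0.2266]
orientation: [-2.457, 1.958, -0.002]
force: [-0.1, -0.4, 0.7]
opening: 0.073
```

{"api": "arm_command", "payload": {
  "motion": [
    {"slide": [0,0,-0.05],"turn": [0,0,0]},
    {"slide": [0,0,-0.08],"turn": [0,0,0]},
    {"slide": [0,0,-0.08],"turn": [0,0,0]},
    {"slide": [0,0,-0.08],"turn": [0,0,0]},
    {"slide": [0,0,-0.05],"turn": [0,0,0]}
  ]
}}

```text
t: 32.4
tool_pos: [0.5241, -0.1921, 0.3662]
orientation: [-2.456, 1.957, -0.007]
force: [0.8, 0.0, 0.3]
opening: 0.0743
```

```bash
python3 - <<'E'
from h import *
go(.592,.332,.36,-1.344)
E
python3 snap.py 20 225 130 110 110 6
python3 - <<'E'
from h import *
im=cv2.imread("pics/scene20.png"); m=masks(im)
print([x for x in rings(im,"scene",m["brass"],.009,.010,.024) if 800<x[2]<1000])
print([x for x in rings(im,"scene",m["blue"],.007,.014,.021) if 250<x[2]<500])
E
```

```text
t32.40 pos [ 0.5241 -0.1921  0.3662] psi-1.346 tilt0.005 F [0.8 0.  0.3] open0.0743 q [-0.44  0.04  1.66 -0.    1.44  0.9 ]
total slide share [-1.2392 -0.4581  0.0135] rows>=12.7 turn -0.003
[(array([0.5914, 0.3338]), array([403.6, 445. ]), 901.5, 1012.0), (array([-0.3448,  0.0268]), array([618.8, 168.5]), 946.5, 214.0)]
[(array([ 0.6235, -0.0013]), array([282. , 295.5]), 295.0, 411.0), (array([ 0.0166, -0.7861]), array([342.9,  81.9]), 389.0, 93.0), (array([ 0.8585, -1.2098]), array([67.3, 82.2]), 377.0, 107.0), (array([-0.2684, -1.0535]), array([368.6,  45.2]), 484.0, 64.0), (array([-0.2116, -1.2291]), array([335.2,  34.5]), 262.0, 57.0)]
```

View pics/s20.png

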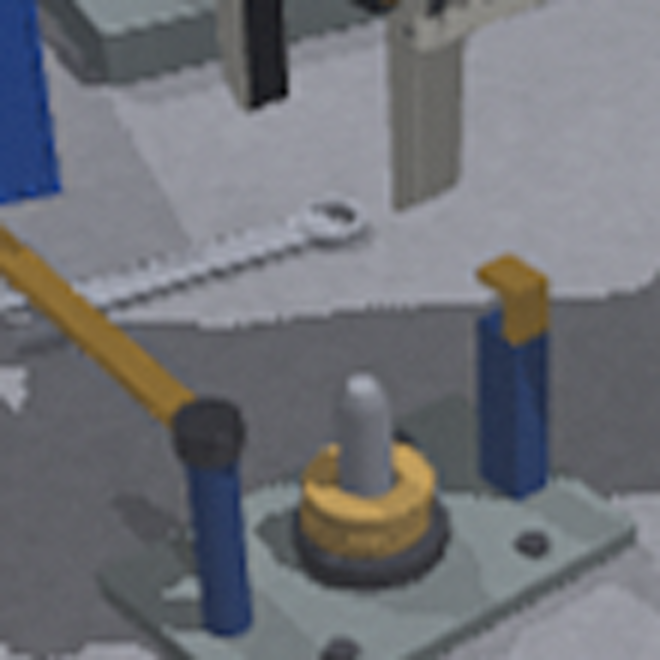

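Two spacers are stacked flat. The third is still at scene (404,445), i.e. (0.592,0.332).

{"api": "arm_command", "payload": {
  "motion": [
    {"slide": [-0.08,-0.0295,0.0],"turn": [0,0,0]},
    {"slide": [-0.09,-0.0333,0],"turn": [0,0,0]},
    {"slide": [-0.09,-0.0333,0],"turn": [0,0,0]},
    {"slide": [-0.09,-0.0333,0],"turn": [0,0,0]},
    {"slide": [-0.09,-0.0333,0],"turn": [0,0,0]}
  ]
}}

```text
t: 32.87
tool_pos: [0.5476, -0.0041, 0.3621]
orientation: [-2.456, 1.958, -0.001]
force: [0.5, 0.6, 0.3]
opening: 0.0749
```

{"api": "arm_command", "payload": {
  "motion": [
    {"slide": [-0.09,-0.0333,0],"turn": [0,0,0]},
    {"slide": [-0.09,-0.0333,0],"turn": [0,0,0]},
    {"slide": [-0.09,-0.0333,0],"turn": [0,0,0]},
    {"slide": [-0.09,-0.0333,0],"turn": [0,0,0]},
    {"slide": [-0.09,-0.0333,0],"turn": [0,0,0]}
  ]
}}

```text
t: 33.28
tool_pos: [0.5723, 0.1866, 0.362]
orientation: [-2.457, 1.957, -0.001]
force: [0.5, -0.7, -0.4]
opening: 0.0743
```

{"api": "arm_command", "payload": {
  "motion": [
    {"slide": [-0.09,-0.0333,0],"turn": [0,0,0]},
    {"slide": [-0.09,-0.0333,0],"turn": [0,0,0]},
    {"slide": [-0.08,-0.0295,0],"turn": [0,0,0]},
    {"slide": [0,0,0],"turn": [0,0,0]},
    {"slide": [0,0,0],"turn": [0,0,0]}
  ]
}}

```text
t: 33.7
tool_pos: [0.5863, 0.2965, 0.3613]
orientation: [2.46, -1.954, -0.0]
force: [0.3, -0.2, 0.2]
opening: 0.0744
```

Run:
```python
from h import *
go(.592,.332,.192,-1.344)
```

```text
t33.70 pos [0.5863 0.2965 0.3613] psi-1.342 tilt0.001 F [ 0.3 -0.2  0.2] open0.0744 q [ 0.39  0.3   1.37 -0.    1.47  1.73]
total slide share [-0.0832 -0.0343  0.4231] rows>=4.1 turn 0.003
```

{"api": "arm_command", "payload": {
  "motion": [
    {"slide": [-0.083,-0.034,0],"turn": [0,0,0]},
    {"slide": [0,0,0.07],"turn": [0,0,0]},
    {"slide": [0,0,0.08],"turn": [0,0,0]},
    {"slide": [0,0,0.08],"turn": [0,0,0]},
    {"slide": [0,0,0.08],"turn": [0,0,0]}
  ]
}}

```text
t: 34.12
tool_pos: [0.5927, 0.3287, 0.2371]
orientation: [-2.456, 1.958, -0.001]
force: [0.5, 0.2, -0.3]
opening: 0.0745
```

{"api": "arm_command", "payload": {
  "motion": [
    {"slide": [0,0,0.05],"turn": [0,0,0]},
    {"slide": [0,0,0],"turn": [0,0,0]},
    {"slide": [0,0,0],"turn": [0,0,0]},
    {"slide": [0,0,0],"turn": [0,0,0]},
    {"slide": [0,0,0],"turn": [0,0,0]}
  ]
}}

```text
t: 34.53
tool_pos: [0.5937, 0.33, 0.2211]
orientation: [-2.453, 1.956, -0.003]
force: [0.6, 1.1, 0.4]
opening: 0.0748
```

```bash
python3 - <<'E'
from h import *
go(.592,.332,.192,-1.344)
E
python3 snap.py 21 330 340 160 140 5
```

```text
t34.53 pos [0.5937 0.33   0.2211] psi-1.346 tilt0.005 F [0.6 1.1 0.4] open0.0748 q [ 0.43  0.48  1.41 -0.    1.25  1.78]
total slide share [-0.0057  0.0034  0.0727] rows>=0.7 turn -0.004
```

View pics/s21.png

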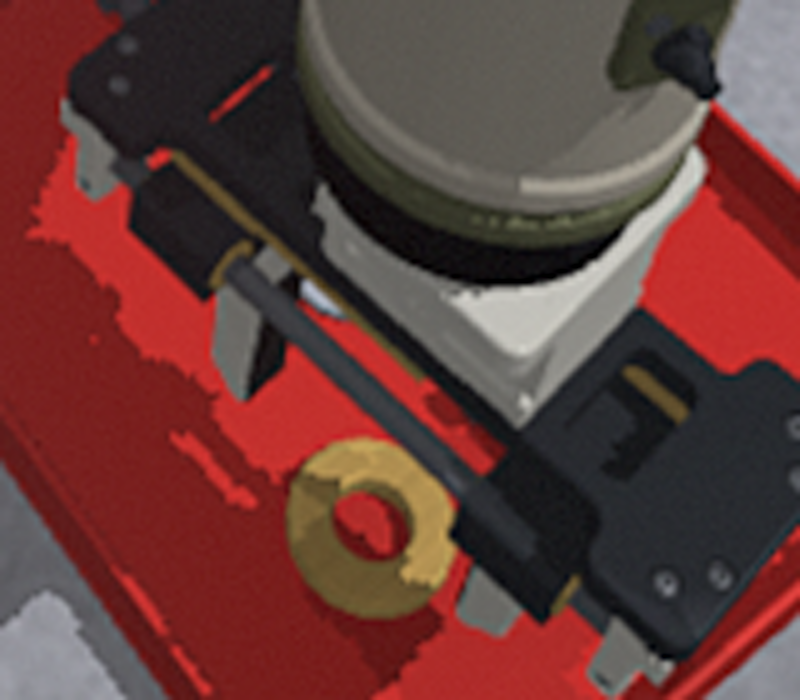

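{"api": "arm_command", "payload": {
  "motion": [
    {"slide": [-0.005,0.002,0.04],"turn": [0,0,0]},
    {"slide": [0,0,0.03],"turn": [0,0,0]},
    {"slide": [0,0,0],"turn": [0,0,0]},
    {"slide": [0,0,0],"turn": [0,0,0]},
    {"slide": [0,0,0],"turn": [0,0,0]}
  ]
}}

```text
t: 35.0
tool_pos: [0.5915, 0.3319, 0.1905]
orientation: [-2.457, 1.957, -0.001]
force: [1.3, -0.3, 1.0]
opening: 0.0745
```

Run:
```python
from h import *
go(.592,.332,.192,-1.344)
```

```text
t35.00 pos [0.5915 0.3319 0.1905] psi-1.345 tilt0.001 F [ 1.3 -0.3  1. ] open0.0745 q [ 0.44  0.52  1.42 -0.    1.2   1.78]
total slide share [ 0.     -0.0013 -0.0038] rows>=0.0 turn -0.003
```

{"api": "arm_command", "payload": {
  "motion": [
    {"slide": [0,-0.001,-0.003],"turn": [0,0,0]},
    {"slide": [0,0,0],"turn": [0,0,0]},
    {"slide": [0,0,0],"turn": [0,0,0]},
    {"slide": [0,0,0],"turn": [0,0,0]},
    {"slide": [0,0,0],"turn": [0,0,0]}
  ],
  "gripper": 35
}}

```text
t: 35.42
tool_pos: [0.5915, 0.3318, 0.191]
orientation: [2.457, -1.957, -0.0]
force: [-0.3, -0.5, 0.0]
opening: 0.0467
```

{"api": "arm_command", "payload": {
  "motion": [
    {"slide": [0,0,0],"turn": [0,0,0]},
    {"slide": [0,0,0],"turn": [0,0,0]},
    {"slide": [0,0,0],"turn": [0,0,0]},
    {"slide": [0,0,0],"turn": [0,0,0]},
    {"slide": [0,0,0],"turn": [0,0,0]}
  ]
}}

```text
t: 35.83
tool_pos: [0.5916, 0.3318, 0.191]
orientation: [2.457, -1.958, -0.0]
force: [-0.2, 0.6, -0.6]
opening: 0.0464
```

{"api": "arm_command", "payload": {
  "motion": [
    {"slide": [0,0,-0.05],"turn": [0,0,0]},
    {"slide": [0,0,-0.09],"turn": [0,0,0]},
    {"slide": [0,0,-0.09],"turn": [0,0,0]},
    {"slide": [0,0,-0.09],"turn": [0,0,0]},
    {"slide": [0,0,-0.05],"turn": [0,0,0]}
  ]
}}

```text
t: 36.25
tool_pos: [0.5923, 0.3322, 0.3446]
orientation: [-2.453, 1.954, -0.004]
force: [0.5, -0.4, 0.8]
opening: 0.0466
```

```bash
python3 - <<'E'
from h import *
go(.524,-.1908,.335,-1.344)
E
python3 snap.py 22 330 250 160 150 5
```

```text
t36.25 pos [0.5923 0.3322 0.3446] psi-1.346 tilt0.006 F [ 0.5 -0.4  0.8] open0.0466 q [ 0.44  0.37  1.32 -0.    1.45  1.78]
total slide share [1.2363 0.4587 0.0199] rows>=12.7 turn -0.003
```

View pics/s22.png

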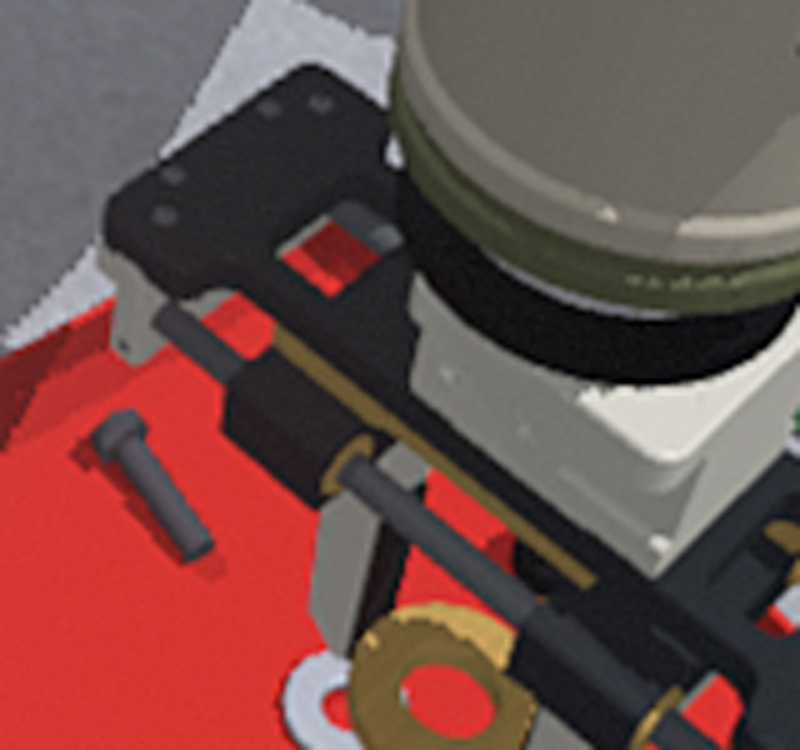

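{"api": "arm_command", "payload": {
  "motion": [
    {"slide": [0.08,0.0297,0.01],"turn": [0,0,0]},
    {"slide": [0.09,0.0334,0.006],"turn": [0,0,0]},
    {"slide": [0.09,0.0334,0],"turn": [0,0,0]},
    {"slide": [0.09,0.0334,0],"turn": [0,0,0]},
    {"slide": [0.09,0.0334,0],"turn": [0,0,0]}
  ]
}}

```text
t: 36.72
tool_pos: [0.5665, 0.1442, 0.3322]
orientation: [2.457, -1.957, -0.0]
force: [0.6, 0.4, -0.4]
opening: 0.0463
```

{"api": "arm_command", "payload": {
  "motion": [
    {"slide": [0.09,0.0334,0],"turn": [0,0,0]},
    {"slide": [0.09,0.0334,0],"turn": [0,0,0]},
    {"slide": [0.09,0.0334,0],"turn": [0,0,0]},
    {"slide": [0.09,0.0334,0],"turn": [0,0,0]},
    {"slide": [0.09,0.0334,0],"turn": [0,0,0]}
  ]
}}

```text
t: 37.13
tool_pos: [0.5416, -0.0463, 0.3326]
orientation: [-2.457, 1.957, -0.0]
force: [1.1, -0.4, -1.4]
opening: 0.0463
```

{"api": "arm_command", "payload": {
  "motion": [
    {"slide": [0.09,0.0334,0],"turn": [0,0,0]},
    {"slide": [0.09,0.0334,0],"turn": [0,0,0]},
    {"slide": [0.076,0.0282,0],"turn": [0,0,0]},
    {"slide": [0,0,0],"turn": [0,0,0]},
    {"slide": [0,0,0],"turn": [0,0,0]}
  ]
}}

```text
t: 37.55
tool_pos: [0.5277, -0.1546, 0.3324]
orientation: [2.454, -1.962, -0.0]
force: [0.4, 1.2, -1.4]
opening: 0.0466
```

Run:
```python
from h import *
go(.524,-.1908,.285,-1.344)
```

```text
t37.55 pos [ 0.5277 -0.1546  0.3324] psi-1.349 tilt0.000 F [ 0.4  1.2 -1.4] open0.0466 q [-0.38  0.04  1.72 -0.    1.38  0.97]
total slide share [0.0862 0.0289 0.1186] rows>=1.4 turn -0.01
```

{"api": "arm_command", "payload": {
  "motion": [
    {"slide": [0.086,0.029,0],"turn": [0,0,-0.01]},
    {"slide": [0,0,0],"turn": [0,0,0]},
    {"slide": [0,0,0],"turn": [0,0,0]},
    {"slide": [0,0,0.05],"turn": [0,0,0]},
    {"slide": [0,0,0.05],"turn": [0,0,0]}
  ]
}}

```text
t: 37.97
tool_pos: [0.5256, -0.1879, 0.2938]
orientation: [-2.462, 1.949, -0.005]
force: [-0.2, 0.2, -0.9]
opening: 0.0465
```

{"api": "arm_command", "payload": {
  "motion": [
    {"slide": [0,0,0],"turn": [0,0,0]},
    {"slide": [0,0,0],"turn": [0,0,0]},
    {"slide": [0,0,0],"turn": [0,0,0]},
    {"slide": [0,0,0],"turn": [0,0,0]},
    {"slide": [0,0,0],"turn": [0,0,0]}
  ]
}}

```text
t: 38.38
tool_pos: [0.5252, -0.189, 0.2943]
orientation: [-2.462, 1.951, -0.003]
force: [0.1, 0.1, -0.0]
opening: 0.0465
```

```bash
python3 - <<'E'
from h import *
go(.524,-.1908,.255,-1.344)
E
python3 snap.py 23 235 130 100 100 6
```

```text
t38.38 pos [ 0.5252 -0.189   0.2943] psi-1.340 tilt0.002 F [ 0.1  0.1 -0. ] open0.0465 q [-0.44  0.1   1.73  0.    1.31  0.9 ]
total slide share [0.0037 0.0041 0.0982] rows>=0.9 turn 0.008
```

View pics/s23.png

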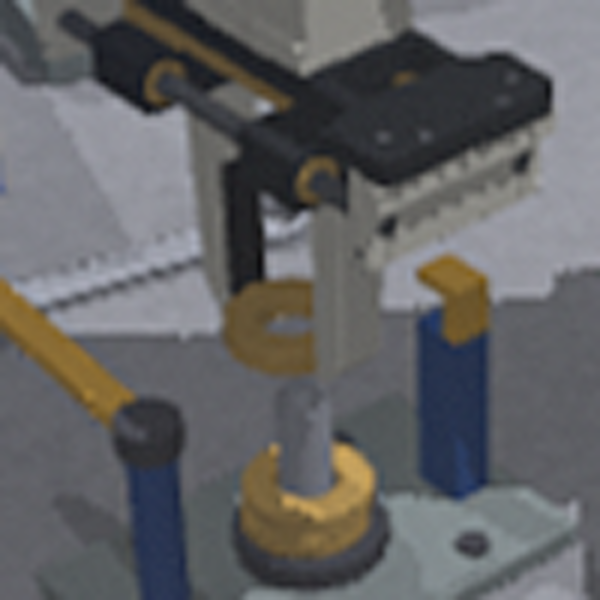

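{"api": "arm_command", "payload": {
  "motion": [
    {"slide": [0.0035,0.004,0.02],"turn": [0,0,0.008]},
    {"slide": [0,0,0.02],"turn": [0,0,0]},
    {"slide": [0,0,0.02],"turn": [0,0,0]},
    {"slide": [0,0,0.015],"turn": [0,0,0]},
    {"slide": [0,0,0],"turn": [0,0,0]}
  ]
}}

```text
t: 38.85
tool_pos: [0.5224, -0.1905, 0.2602]
orientation: [2.457, -1.956, -0.006]
force: [-0.2, 0.0, -1.3]
opening: 0.0466
```

{"api": "arm_command", "payload": {
  "motion": [
    {"slide": [0,0,0.02],"turn": [0,0,0]},
    {"slide": [0,0,0.01],"turn": [0,0,0]},
    {"slide": [0,0,0],"turn": [0,0,0]},
    {"slide": [0,0,0],"turn": [0,0,0]},
    {"slide": [0,0,0],"turn": [0,0,0]}
  ]
}}

```text
t: 39.27
tool_pos: [0.5235, -0.1909, 0.251]
orientation: [-2.458, 1.956, -0.001]
force: [-0.4, 0.0, -0.4]
opening: 0.0462
```

Run:
```python
from h import *
go(.524,-.1908,.2335,-1.344)
```

```text
t39.27 pos [ 0.5235 -0.1909  0.251 ] psi-1.344 tilt0.000 F [-0.4  0.  -0.4] open0.0462 q [-0.44  0.14  1.76 -0.    1.23  0.9 ]
total slide share [ 0.0001 -0.0013  0.0437] rows>=0.4 turn -0.001
```

{"api": "arm_command", "payload": {
  "motion": [
    {"slide": [0,0,0.02],"turn": [0,0,0]},
    {"slide": [0,0,0.02],"turn": [0,0,0]},
    {"slide": [0,0,0.005],"turn": [0,0,0]},
    {"slide": [0,0,0],"turn": [0,0,0]},
    {"slide": [0,0,0],"turn": [0,0,0]}
  ]
}}

```text
t: 39.68
tool_pos: [0.5234, -0.1909, 0.2326]
orientation: [2.458, -1.956, -0.0]
force: [0.3, -0.1, 0.3]
opening: 0.0466
```

{"api": "arm_command", "payload": {
  "motion": [
    {"slide": [0,0,0],"turn": [0,0,0]},
    {"slide": [0,0,0],"turn": [0,0,0]},
    {"slide": [0,0,0],"turn": [0,0,0]},
    {"slide": [0,0,0],"turn": [0,0,0]},
    {"slide": [0,0,0],"turn": [0,0,0]}
  ],
  "gripper": 75
}}

```text
t: 40.1
tool_pos: [0.5234, -0.1909, 0.233]
orientation: [-2.458, 1.956, -0.001]
force: [0.6, 0.4, -0.5]
opening: 0.0696
```

{"api": "arm_command", "payload": {
  "motion": [
    {"slide": [0,0,-0.05],"turn": [0,0,0]},
    {"slide": [0,0,-0.08],"turn": [0,0,0]},
    {"slide": [0,0,-0.08],"turn": [0,0,0]},
    {"slide": [0,0,-0.08],"turn": [0,0,0]},
    {"slide": [0,0,-0.03],"turn": [0,0,0]}
  ]
}}

```text
t: 40.52
tool_pos: [0.5243, -0.1912, 0.3664]
orientation: [-2.457, 1.955, -0.011]
force: [0.3, -0.3, 1.2]
opening: 0.0698
```

```bash
python3 - <<'E'
from h import *
go(.6248,-.0025,.36,-1.344)
E
python3 snap.py 24 225 130 110 110 6
python3 - <<'E'
from h import *
im=cv2.imread("pics/scene24.png"); m=masks(im)
print([x for x in rings(im,"scene",m["blue"],.007,.014,.021) if 250<x[2]<330])
E
```

```text
t40.52 pos [ 0.5243 -0.1912  0.3664] psi-1.344 tilt0.007 F [ 0.3 -0.3  1.2] open0.0698 q [-0.44  0.03  1.66  0.    1.44  0.9 ]
total slide share [-0.4035 -0.3506  0.0161] rows>=5.1 turn -0.001
[(array([ 0.6235, -0.0012]), array([282. , 295.5]), 296.0, 411.0), (array([ 0.2549, -1.078 ]), array([247.7,  65. ]), 288.0, 82.0), (array([ 1.0143, -1.7784]), array([ 8.9, 38.2]), 259.5, 73.0)]
```

View pics/s24.png

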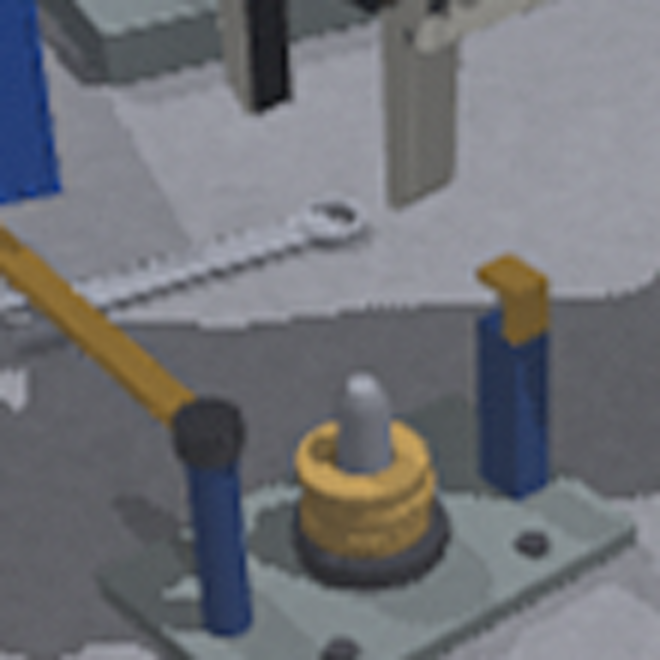

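View pics/scene24.png

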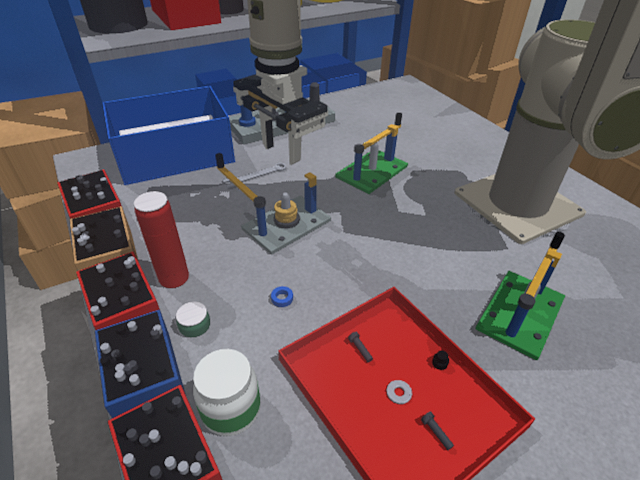

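Third spacer is on. I'll check its flatness once the arm is clear, on the way to the blue collar at scene (282,295).

{"api": "arm_command", "payload": {
  "motion": [
    {"slide": [-0.067,-0.0585,0],"turn": [0,0,0]},
    {"slide": [-0.067,-0.0585,0],"turn": [0,0,0]},
    {"slide": [-0.067,-0.0585,0],"turn": [0,0,0]},
    {"slide": [-0.067,-0.0585,0],"turn": [0,0,0]},
    {"slide": [-0.067,-0.0585,0],"turn": [0,0,0]}
  ]
}}

```text
t: 40.98
tool_pos: [0.6075, -0.0325, 0.3589]
orientation: [2.457, -1.956, -0.002]
force: [1.0, -0.8, 0.4]
opening: 0.0701
```

{"api": "arm_command", "payload": {
  "motion": [
    {"slide": [-0.067,-0.0585,0],"turn": [0,0,0]},
    {"slide": [0,0,0],"turn": [0,0,0]},
    {"slide": [0,0,0],"turn": [0,0,0]},
    {"slide": [0,0,0],"turn": [0,0,0]},
    {"slide": [0,0,0],"turn": [0,0,0]}
  ]
}}

```text
t: 41.4
tool_pos: [0.6236, -0.0035, 0.3598]
orientation: [2.456, -1.957, -0.002]
force: [0.3, -0.9, -0.3]
opening: 0.0696
```

```bash
python3 - <<'E'
from h import *
go(.6252,-.002,.192,-1.344)
E
python3 snap.py 25 250 180 70 60 10; python3 snap.py 26 370 205 55 50 12 top
```

```text
t41.40 pos [ 0.6236 -0.0035  0.3598] psi-1.345 tilt0.002 F [ 0.3 -0.9 -0.3] open0.0696 q [-0.09  0.22  1.47 -0.    1.45  1.26]
total slide share [-0.0029 -0.0054  0.4194] rows>=4.0 turn -0.003
```

View pics/s25.png

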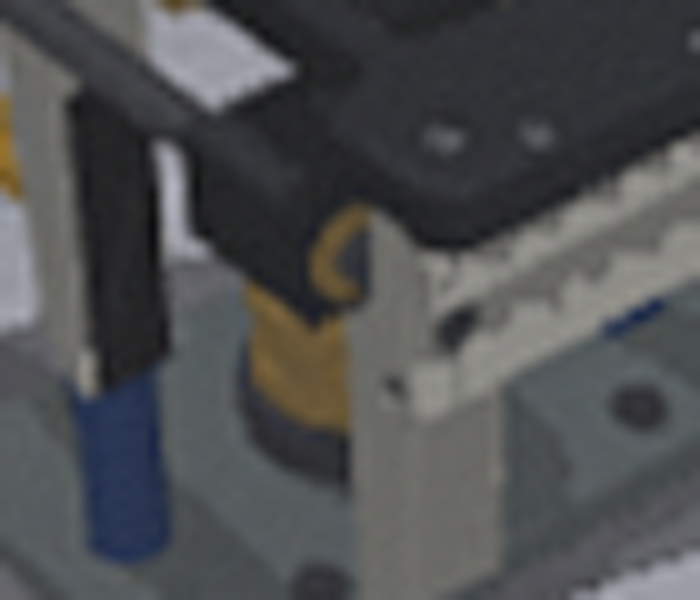

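View pics/s26.png

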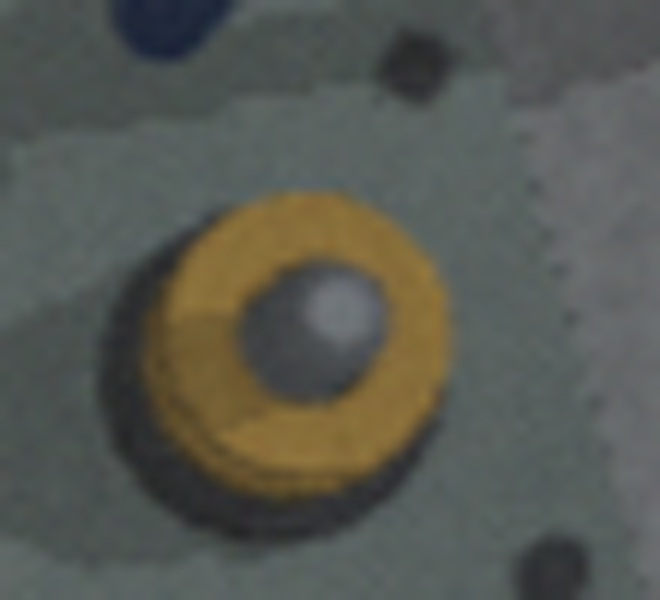

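The stack of three is flat in the top view. Descending on the blue collar.

{"api": "arm_command", "payload": {
  "motion": [
    {"slide": [-0.003,-0.005,0.05],"turn": [0,0,0]},
    {"slide": [0,0,0.08],"turn": [0,0,0]},
    {"slide": [0,0,0.08],"turn": [0,0,0]},
    {"slide": [0,0,0.08],"turn": [0,0,0]},
    {"slide": [0,0,0.08],"turn": [0,0,0]}
  ]
}}

```text
t: 41.92
tool_pos: [0.6254, -0.0021, 0.2118]
orientation: [-2.456, 1.958, -0.001]
force: [0.1, -0.4, -0.8]
opening: 0.07
```

{"api": "arm_command", "payload": {
  "motion": [
    {"slide": [0,0,0.02],"turn": [0,0,0]},
    {"slide": [0,0,0],"turn": [0,0,0]},
    {"slide": [0,0,0],"turn": [0,0,0]},
    {"slide": [0,0,0],"turn": [0,0,0]},
    {"slide": [0,0,0],"turn": [0,0,0]}
  ]
}}

```text
t: 42.33
tool_pos: [0.6271, -0.0013, 0.2078]
orientation: [-2.456, 1.955, -0.006]
force: [0.2, -0.2, 0.4]
opening: 0.0702
```

```bash
python3 - <<'E'
from h import *
go(.6252,-.002,.19,-1.344)
E
python3 snap.py 27 220 220 150 130 5
```

```text
t42.33 pos [ 0.6271 -0.0013  0.2078] psi-1.345 tilt0.005 F [ 0.2 -0.2  0.4] open0.0702 q [-0.08  0.37  1.58  0.    1.18  1.26]
total slide share [0.0007 0.0053 0.0446] rows>=0.4 turn -0.001
```

View pics/s27.png

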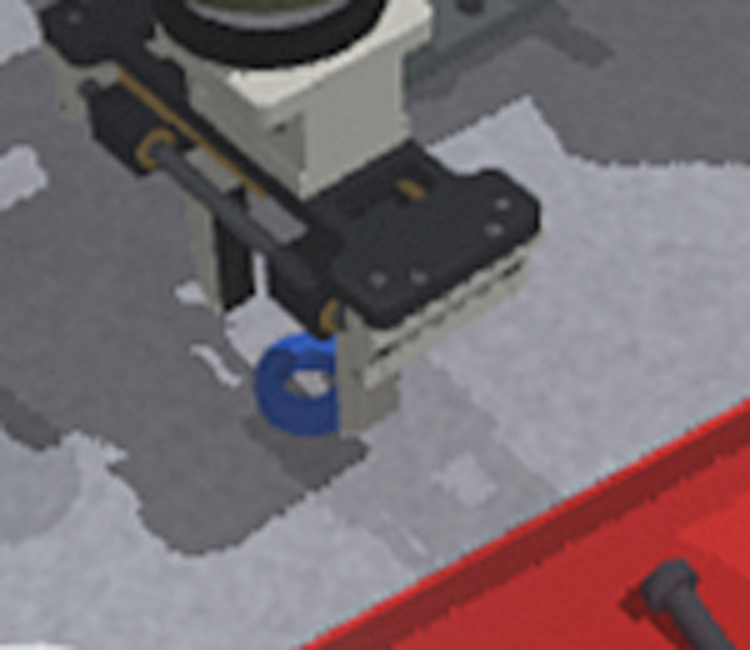

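{"api": "arm_command", "payload": {
  "motion": [
    {"slide": [0,0.003,0.02],"turn": [0,0,0]},
    {"slide": [0,0,0.02],"turn": [0,0,0]},
    {"slide": [0,0,0],"turn": [0,0,0]},
    {"slide": [0,0,0],"turn": [0,0,0]},
    {"slide": [0,0,0],"turn": [0,0,0]}
  ]
}}

```text
t: 42.8
tool_pos: [0.6244, -0.0012, 0.1883]
orientation: [2.458, -1.956, -0.001]
force: [-1.3, -0.1, -0.1]
opening: 0.0698
```

{"api": "arm_command", "payload": {
  "motion": [
    {"slide": [0,0,0],"turn": [0,0,0]},
    {"slide": [0,0,0],"turn": [0,0,0]},
    {"slide": [0,0,0],"turn": [0,0,0]},
    {"slide": [0,0,0],"turn": [0,0,0]},
    {"slide": [0,0,0],"turn": [0,0,0]}
  ],
  "gripper": 30,
  "grip_force": 20
}}

```text
t: 43.22
tool_pos: [0.6247, -0.0012, 0.1889]
orientation: [-2.458, 1.956, -0.0]
force: [0.1, 0.1, 0.8]
opening: 0.0409
```

{"api": "arm_command", "payload": {
  "motion": [
    {"slide": [0,0,0],"turn": [0,0,0]},
    {"slide": [0,0,0],"turn": [0,0,0]},
    {"slide": [0,0,0],"turn": [0,0,0]},
    {"slide": [0,0,0],"turn": [0,0,0]},
    {"slide": [0,0,0],"turn": [0,0,0]}
  ]
}}

```text
t: 43.63
tool_pos: [0.6246, -0.0013, 0.1889]
orientation: [-2.458, 1.956, -0.0]
force: [0.1, 0.0, 2.3]
opening: 0.0413
```

Run:
```python
from h import *
go(.6252,-.002,.335,-1.344)
```

```text
t43.63 pos [ 0.6246 -0.0013  0.1889] psi-1.345 tilt0.000 F [0.1 0.  2.3] open0.0413 q [-0.08  0.39  1.59 -0.    1.16  1.26]
total slide share [ 0.0021 -0.001  -0.3653] rows>=3.5 turn -0.001
```

Gripped. Lifting.

{"api": "arm_command", "payload": {
  "motion": [
    {"slide": [0,0,-0.05],"turn": [0,0,0]},
    {"slide": [0,0,-0.09],"turn": [0,0,0]},
    {"slide": [0,0,-0.09],"turn": [0,0,0]},
    {"slide": [0,0,-0.09],"turn": [0,0,0]},
    {"slide": [0,0,-0.05],"turn": [0,0,0]}
  ]
}}

```text
t: 44.05
tool_pos: [0.6253, -0.0013, 0.3417]
orientation: [-2.456, 1.955, -0.007]
force: [-0.1, -0.5, 0.4]
opening: 0.0414
```

{"api": "arm_command", "payload": {
  "motion": [
    {"slide": [0,0,0],"turn": [0,0,0]},
    {"slide": [0,0,0],"turn": [0,0,0]},
    {"slide": [0,0,0],"turn": [0,0,0]},
    {"slide": [0,0,0],"turn": [0,0,0]},
    {"slide": [0,0,0],"turn": [0,0,0]}
  ]
}}

```text
t: 44.47
tool_pos: [0.6239, -0.0012, 0.3344]
orientation: [2.456, -1.955, -0.005]
force: [-0.1, -0.1, 0.6]
opening: 0.0413
```

```bash
python3 - <<'E'
from h import *
go(.524,-.1908,.335,-1.344)
E
python3 snap.py 28 220 150 150 130 5
```

```text
t44.47 pos [ 0.6239 -0.0012  0.3344] psi-1.345 tilt0.004 F [-0.1 -0.1  0.6] open0.0413 q [-0.08  0.24  1.5  -0.    1.41  1.26]
total slide share [ 0.4058  0.3498 -0.0008] rows>=5.1 turn -0.001
```

View pics/s28.png

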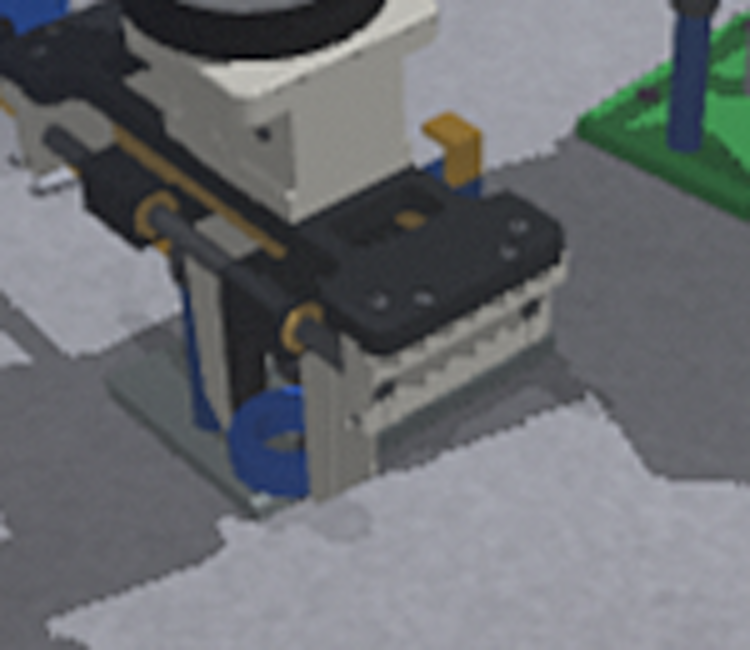

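Run:
```python
from h import *
im=cv2.imread("pics/scene28.png"); m=masks(im)["blue"]; m[:225]=0
print([x for x in rings(im,"scene",m,.1524,.014,.021) if x[2]<800])
print(proj("scene",[.6239,-.0012,.1594]))
q=proj("scene",np.r_[ringpts((.6239,-.0012),.1454,.021),ringpts((.6239,-.0012),.1594,.021)]); print(q.min(0),q.max(0))
c=cv2.resize(im[215:260,255:300],None,fx=12,fy=12,interpolation=cv2.INTER_CUBIC)
for z in(.1594,): 
  for r in(.021,.0115): cv2.polylines(c,[np.int32((proj("scene",ringpts((.6239,-.0012),z,r))+.5-(255,215))*12)],True,(0,255,255))
cv2.imwrite("pics/s28b.png",c)
```

```text
[]
[[277.46868172 234.80696025]]
[264.63498214 226.51037524] [290.51554575 249.75693549]
```

View pics/s28b.png

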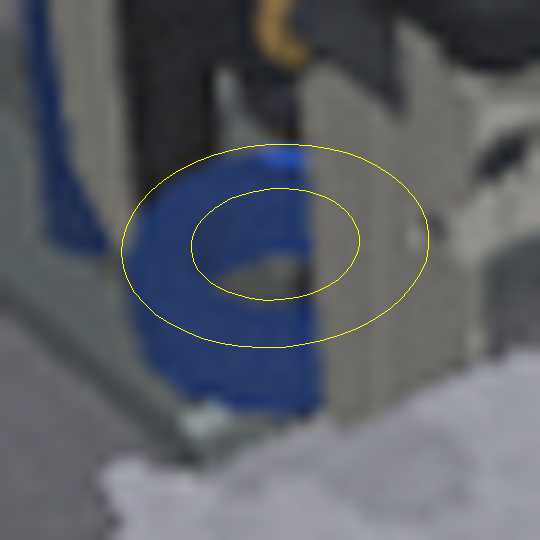

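{"api": "arm_command", "payload": {
  "motion": [
    {"slide": [0.067,0.058,0],"turn": [0,0,0]},
    {"slide": [0.067,0.058,0],"turn": [0,0,0]},
    {"slide": [0.067,0.058,0],"turn": [0,0,0]},
    {"slide": [0.067,0.058,0],"turn": [0,0,0]},
    {"slide": [0.067,0.058,0],"turn": [0,0,0]}
  ]
}}

```text
t: 44.93
tool_pos: [0.5404, -0.1589, 0.3357]
orientation: [2.458, -1.956, -0.002]
force: [0.4, -0.4, 0.1]
opening: 0.0411
```

{"api": "arm_command", "payload": {
  "motion": [
    {"slide": [0.067,0.058,0],"turn": [0,0,0]},
    {"slide": [0,0,0],"turn": [0,0,0]},
    {"slide": [0,0,0],"turn": [0,0,0]},
    {"slide": [0,0,0],"turn": [0,0,0]},
    {"slide": [0,0,0],"turn": [0,0,0]}
  ]
}}

```text
t: 45.35
tool_pos: [0.5254, -0.1883, 0.3363]
orientation: [-2.459, 1.955, 0.001]
force: [0.5, 0.0, -1.0]
opening: 0.0407
```

Run:
```python
from h import *
go(.524,-.1908,.285,-1.344)
```

```text
t45.35 pos [ 0.5254 -0.1883  0.3363] psi-1.344 tilt0.001 F [ 0.5  0.  -1. ] open0.0407 q [-0.44  0.06  1.69  0.    1.39  0.91]
total slide share [0.0055 0.0048 0.1283] rows>=1.2 turn 0.001
```

{"api": "arm_command", "payload": {
  "motion": [
    {"slide": [0.0055,0.004,0.03],"turn": [0,0,0]},
    {"slide": [0,0,0.04],"turn": [0,0,0]},
    {"slide": [0,0,0.045],"turn": [0,0,0]},
    {"slide": [0,0,0],"turn": [0,0,0]},
    {"slide": [0,0,0],"turn": [0,0,0]}
  ]
}}

```text
t: 45.77
tool_pos: [0.5235, -0.1907, 0.2888]
orientation: [2.459, -1.954, -0.006]
force: [-0.4, -0.3, 0.4]
opening: 0.041
```

```bash
python3 - <<'E'
from h import *
go(.524,-.1908,.26,-1.344)
E
python3 snap.py 29 235 130 100 100 6
```

```text
t45.77 pos [ 0.5235 -0.1907  0.2888] psi-1.343 tilt0.004 F [-0.4 -0.3  0.4] open0.0410 q [-0.44  0.1   1.73  0.    1.31  0.9 ]
total slide share [ 0.0008 -0.0013  0.072 ] rows>=0.7 turn 0.002
```

View pics/s29.png

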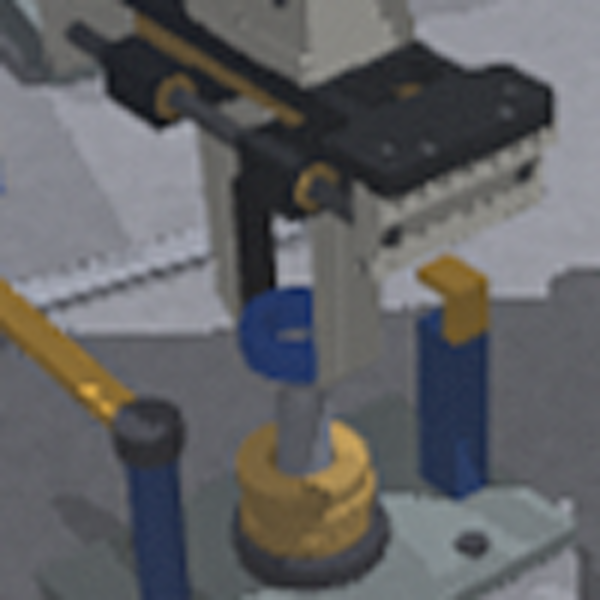

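{"api": "arm_command", "payload": {
  "motion": [
    {"slide": [0,0,0.02],"turn": [0,0,0]},
    {"slide": [0,0,0.02],"turn": [0,0,0]},
    {"slide": [0,0,0.02],"turn": [0,0,0]},
    {"slide": [0,0,0.01],"turn": [0,0,0]},
    {"slide": [0,0,0],"turn": [0,0,0]}
  ]
}}

```text
t: 46.23
tool_pos: [0.5234, -0.1915, 0.2611]
orientation: [2.458, -1.956, -0.004]
force: [-0.1, -0.0, -1.3]
opening: 0.041
```

Run:
```python
from h import *
go(.524,-.1908,.245,-1.344)
```

```text
t46.23 pos [ 0.5234 -0.1915  0.2611] psi-1.345 tilt0.002 F [-0.1 -0.  -1.3] open0.0410 q [-0.44  0.13  1.76 -0.    1.26  0.9 ]
total slide share [-0.0012 -0.002   0.0403] rows>=0.4 turn -0.001
```

{"api": "arm_command", "payload": {
  "motion": [
    {"slide": [-0.001,-0.002,0.014],"turn": [0,0,0]},
    {"slide": [0,0,0.014],"turn": [0,0,0]},
    {"slide": [0,0,0.014],"turn": [0,0,0]},
    {"slide": [0,0,0],"turn": [0,0,0]},
    {"slide": [0,0,0],"turn": [0,0,0]}
  ]
}}

```text
t: 46.65
tool_pos: [0.5244, -0.1911, 0.2453]
orientation: [2.458, -1.956, -0.001]
force: [-1.5, 1.9, -1.7]
opening: 0.0409
```

Run:
```python
from h import *
go(.524,-.1908,.2435,-1.344)
```

```text
t46.65 pos [ 0.5244 -0.1911  0.2453] psi-1.345 tilt0.001 F [-1.5  1.9 -1.7] open0.0409 q [-0.44  0.15  1.76 -0.    1.22  0.9 ]
total slide share [-0.001   0.0009  0.0045] rows>=0.0 turn -0.001
```

{"api": "arm_command", "payload": {
  "motion": [
    {"slide": [0,0,0.003],"turn": [0,0,0]},
    {"slide": [0,0,0],"turn": [0,0,0]},
    {"slide": [0,0,0],"turn": [0,0,0]},
    {"slide": [0,0,0],"turn": [0,0,0]},
    {"slide": [0,0,0],"turn": [0,0,0]}
  ]
}}

```text
t: 47.07
tool_pos: [0.5245, -0.191, 0.2447]
orientation: [2.458, -1.956, -0.001]
force: [-3.8, 2.0, -0.7]
opening: 0.0414
```

{"api": "arm_command", "payload": {
  "motion": [
    {"slide": [0,0,0],"turn": [0,0,0]},
    {"slide": [0,0,0],"turn": [0,0,0]},
    {"slide": [0,0,0],"turn": [0,0,0]},
    {"slide": [0,0,0],"turn": [0,0,0]},
    {"slide": [0,0,0],"turn": [0,0,0]}
  ],
  "gripper": 70
}}

```text
t: 47.48
tool_pos: [0.5249, -0.1913, 0.2451]
orientation: [-2.458, 1.956, -0.002]
force: [-0.9, 0.1, -0.3]
opening: 0.0642
```

{"api": "arm_command", "payload": {
  "motion": [
    {"slide": [0,0,-0.05],"turn": [0,0,0]},
    {"slide": [0,0,-0.08],"turn": [0,0,0]},
    {"slide": [0,0,-0.08],"turn": [0,0,0]},
    {"slide": [0,0,-0.08],"turn": [0,0,0]},
    {"slide": [0,0,-0.06],"turn": [0,0,0]}
  ]
}}

```text
t: 47.9
tool_pos: [0.5249, -0.1913, 0.388]
orientation: [-2.457, 1.956, -0.005]
force: [0.1, -0.3, -0.2]
opening: 0.0649
```

```bash
python3 - <<'E'
from h import *
go(.45,-.19,.4,.2)
E
python3 snap.py 30 245 165 80 75 9
```

```text
t47.90 pos [ 0.5249 -0.1913  0.388 ] psi-1.345 tilt0.003 F [ 0.1 -0.3 -0.2] open0.0649 q [-0.44  0.03  1.63 -0.    1.48  0.9 ]
total slide share [-0.045   0.1817 -0.0304] rows>=1.8 turn -3.089
```

View pics/s30.png

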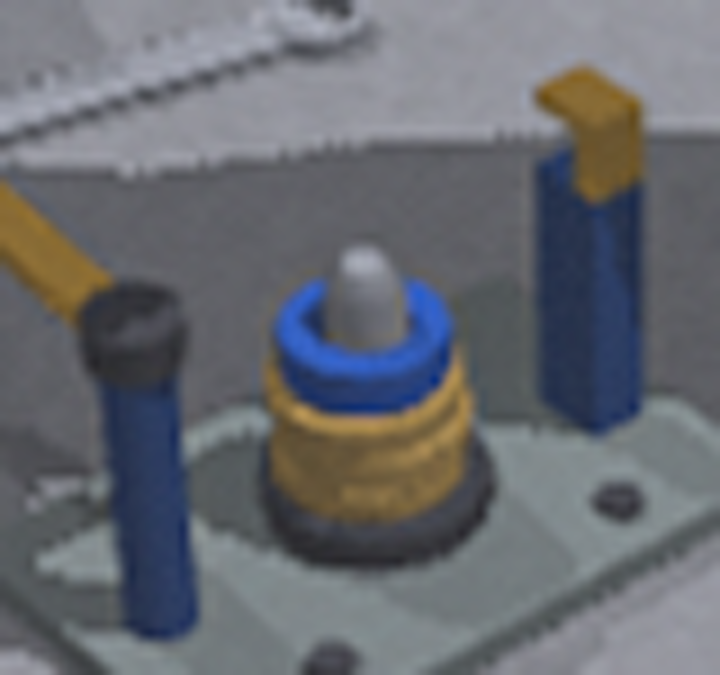

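Full stack is on and flat. Now I locate the knob to close the keeper.

Run:
```python
from h import *
from plant import robot
im=robot.read_camera("top")["pixels"]; cv2.imwrite("pics/top31.png",im)
cv2.imwrite("pics/s31.png",cv2.resize(im[160:230,370:500],None,fx=6,fy=6,interpolation=cv2.INTER_CUBIC))
im=robot.read_camera("scene")["pixels"]; cv2.imwrite("pics/scene31.png",im)
cv2.imwrite("pics/s31b.png",cv2.resize(im[140:220,205:285],None,fx=8,fy=8,interpolation=cv2.INTER_CUBIC)[:600])
```

```text
(no output)
```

View pics/s31.png

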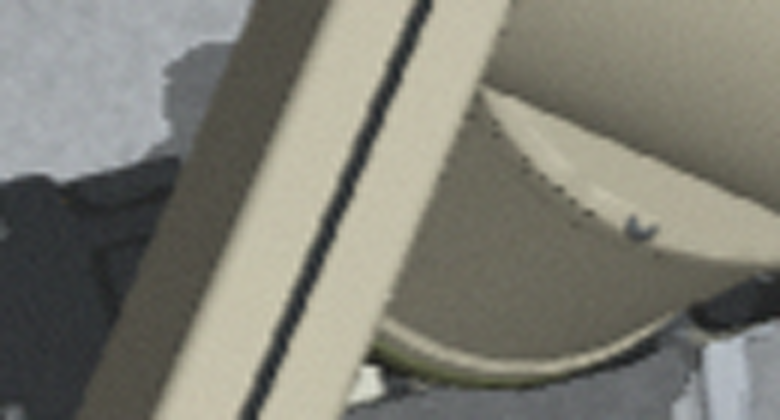

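View pics/s31b.png

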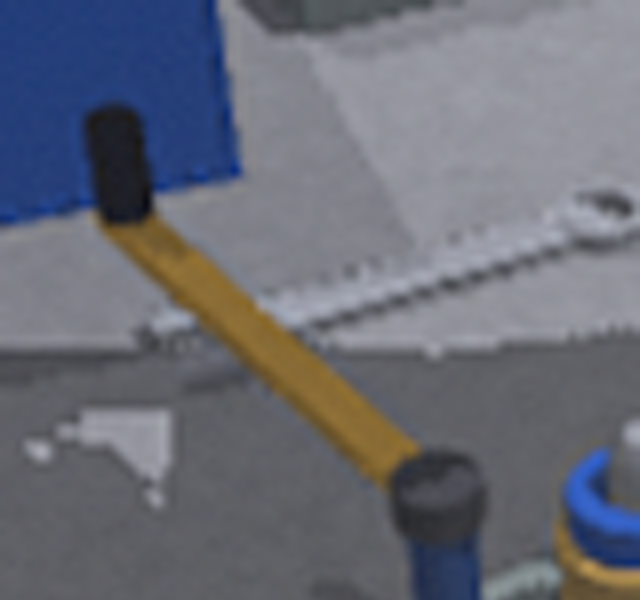

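Run:
```python
from h import *
im=cv2.imread("pics/top2.png"); c=im[165:195,455:495]
cv2.imwrite("pics/k.png",cv2.resize(c,None,fx=16,fy=16,interpolation=cv2.INTER_CUBIC))
h=np.array([.5873,-.1762])
for th in(1.4,1.44,1.48,1.5,1.54,1.58,1.62):
    a=np.pi+.227+th; k=h+.16*np.array([np.cos(a),np.sin(a)]); print(th,k.round(4),proj("top",[*k,.129]).round(1),proj("scene",[*k,.129]).round(1))
print(ray("scene",(218.6,153.8),.129))
```

```text
1.4 [ 0.5963 -0.3359] [[479.5 185.9]] [[225.2 151.9]]
1.44 [ 0.6027 -0.3355] [[479.  182.4]] [[222.5 152.7]]
1.48 [ 0.609  -0.3347] [[478.4 179. ]] [[219.8 153.6]]
1.5 [ 0.6122 -0.3343] [[478.1 177.3]] [[218.5 154. ]]
1.54 [ 0.6185 -0.3331] [[477.3 174. ]] [[215.9 155. ]]
1.58 [ 0.6247 -0.3318] [[476.3 170.6]] [[213.3 156. ]]
1.62 [ 0.6309 -0.3301] [[475.2 167.4]] [[210.8 157.1]]
[ 0.61169626 -0.33497142  0.129     ]
```

View pics/k.png

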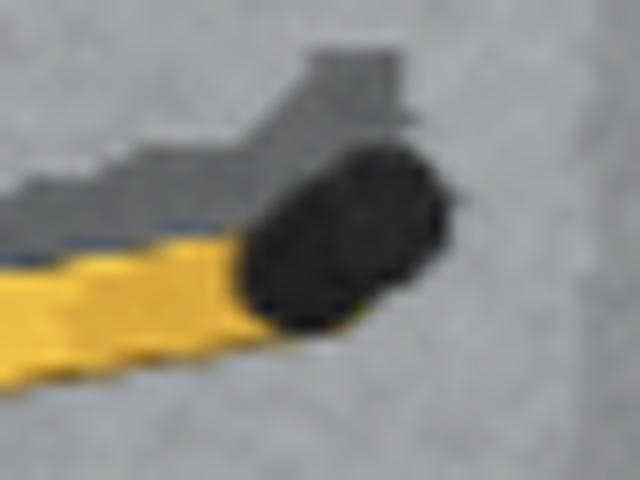

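{"api": "arm_command", "payload": {
  "motion": [
    {"slide": [0,0,0],"turn": [0,0,-0.23]},
    {"slide": [0,0,0],"turn": [0,0,-0.23]},
    {"slide": [0,0,0],"turn": [0,0,-0.23]},
    {"slide": [0,0,0],"turn": [0,0,-0.23]},
    {"slide": [0,0,0],"turn": [0,0,-0.23]}
  ],
  "gripper": 38
}}

```text
t: 48.47
tool_pos: [0.5242, -0.191, 0.3826]
orientation: [-2.915, 1.171, 0.004]
force: [-0.0, -0.4, 0.3]
opening: 0.0379
```

{"api": "arm_command", "payload": {
  "motion": [
    {"slide": [0,0,0],"turn": [0,0,-0.23]},
    {"slide": [0,0,0],"turn": [0,0,-0.23]},
    {"slide": [0,0,0],"turn": [0,0,-0.23]},
    {"slide": [0,0,0],"turn": [0,0,-0.23]},
    {"slide": [0,0,0],"turn": [0,0,-0.23]}
  ]
}}

```text
t: 48.88
tool_pos: [0.5242, -0.191, 0.3826]
orientation: [-3.127, 0.296, 0.004]
force: [-0.7, 0.6, -1.1]
opening: 0.0353
```

{"api": "arm_command", "payload": {
  "motion": [
    {"slide": [0,0,0],"turn": [0,0,-0.23]},
    {"slide": [0,0,0],"turn": [0,0,-0.23]},
    {"slide": [0,0,0],"turn": [0,0,-0.23]},
    {"slide": [0,0,0],"turn": [0,0,0]},
    {"slide": [0,0,0],"turn": [0,0,0]}
  ]
}}

```text
t: 49.3
tool_pos: [0.5243, -0.191, 0.3832]
orientation: [-3.132, -0.23, 0.003]
force: [0.7, -0.3, 0.5]
opening: 0.0353
```

Run:
```python
from h import *
go(.6115,-.3343,.388,.151)
```

```text
t49.30 pos [ 0.5243 -0.191   0.3832] psi0.147 tilt0.002 F [ 0.7 -0.3  0.5] open0.0353 q [-0.44  0.03  1.63 -0.    1.48 -0.59]
total slide share [ 0.1631  0.3862 -0.0128] rows>=4.0 turn -0.008
```

{"api": "arm_command", "payload": {
  "motion": [
    {"slide": [0.033,0.077,0],"turn": [0,0,-0.008]},
    {"slide": [0.033,0.077,0],"turn": [0,0,0]},
    {"slide": [0.033,0.077,0],"turn": [0,0,0]},
    {"slide": [0.033,0.077,0],"turn": [0,0,0]},
    {"slide": [0.031,0.077,0],"turn": [0,0,0]}
  ]
}}

```text
t: 49.72
tool_pos: [0.6132, -0.3345, 0.3836]
orientation: [-3.132, -0.236, 0.001]
force: [0.0, 0.9, 0.1]
opening: 0.0352
```

{"api": "arm_command", "payload": {
  "motion": [
    {"slide": [0,0,0],"turn": [0,0,0]},
    {"slide": [0,0,0],"turn": [0,0,0]},
    {"slide": [0,0,0],"turn": [0,0,0]},
    {"slide": [0,0,0],"turn": [0,0,0]},
    {"slide": [0,0,0],"turn": [0,0,0]}
  ]
}}

```text
t: 50.13
tool_pos: [0.6125, -0.3322, 0.3856]
orientation: [3.132, 0.242, 0.001]
force: [0.0, 0.0, 0.3]
opening: 0.0354
```

Run:
```python
from h import *
go(.6115,-.3343,.2915,.151)
```

```text
t50.13 pos [ 0.6125 -0.3322  0.3856] psi0.155 tilt0.001 F [0.  0.  0.3] open0.0354 q [-0.57  0.4   1.21  0.    1.53 -0.73]
total slide share [-0.0033  0.0046  0.2353] rows>=2.3 turn 0.007
```

{"api": "arm_command", "payload": {
  "motion": [
    {"slide": [-0.003,0.0045,0.02],"turn": [0,0,0.006]},
    {"slide": [0,0,0.07],"turn": [0,0,0]},
    {"slide": [0,0,0.07],"turn": [0,0,0]},
    {"slide": [0,0,0.07],"turn": [0,0,0]},
    {"slide": [0,0,0],"turn": [0,0,0]}
  ]
}}

```text
t: 50.55
tool_pos: [0.6094, -0.3335, 0.2852]
orientation: [-3.126, -0.237, 0.013]
force: [-1.8, 1.2, -2.1]
opening: 0.0357
```

```bash
python3 - <<'E'
from h import *
go(.6115,-.3343,.2915,.151)
E
python3 snap.py 32 170 80 120 110 6
```

```text
t50.55 pos [ 0.6094 -0.3335  0.2852] psi0.152 tilt0.010 F [-1.8  1.2 -2.1] open0.0357 q [-0.57  0.46  1.31 -0.    1.38 -0.73]
total slide share [ 0.0047  0.0027 -0.0159] rows>=0.2 turn 0.001
```

View pics/s32.png

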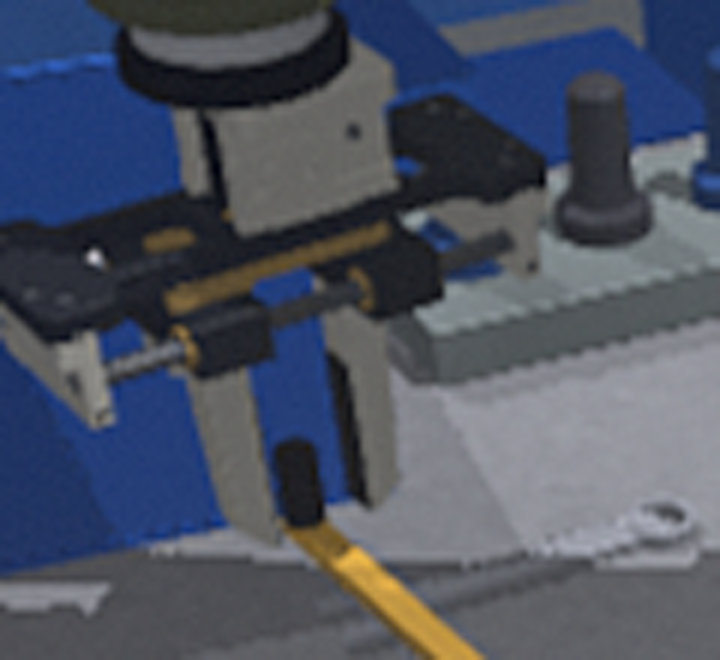

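Knob is caged between the jaws. Sweeping the arc back to shut.

{"api": "arm_command", "payload": {
  "motion": [
    {"slide": [0,0,-0.012],"turn": [0,0,0]},
    {"slide": [-0.044,-0.0029,0],"turn": [0,0,0.24]},
    {"slide": [-0.048,-0.0029,0],"turn": [0,0,0.24]},
    {"slide": [-0.048,-0.0029,0],"turn": [0,0,0.24]},
    {"slide": [-0.048,-0.0029,0],"turn": [0,0,0.24]}
  ]
}}

```text
t: 51.02
tool_pos: [0.5376, -0.3292, 0.3019]
orientation: [3.095, -0.523, 0.009]
force: [0.5, -0.3, 0.4]
opening: 0.0355
```

```bash
cat >> h.py <<'E'
def arc(th,tz=.2915,r=.16):
    a=np.pi+.227+th; go(.5873+r*np.cos(a),-.1762+r*np.sin(a),tz,-1.344+th)
E
python3 - <<'E'
from h import *
arc(1.015)
E
```

```text
t51.02 pos [ 0.5376 -0.3292  0.3019] psi-0.335 tilt0.006 F [ 0.5 -0.3  0.4] open0.0355 q [-0.63  0.27  1.51 -0.    1.35 -0.3 ]
total slide share [-0.0059 -0.0021  0.0259] rows>=0.3 turn -0.011
```

{"api": "arm_command", "payload": {
  "motion": [
    {"slide": [-0.005,-0.002,0.022],"turn": [0,0,-0.01]},
    {"slide": [-0.048,-0.0029,0],"turn": [0,0,0.24]},
    {"slide": [-0.048,-0.0029,0],"turn": [0,0,0.24]},
    {"slide": [-0.048,-0.0029,0],"turn": [0,0,0.24]},
    {"slide": [-0.048,-0.0029,0],"turn": [0,0,0.24]}
  ]
}}

```text
t: 51.43
tool_pos: [0.4717, -0.2865, 0.291]
orientation: [2.889, -1.231, 0.007]
force: [0.6, -0.5, 1.6]
opening: 0.0353
```

```bash
python3 - <<'E'
from h import *
arc(.535)
E
python3 snap.py 33 190 70 150 140 5
```

```text
t51.43 pos [ 0.4717 -0.2865  0.291 ] psi-0.806 tilt0.004 F [ 0.6 -0.5  1.6] open0.0353 q [-0.64  0.08  1.75 -0.    1.3   0.17]
total slide share [ 0.0001  0.0004 -0.0012] rows>=0.0 turn 0.007
```

View pics/s33.png

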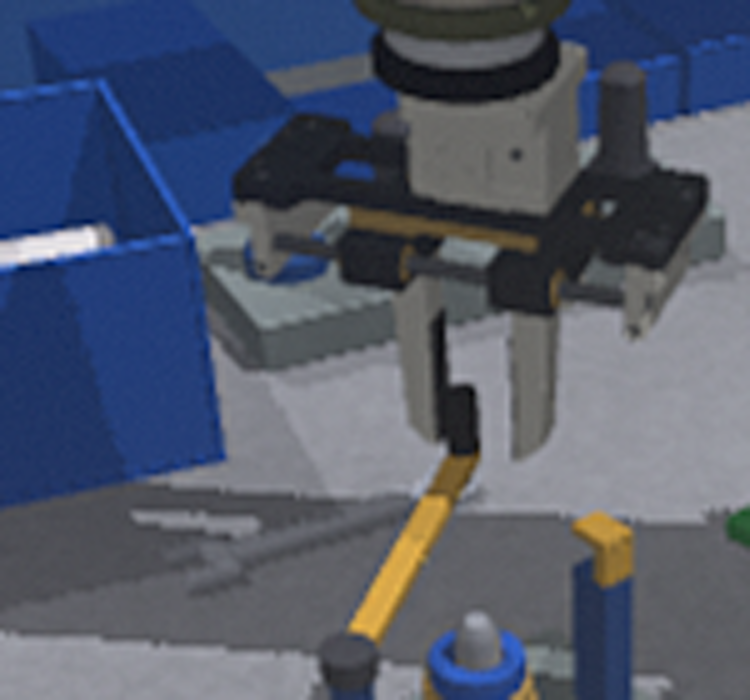

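{"api": "arm_command", "payload": {
  "motion": [
    {"slide": [-0.048,-0.0029,0],"turn": [0,0,0.24]},
    {"slide": [-0.048,-0.0029,0],"turn": [0,0,0.24]},
    {"slide": [-0.048,-0.0029,0],"turn": [0,0,0.24]},
    {"slide": [0,0,0],"turn": [0,0,0]},
    {"slide": [0,0,0],"turn": [0,0,0]}
  ]
}}

```text
t: 51.9
tool_pos: [0.4405, -0.2384, 0.2905]
orientation: [2.631, -1.717, 0.006]
force: [0.0, 0.4, 0.9]
opening: 0.0352
```

```bash
python3 - <<'E'
from h import *
arc(.055)
E
python3 snap.py 34 230 90 130 130 5
```

```text
t51.90 pos [ 0.4405 -0.2384  0.2905] psi-1.156 tilt0.004 F [0.  0.4 0.9] open0.0352 q [-0.6  -0.05  1.89  0.    1.3   0.56]
total slide share [-0.0473 -0.002  -0.0025] rows>=0.5 turn 0.266
```

View pics/s34.png

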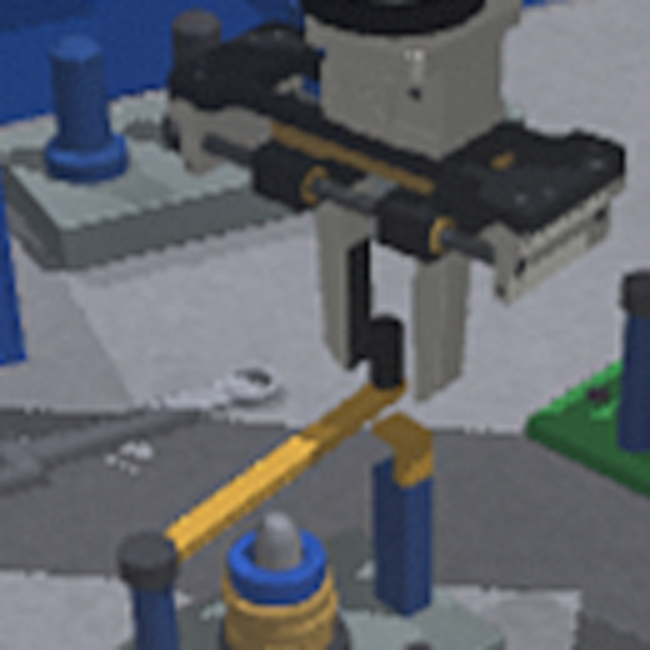

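{"api": "arm_command", "payload": {
  "motion": [
    {"slide": [-0.024,-0.001,0],"turn": [0,0,0.13]},
    {"slide": [-0.024,-0.001,0],"turn": [0,0,0.13]},
    {"slide": [-0.02,-0.001,0],"turn": [0,0,0.1]},
    {"slide": [0,0,0],"turn": [0,0,0]},
    {"slide": [0,0,0],"turn": [0,0,0]}
  ]
}}

```text
t: 52.37
tool_pos: [0.4321, -0.213, 0.2894]
orientation: [-2.464, 1.949, -0.002]
force: [-0.2, 0.2, -0.0]
opening: 0.0353
```

Run:
```python
from h import *
arc(-.06)
```

```text
t52.37 pos [ 0.4321 -0.213   0.2894] psi-1.338 tilt0.002 F [-0.2  0.2 -0. ] open0.0353 q [-0.56 -0.11  1.94 -0.    1.3   0.77]
total slide share [-0.0264  0.0005 -0.0052] rows>=0.3 turn 0.131
```

Now small steps in -x of the tool, watching for contact with the stop.

{"api": "arm_command", "payload": {
  "motion": [
    {"slide": [-0.01,0,0],"turn": [0,0,0.03]},
    {"slide": [-0.005,0,0],"turn": [0,0,0.03]},
    {"slide": [0,0,0],"turn": [0,0,0]},
    {"slide": [0,0,0],"turn": [0,0,0]},
    {"slide": [0,0,0],"turn": [0,0,0]}
  ]
}}

```text
t: 52.78
tool_pos: [0.4301, -0.2066, 0.2887]
orientation: [2.43, -1.991, -0.0]
force: [0.5, -0.4, 1.2]
opening: 0.0354
```

{"api": "arm_command", "payload": {
  "motion": [
    {"slide": [-0.005,0,0],"turn": [0,0,0]},
    {"slide": [0,0,0],"turn": [0,0,0]},
    {"slide": [0,0,0],"turn": [0,0,0]},
    {"slide": [0,0,0],"turn": [0,0,0]},
    {"slide": [0,0,0],"turn": [0,0,0]}
  ]
}}

```text
t: 53.2
tool_pos: [0.4297, -0.2045, 0.2887]
orientation: [-2.43, 1.992, 0.0]
force: [-0.2, 0.4, -0.0]
opening: 0.0355
```

```bash
python3 - <<'E'
from h import *
arc(-.06)
E
python3 snap.py 35 230 90 130 130 5
```

```text
t53.20 pos [ 0.4297 -0.2045  0.2887] psi-1.373 tilt0.000 F [-0.2  0.4 -0. ] open0.0355 q [-0.55 -0.12  1.96  0.    1.31  0.82]
total slide share [-0.0043 -0.0005 -0.0069] rows>=0.1 turn 0.061
```

View pics/s35.png

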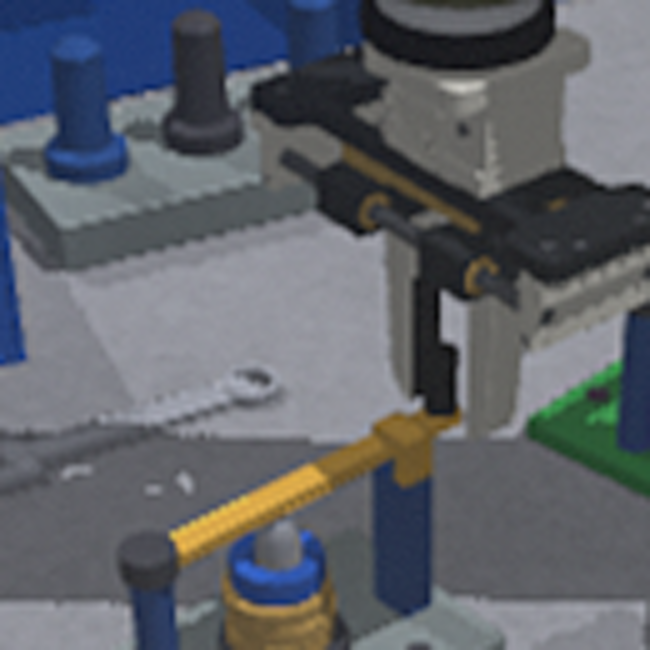

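{"api": "arm_command", "payload": {
  "motion": [
    {"slide": [-0.004,0,0],"turn": [0,0,0]},
    {"slide": [0,0,0],"turn": [0,0,0]},
    {"slide": [0,0,0],"turn": [0,0,0]},
    {"slide": [0,0,0],"turn": [0,0,0]},
    {"slide": [0,0,0],"turn": [0,0,0]}
  ]
}}

```text
t: 53.67
tool_pos: [0.4294, -0.2029, 0.2887]
orientation: [-2.429, 1.992, -0.0]
force: [-0.3, 0.2, 0.5]
opening: 0.035
```

{"api": "arm_command", "payload": {
  "motion": [
    {"slide": [-0.004,0,0],"turn": [0,0,0]},
    {"slide": [0,0,0],"turn": [0,0,0]},
    {"slide": [0,0,0],"turn": [0,0,0]},
    {"slide": [0,0,0],"turn": [0,0,0]},
    {"slide": [0,0,0],"turn": [0,0,0]}
  ]
}}

```text
t: 54.08
tool_pos: [0.4291, -0.2014, 0.2888]
orientation: [-2.429, 1.992, -0.0]
force: [0.1, -0.7, 0.2]
opening: 0.0355
```

{"api": "arm_command", "payload": {
  "motion": [
    {"slide": [-0.004,0,0],"turn": [0,0,0]},
    {"slide": [0,0,0],"turn": [0,0,0]},
    {"slide": [0,0,0],"turn": [0,0,0]},
    {"slide": [0,0,0],"turn": [0,0,0]},
    {"slide": [0,0,0],"turn": [0,0,0]}
  ]
}}

```text
t: 54.5
tool_pos: [0.4289, -0.2007, 0.2888]
orientation: [2.428, -1.991, 0.004]
force: [2.0, -7.3, -3.1]
opening: 0.0357
```

{"api": "arm_command", "payload": {
  "motion": [
    {"slide": [-0.004,0,0],"turn": [0,0,0]},
    {"slide": [0,0,0],"turn": [0,0,0]},
    {"slide": [0,0,0],"turn": [0,0,0]},
    {"slide": [0,0,0],"turn": [0,0,0]},
    {"slide": [0,0,0],"turn": [0,0,0]}
  ]
}}

```text
t: 54.92
tool_pos: [0.4286, -0.2, 0.2889]
orientation: [2.427, -1.991, 0.007]
force: [4.7, -13.8, -7.8]
opening: 0.0354
```

```bash
python3 - <<'E'
from h import *
arc(-.06)
E
python3 snap.py 36 270 120 80 75 9
```

```text
t54.92 pos [ 0.4286 -0.2     0.2889] psi-1.374 tilt0.005 F [  4.7 -13.8  -7.8] open0.0354 q [-0.54 -0.13  1.97 -0.    1.3   0.83]
total slide share [ 0.0073 -0.0008 -0.0066] rows>=0.1 turn 0.059
```

View pics/s36.png

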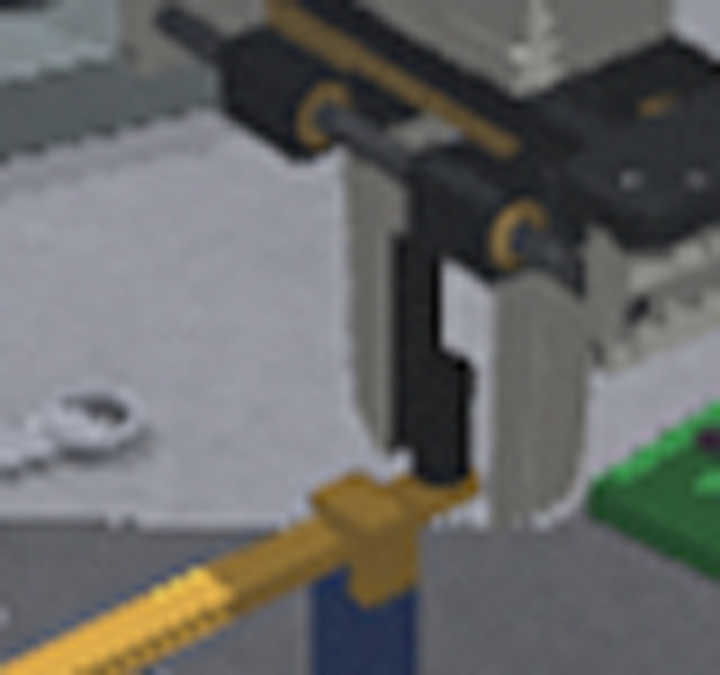

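Firm stop reached (14 N), arm is seated. Backing off to mid-gap and lifting straight away.

{"api": "arm_command", "payload": {
  "motion": [
    {"slide": [0.012,0,0],"turn": [0,0,0]},
    {"slide": [0.01,0,0],"turn": [0,0,0]},
    {"slide": [0,0,0],"turn": [0,0,0]},
    {"slide": [0,0,0],"turn": [0,0,0]},
    {"slide": [0,0,-0.03],"turn": [0,0,0]}
  ]
}}

```text
t: 55.38
tool_pos: [0.4293, -0.2062, 0.2987]
orientation: [2.429, -1.992, -0.007]
force: [0.2, -0.4, -0.5]
opening: 0.0349
```

{"api": "arm_command", "payload": {
  "motion": [
    {"slide": [0,0,-0.06],"turn": [0,0,0]},
    {"slide": [0,0,-0.08],"turn": [0,0,0]},
    {"slide": [0,0,-0.08],"turn": [0,0,0]},
    {"slide": [0,0,-0.05],"turn": [0,0,0]},
    {"slide": [0,0,0],"turn": [0,0,0]}
  ]
}}

```text
t: 55.8
tool_pos: [0.4311, -0.2072, 0.4156]
orientation: [-2.429, 1.99, -0.015]
force: [0.2, -0.8, 0.7]
opening: 0.0351
```

{"api": "arm_command", "payload": {
  "motion": [
    {"slide": [-0.08,0.0,0],"turn": [0,0,0]},
    {"slide": [-0.09,0,0],"turn": [0,0,0]},
    {"slide": [-0.09,0,0],"turn": [0,0,0]},
    {"slide": [-0.09,0,0],"turn": [0,0,0]},
    {"slide": [-0.09,0,0],"turn": [0,0,0]}
  ]
}}

```text
t: 56.22
tool_pos: [0.3947, -0.0328, 0.4087]
orientation: [-2.429, 1.992, 0.001]
force: [0.5, 0.6, 0.1]
opening: 0.0351
```

{"api": "arm_command", "payload": {
  "motion": [
    {"slide": [-0.09,0.0,0],"turn": [0,0,0]},
    {"slide": [-0.09,0,0],"turn": [0,0,0]},
    {"slide": [-0.09,0,0],"turn": [0,0,0]},
    {"slide": [0,0,0],"turn": [0,0,0]},
    {"slide": [0,0,0],"turn": [0,0,0]}
  ]
}}

```text
t: 56.63
tool_pos: [0.3738, 0.0734, 0.4088]
orientation: [-2.434, 1.985, -0.0]
force: [-0.3, 0.2, 0.5]
opening: 0.0355
```

```bash
python3 - <<'E'
from h import *
go(.4,0,.4)
E
python3 snap.py 37 230 140 110 110 6; python3 snap.py 38 345 170 110 120 5 top
```

```text
t56.63 pos [0.3738 0.0734 0.4088] psi-1.368 tilt0.000 F [-0.3  0.2  0.5] open0.0355 q [ 0.06 -0.5   2.04  0.    1.61  1.43]
total slide share [ 0.1929 -0.0273  0.0221] rows>=1.9 turn None
```

View pics/s37.png

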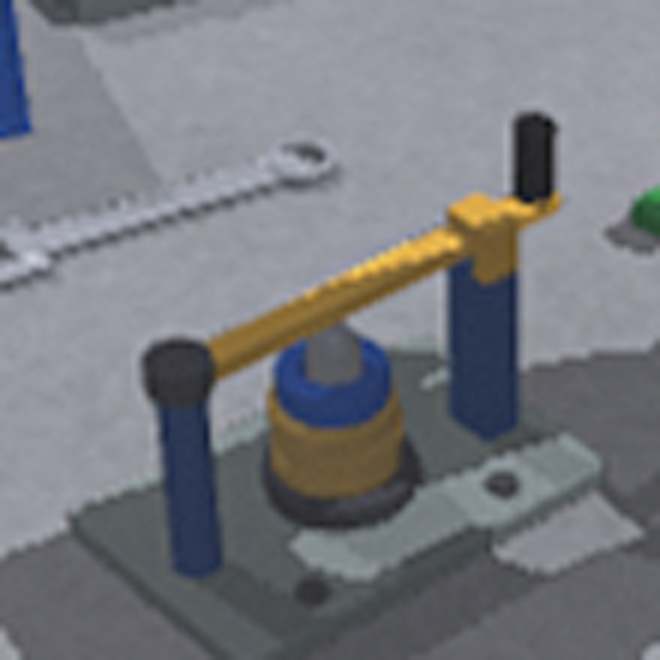

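View pics/s38.png

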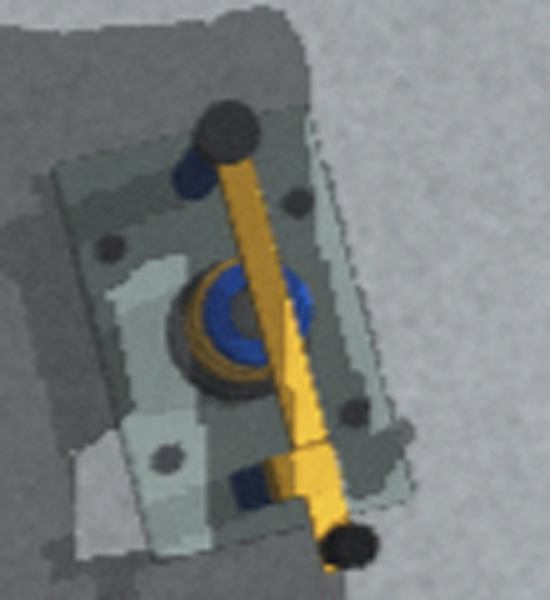

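View pics/top38.png

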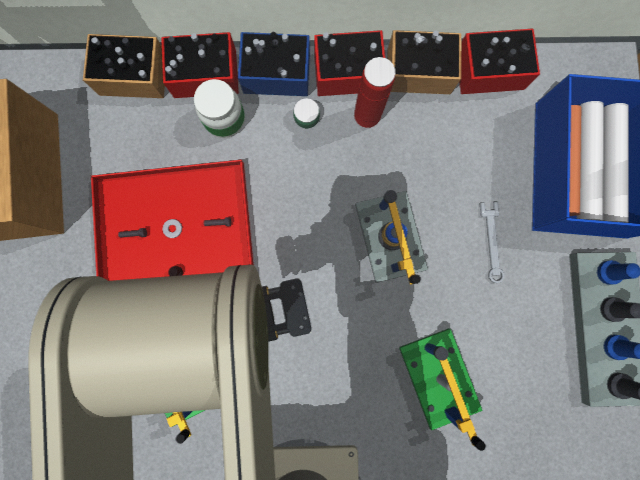

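Run:
```python
from h import *
t=ray("top",(345+350/5-.5,170+544/5-.5),.129)[:2]; s=ray("scene",(230+534/6-.4,140+122/6-.4),.129)[:2]
print(t,s)
for k,h in((t,np.array([.522,-.1912])+.065*np.array([.974,.226])),(s,np.array([.5230,-.1874])+.065*np.array([.974,.226]))):
    d=h-k; print(np.linalg.norm(d),np.arctan2(d[1],d[0])-.227)
```

```text
[ 0.43069697 -0.21033132] [ 0.4306044  -0.21188891]
0.15826898586152918 -0.011644008639211223
0.16055908466402827 0.019504408455863292
```

Run:
```python
from plant import robot
print(robot.close_job()); print(robot.read_state()["t"])
```

```text
the job is handed in; nothing more can be done
None
the job is handed in; nothing more can be done
```

The job is done and handed in at about 57 s of the 210 s allowed; no verdict was reported. I swung the keeper open to about 1.5 rad. On the post I stacked the black collar, the three brass spacers that were present, and the blue collar. Then I swung the keeper shut.

**Last checks**
- **Stack:** the scene view shows all five rings on the post, lying flat and in order.
- **Keeper:** I pushed it until it hit a firm stop at about 14 N. The two cameras put its angle at -0.01 and +0.02 rad, both under the 0.05 limit.
- **Bystanders and tray:** in the last top view the bolts and washer are still in the tray. The fitting is partly hidden by the arm there, but an earlier view after the last tray pick showed it in place. The tub, tin, spray can and wrench look unmoved.
- **Robot:** the gripper was clear of everything, with no contact force.

**Mishaps and disagreements**
- **Camera mismatch:** the two cameras differed by 2–4 mm in y. I settled the post position from a held ring and from contact forces.
- **First collar grasp:** I gripped the black collar too high the first time, then released it and re-gripped lower.
- **Tray floor contact:** the fingers touched the tray floor at about 6 N during one spacer pick.

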